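Load the desiccator with weighing bottles

ROBOT

A 6-joint arm with a two-finger parallel gripper is mounted at the origin on a cart in front of the work surface, level with it; the furniture and walls round the work are solid. World frame = base frame: x ahead of the robot, y to its left, z up, the work surface at z = 0. Lengths are in m, angles in rad, forces in N, time in s.
With the tool pointing down it reaches from about 0.375 to 0.975 m from the base axis. Payload 3.8 kg.
Tool frame: the origin (TCP) lies midway between the tips of the shut fingers; the grasp point (between the pads) lies 19 mm behind it; z points along the fingers, y is the direction in which the jaws open and shut (so a half turn about z gives the same grasp; the last joint's range is limited). The gripper opens to 85 mm and grips with 20 to 120 N. Pads are 22 mm wide; open, the fingers measure 114 mm over their backs; the gripper's body (76 mm by 85 mm) begins 54 mm behind the grasp point. The pads swing forward as they close: fully open they stand 13 mm farther back than shut.
Start: joints at [-1.336, 0.264, 1.604, -0, 1.274, -0.037], TCP at [0.181, -0.65, 0.195] pointing down, gripper open.
Joint ranges: [-2.63, 2.63], [-0.94, 2.18], [0.31, 2.57], [-1.31, 4.45], [0, 2.66], [-2.55, 2.55]. Speed limits (rad/s): [2.57, 2.57, 3.14, 3.14, 3.14, 3.14].

INTERFACE

Orientations are given as a rotation vector (axis times angle).
In Python, from workcell import readout, read_camera, camera_params, bot gives the robot as it stands.
- The arm moves only by the tool apply_moves, never from a script. Its argument "plan" is a list that holds one entry, the list of rows, each a list of 7 numbers: the shift along the tool's x, y, z each as a share of 1000 mm, from -1 to 1, then the turn, a rotation vector about the tool's x, y, z each as a share of pi rad, from -1 to 1, then the gripper command: -1 is fully open, 1 is shut, values between are in proportion. A call has exactly 8 rows; each row is the pose to reach, as a shift and turn from the pose commanded when the call began, along the tool's axes at that moment, turning the shorter way round; what a row does not reach only later rows make up. A row lasts 1/12 s, in which the tool goes at most 41.7 mm and 7.16 degrees, less where a joint would pass 70% of its speed; a pose out of reach is approached as far as the arm can. A call with a number of a shift or a turn outside -1 to 1 is refused whole. A call with a gripper value outside its range is refused whole. The fingers move at their own pace and stop on an object; "force" is the grip in N (left out, the last holds). Time passes only in rows, so rows that repeat a pose let the fingers close, or fill a call up. It gives the time, the measured TCP pose, the force and the opening at its end, in the units of the state.
- readout.read_state(): the state, without advancing time (a new reading comes with each control period).
- read_camera(name): name is "scene" or "top" or "wrist"; returns the picture (384x512x3 uint8, red, green, blue); there is no depth.
- camera_params(name): a dict with "fovy" (degrees; the focal length in pixels is half the picture's height over the tangent of half this angle, whatever the lens; pixels are square), "cx", "cy" (the principal point, pixels), "rvec" (rotation vector, rad) and "tvec" (3), from world to camera coordinates, as OpenCV has them; the wrist camera has in their place "hand_eye" (4x4, takes a point from camera to tool coordinates, whose origin is the TCP and whose axes are the flange's). Camera axes: x right, y down, z forward; pixel columns grow to the right and rows downward; lengths in m; the calibration is good to about 2 mm. A picture is of the moment at which its call begins: read the wrist's pose just before it. camera_params takes no time and is no camera call.
- bot.finish_job(): hands the job in, once; it reports no verdict.
The state is a dict: "time": time; "q": joint angles; "joint_vel": joint speeds; "joint_torque": joint torques, N m; "tool_pos": TCP position; "tcp_rot": TCP orientation; "wrist_force": force on the tool from outside, world axes, zero at the start; "torque": the same for the moment, N m; "width": opening from 0.0 (shut) to 1.0 (fully open).
Only numpy, scipy, OpenCV 4.12 (cv2) and the standard library are available. Lean on these libraries where they do the work, as an engineer would, in place of code of your own. Each camera call takes 0.05 s, during which the arm holds its last target.

TASK

The weighing bottles on the oven tray have to go into the desiccator: first lift the desiccator's lid off by its knob and lay it level in the three-armed lid cradle, then stand every bottle upright on the perforated plate, packed as one bottle in the middle and the others in a ring round it. When all are in, lower the lid gently back onto the desiccator so that it lies flat and centred on the flange; do not knock any bottle over and leave the other things on the bench alone.

Things in the scene. Friction and masses are not known exactly. Their poses are not given: they have to be found in the camera images.
- desiccator: Round clear-glass desiccator base, fixed. Origin: centre of its underside. Flange 166 mm across; open round well of 130 mm inside diameter, 35 mm deep from the flange's top to a flat perforated white plate. It holds seven 40 mm bottles only as one in the middle and six round it at about 42.5 mm from the axis, some 2.5 mm to spare everywhere.
- desiccator_plate (a point): Centre of the porcelain plate's top face, 60 mm above the worktop, on the desiccator's axis; the floor that the bottles stand on.
- desiccator_rim (a point): Centre of the desiccator's flat ground flange (top face), 95 mm above the worktop, on its axis. The lid's underside lies flat on this flange; nothing guides it sideways.
- lid: Loose domed glass lid, 166 mm across, 92 mm high with its knob, 0.38 kg; origin at the centre of its flat flange underside, z up out of the knob. Hollow below: clears things standing up to 30 mm above the flange. It starts on the desiccator. Lift it by the knob.
- lid_knob (a point): Point to grip on the lid's knob, 78 mm above the lid's underside. The knob is round, 36 mm in diameter, gripable from 60 mm to 91 mm above the underside.
- cradle: Lid cradle: low three-armed aluminium stand with grey plastic ends, fixed, 206 mm across. Origin: centre of its underside. Each end has a step, on which the lid's flange lies, and outside it a lug 60 mm high that leans outward; the lugs leave the flange about 4.5 mm to spare at the bottom and 12 mm at their tops. The lid's turn about the vertical does not matter.
- cradle_seat (a point): Centre of the seat that the three steps form, 30 mm above the worktop: the lid's origin lies here when it rests in the cradle.
- oven_tray: Shallow steel oven tray, 250 mm (its x) by 140 mm (its y), 10 mm high, sheet 3 mm, fixed; origin at the centre of its underside. The bottles start upright on its floor, 3 mm above the worktop.
- wb_1: Weighing bottle: low upright glass cylinder, 40 mm diameter, 37 mm high to its stopper's rim, with a round knob of 16 mm diameter from 37 to 62 mm; about 65 g, stopper fixed. Origin: centre of its underside, z up. Grip the knob from above: with the fingertips 39 mm or more above the underside they clear the neighbours and the desiccator's flange. Five to seven bottles are present (None from the start: absent).
- wb_2: Weighing bottle: low upright glass cylinder, 40 mm diameter, 37 mm high to its stopper's rim, with a round knob of 16 mm diameter from 37 to 62 mm; about 65 g, stopper fixed. Origin: centre of its underside, z up. Grip the knob from above: with the fingertips 39 mm or more above the underside they clear the neighbours and the desiccator's flange. Five to seven bottles are present (None from the start: absent).
- wb_3: Weighing bottle: low upright glass cylinder, 40 mm diameter, 37 mm high to its stopper's rim, with a round knob of 16 mm diameter from 37 to 62 mm; about 65 g, stopper fixed. Origin: centre of its underside, z up. Grip the knob from above: with the fingertips 39 mm or more above the underside they clear the neighbours and the desiccator's flange. Five to seven bottles are present (None from the start: absent).
- wb_4: Weighing bottle: low upright glass cylinder, 40 mm diameter, 37 mm high to its stopper's rim, with a round knob of 16 mm diameter from 37 to 62 mm; about 65 g, stopper fixed. Origin: centre of its underside, z up. Grip the knob from above: with the fingertips 39 mm or more above the underside they clear the neighbours and the desiccator's flange. Five to seven bottles are present (None from the start: absent).
- wb_5: Weighing bottle: low upright glass cylinder, 40 mm diameter, 37 mm high to its stopper's rim, with a round knob of 16 mm diameter from 37 to 62 mm; about 65 g, stopper fixed. Origin: centre of its underside, z up. Grip the knob from above: with the fingertips 39 mm or more above the underside they clear the neighbours and the desiccator's flange. Five to seven bottles are present (None from the start: absent).
- wb_6: Weighing bottle: low upright glass cylinder, 40 mm diameter, 37 mm high to its stopper's rim, with a round knob of 16 mm diameter from 37 to 62 mm; about 65 g, stopper fixed. Origin: centre of its underside, z up. Grip the knob from above: with the fingertips 39 mm or more above the underside they clear the neighbours and the desiccator's flange. Five to seven bottles are present (None from the start: absent).
- wb_7: Weighing bottle: low upright glass cylinder, 40 mm diameter, 37 mm high to its stopper's rim, with a round knob of 16 mm diameter from 37 to 62 mm; about 65 g, stopper fixed. Origin: centre of its underside, z up. Grip the knob from above: with the fingertips 39 mm or more above the underside they clear the neighbours and the desiccator's flange. Five to seven bottles are present (None from the start: absent).
- beaker: Bystander: 71 mm glass beaker, 86 mm high, origin centre of underside. Leave alone.
- timer: Bystander: 62 mm timer lying flat, 18 mm high. Leave alone.
- dropper: Bystander: amber dropper bottle, 34 mm across, 109 mm high. Leave alone.
Not all that is in view belongs to the job. Leave any yellow look-alike of the wb_3 alone.

How it is judged:
By the outcome, as a careful person would: the job done as asked, in the order asked, and still so for the second after the job is handed in, with the robot touching nothing.
Of wb_1, wb_2, wb_3, wb_4, wb_5, wb_6, wb_7 only 5 to 7 are there at a start; the rules pass over those that are not, and their reading is None.
At some moment in a run one of wb_1, wb_2, wb_3, wb_4, wb_5, wb_6, wb_7 may be knocked a few centimetres aside while the robot is not near it.
It also fails if it takes over 210 s, if anything falls off the work surface, if the arm or the gripper's body presses on something with over 40 N, if the wrist force passes 120 N, or if a joint passes its speed limit or range.

## Working session

There is one attempt and no reset: what is moved stays moved. The work goes in short steps, Python scripts to look and compute and a tool call to move; the robot and the scene stay as the last step left them, time stands still between calls to the robot, and variables do not carry over. Pictures are saved under pics/ and viewed, and the job is handed in when it is done.

Besides the shell and the picture viewer there is one more tool, called after "Emit:" as a command line: name --argument value ..., lists and objects as JSON in quotes. apply_moves: Moves the arm, as the interface text tells. Shift numbers are shares of 1000 mm and turn numbers shares of pi rad, none past 1 either way. Its arguments: {"type":"object","properties":{"plan":{"type":"array","items":{"type":"array","items":{"type":"array","items":{"type":"number","minimum":-1,"maximum":1}}}},"force":{"type":"number"}},"required":["plan"]}

```bash
ls; mkdir -p pics; python3 - <<'E'
from workcell import readout, read_camera, camera_params, bot
import cv2
print(readout.read_state())
for n in ["scene","top","wrist"]:
    print(n,camera_params(n))
    cv2.imwrite(f"pics/{n}0.png",read_camera(n)[:,:,::-1])
E
```

```text
pics
{'time': 0.0, 'q': array([-1.33589136e+00,  2.64757501e-01,  1.60538983e+00, -6.79987225e-06,
        1.27367334e+00, -3.69301089e-02]), 'joint_vel': array([ 3.74157103e-04,  1.87615922e-03,  1.75785409e-03, -2.50343737e-04,
       -5.07512248e-04,  7.45669008e-05]), 'joint_torque': array([ 1.30995204e-04, -5.15112627e+01, -3.67315400e+01, -4.58636521e-05,
        1.30497929e-02,  2.86337456e-05]), 'tool_pos': array([ 0.18102466, -0.64943161,  0.19375062]), 'tcp_rot': array([-3.11042259e+00, -4.25386838e-01,  3.55776410e-04]), 'wrist_force': array([ 0.72292348, -0.38828875,  0.8250189 ]), 'torque': array([-0.00844519,  0.05885118,  0.02697569]), 'width': 1.0002749888616436}
scene {'fovy': 46.711768557241804, 'cx': 259.8892340284462, 'cy': 187.64293989257163, 'rvec': array([ 1.04765434, -2.41150164,  1.06692363]), 'tvec': array([0.2768341 , 0.45409121, 0.99604149])}
top {'fovy': 47.8398298891581, 'cx': 262.169403160093, 'cy': 183.94277107253572, 'rvec': array([ 1.9393196 , -2.06843909,  0.42483962]), 'tvec': array([-0.15435979,  0.59005819,  1.47266673])}
wrist {'fovy': 60.106405049044774, 'cx': 253.952084856932, 'cy': 187.90940820309493, 'hand_eye': array([[ 1.63257454e-03, -9.64319816e-01, -2.64735015e-01,
         6.76669306e-02],
       [ 9.99998159e-01,  1.84127928e-03, -5.40202646e-04,
         1.18191471e-03],
       [ 1.00837921e-03, -2.64733646e-01,  9.64321046e-01,
        -1.77765594e-01],
       [ 0.00000000e+00,  0.00000000e+00,  0.00000000e+00,
         1.00000000e+00]])}
```

View pics/scene0.png

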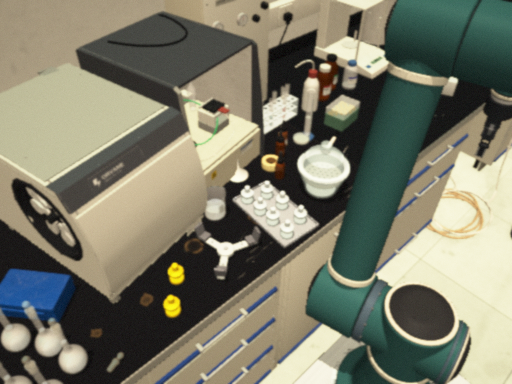

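View pics/top0.png

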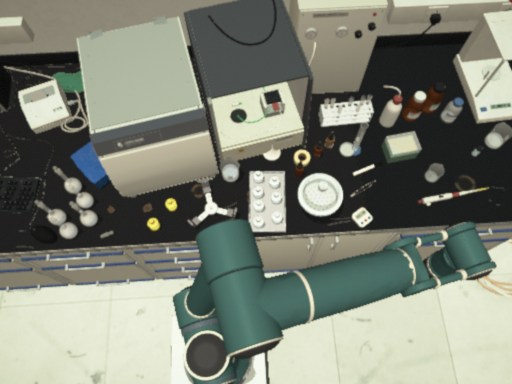

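View pics/wrist0.png

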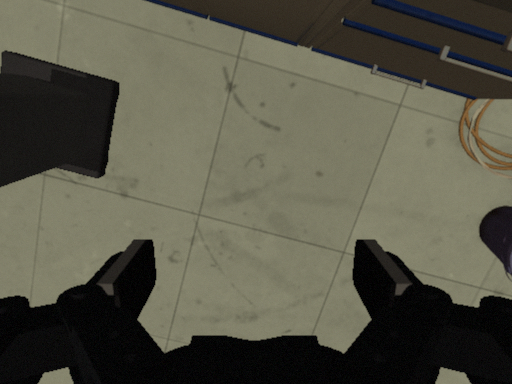

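```bash
cat > h.py <<'E'
from workcell import readout, read_camera, camera_params, bot
import cv2, numpy as np
from scipy.spatial.transform import Rotation as R
def K(p):
    f=192/np.tan(np.radians(p["fovy"]/2)); return np.array([[f,0,p["cx"]],[0,f,p["cy"]],[0,0,1]])
def pose(name,st=None):
    p=camera_params(name)
    if name!="wrist":
        return K(p),R.from_rotvec(p["rvec"]).as_matrix(),np.array(p["tvec"])
    st=st or readout.read_state()
    T=np.eye(4);T[:3,:3]=R.from_rotvec(st["tcp_rot"]).as_matrix();T[:3,3]=st["tool_pos"]
    C=np.linalg.inv(T@np.array(p["hand_eye"])); return K(p),C[:3,:3],C[:3,3]
def unproj(P,uv,z):
    k,r,t=P; d=r.T@np.linalg.inv(k)@np.array([uv[0],uv[1],1.]); c=-r.T@t
    return c+d*(z-c[2])/d[2]
def proj(P,X):
    k,r,t=P; q=k@(r@np.asarray(X,float)+t); return q[:2]/q[2]
def circ(P,c,rad,n=72):
    a=np.linspace(0,2*np.pi,n); return np.array([proj(P,[c[0]+rad*np.cos(x),c[1]+rad*np.sin(x),c[2]]) for x in a])
def crop(im,x0,y0,x1,y1,s): return cv2.resize(im[y0:y1,x0:x1],None,fx=s,fy=s,interpolation=cv2.INTER_CUBIC)
def snap(name,fn=None):
    st=readout.read_state(); im=read_camera(name)[:,:,::-1].copy()
    if fn: cv2.imwrite(f"pics/{fn}.png",im)
    return im,pose(name,st)
E
python3 - <<'E'
from h import *
im=cv2.imread("pics/top0.png"); cv2.imwrite("pics/top0c.png",crop(im,180,140,380,240,4))
P=pose("top")
for n,uv,z in [("knob",(320,181),.17),("cradle",(210,211),.03),("y1",(153,224),.05),("base",(207,355),.3)]: print(n,unproj(P,uv,z))
for uv in [(257,177),(275,180),(257,192),(275,195),(257,205),(274,209),(257,218)]: print(unproj(P,uv,.06))
E
```

```text
knob [ 0.55613966 -0.39734059  0.17      ]
cradle [0.51862876 0.01084531 0.03      ]
y1 [0.47378633 0.22077316 0.05      ]
base [-0.00089468 -0.0014745   0.3       ]
[ 0.63528486 -0.17573637  0.06      ]
[ 0.61821734 -0.24413299  0.06      ]
[ 0.57290264 -0.17199244  0.06      ]
[ 0.55626513 -0.2393972   0.06      ]
[ 0.5203031  -0.16883564  0.06      ]
[ 0.50029996 -0.23136606  0.06      ]
[ 0.46901066 -0.16575727  0.06      ]
```

View pics/top0c.png

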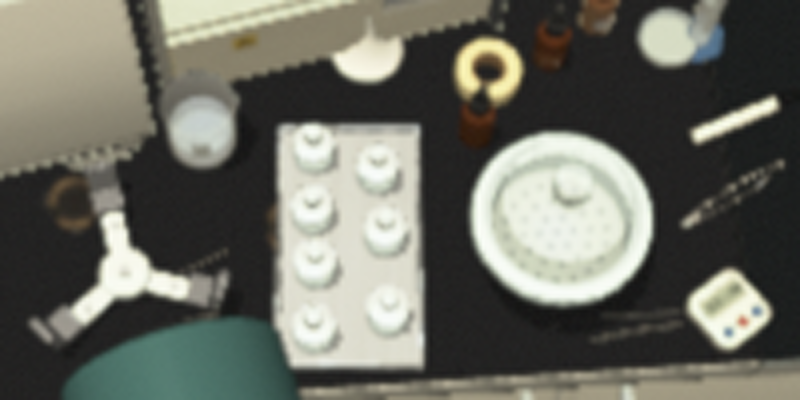

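```bash
cat >> h.py <<'E'
def go(x,y,z,yaw=90,st=None,rel=None):
    """print shift/turn shares to bring measured TCP to target, tool down with tool-x azimuth yaw"""
    st=st or readout.read_state(); Rn=R.from_rotvec(st["tcp_rot"]).as_matrix()
    a=np.radians(yaw); c,s=np.cos(a),np.sin(a)
    Rt=np.array([[c,s,0],[s,-c,0],[0,0,-1]])
    d=Rn.T@(np.array([x,y,z])-st["tool_pos"]); rv=R.from_matrix(Rn.T@Rt).as_rotvec()/np.pi
    print("shift",np.round(d,4),"turn",np.round(rv,4),"F",np.round(st["wrist_force"],1),"w",round(st["width"]*85,1),"t",round(st["time"],2),"p",np.round(st["tool_pos"],4))
E
python3 -c "
from h import *
print(readout.read_state()['q'])
go(.52,-.35,.38)
print(unproj(pose('top'),(320.5,194.25),.095))"
```

```text
[-1.33586916e+00  2.64577446e-01  1.60512221e+00 -1.02282848e-06
  1.27366034e+00 -3.68881855e-02]
shift [ 0.4069 -0.1979 -0.1856] turn [-5.000e-04 -4.000e-04 -4.135e-01] F [-0.5  0.4  1.4] w 85.1 t 0.15 p [ 0.1811 -0.6496  0.194 ]
[ 0.5346027  -0.40602021  0.095     ]
```

Emit:
apply_moves --plan '[[[0.0, 0.0, -0.08, 0, 0, -0.04, -1], [0.1, -0.05, -0.15, 0, 0, -0.08, -1], [0.2, -0.1, -0.185, 0, 0, -0.12, -1], [0.25, -0.12, -0.185, 0, 0, -0.16, -1], [0.25, -0.12, -0.185, 0, 0, -0.2, -1], [0.25, -0.12, -0.185, 0, 0, -0.24, -1], [0.25, -0.12, -0.185, 0, 0, -0.28, -1], [0.25, -0.12, -0.185, 0, 0, -0.31, -1]]]'

```text
time: 0.82
tool_pos: [0.375, -0.4796, 0.3714]
tcp_rot: [-2.546, -1.84, -0.0]
wrist_force: [0.8, -0.3, 0.6]
width: 1.002
```

```bash
python3 -c "
from h import *
print(readout.read_state()['q'])
go(.52,-.35,.38)"
```

```text
[-9.48136781e-01  8.25929511e-02  1.49759638e+00  3.19648878e-05
  1.56175998e+00 -6.28792046e-01]
shift [ 0.1686  0.097  -0.0085] turn [-1.000e-04 -1.000e-04 -1.017e-01] F [ 0.8 -0.3  0.6] w 85.1 t 0.82 p [ 0.375  -0.4796  0.3714]
```

Emit:
apply_moves --plan '[[[0.04, 0.025, -0.008, 0, 0, -0.03, -1], [0.08, 0.05, -0.008, 0, 0, -0.06, -1], [0.12, 0.075, -0.008, 0, 0, -0.09, -1], [0.168, 0.097, -0.008, 0, 0, -0.102, -1], [0.168, 0.097, -0.008, 0, 0, -0.102, -1], [0.168, 0.097, -0.008, 0, 0, -0.102, -1], [0.168, 0.097, -0.008, 0, 0, -0.102, -1], [0.168, 0.097, -0.008, 0, 0, -0.102, -1]]]'

```text
time: 1.48
tool_pos: [0.5193, -0.3531, 0.3785]
tcp_rot: [-2.226, -2.216, 0.001]
wrist_force: [-1.0, -0.6, -0.1]
width: 1.0
```

```bash
python3 -c "
from h import *
go(.52,-.35,.38)
snap('wrist','w1')
snap('top','t1')"
```

```text
shift [ 0.0031  0.0007 -0.0015] turn [-0.0003  0.     -0.0014] F [-1.  -0.6 -0.1] w 85.0 t 1.48 p [ 0.5193 -0.3531  0.3785]
```

View pics/w1.png

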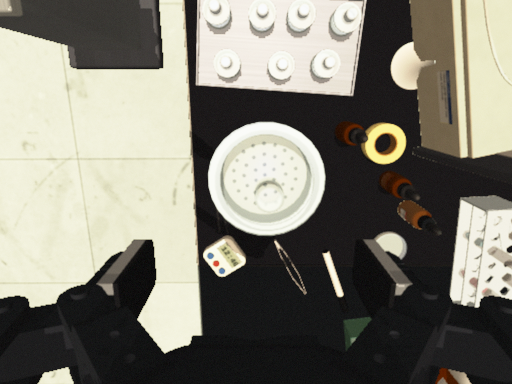

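```bash
cat >> h.py <<'E'
from scipy.optimize import minimize
def fitc(im,P,c,rad,z,rng=.008,sign=-1):
    """find xy of circle (rad,z) maximizing inward-bright radial edge"""
    g=cv2.GaussianBlur(cv2.cvtColor(im,cv2.COLOR_BGR2GRAY).astype(np.float32),(0,0),.8)
    def samp(c,r):
        p=circ(P,[c[0],c[1],z],r).astype(np.float32)
        return cv2.remap(g,p[:,0][None],p[:,1][None],cv2.INTER_LINEAR)[0]
    def cost(c):
        return -np.mean(np.clip(samp(c,rad-.002)-samp(c,rad+.002),-20,60))
    best=min((cost((c[0]+dx,c[1]+dy)),c[0]+dx,c[1]+dy) for dx in np.arange(-rng,rng+1e-9,.002) for dy in np.arange(-rng,rng+1e-9,.002))
    o=minimize(cost,best[1:],method="Nelder-Mead",options=dict(initial_simplex=[best[1:],(best[1]+.001,best[2]),(best[1],best[2]+.001)]))
    return np.round(o.x,4),round(o.fun,1)
E
python3 -c "
from h import *
st=readout.read_state(); P=pose('wrist',st); im=cv2.imread('pics/w1.png'); T=pose('top'); it=cv2.imread('pics/t1.png')
for z in (.095,.1):
  for r in (.081,.083,.085): print(z,r,'w',fitc(im,P,(.535,-.406),r,z),'t',fitc(it,T,(.535,-.406),r,z))
print('knob top', fitc(im,P,(.54,-.406),.018,.18),fitc(it,T,(.54,-.406),.018,.18))
for uv in [(214,8),(262,10),(300,13),(348,15),(227,62),(281,65),(327,62)]: print(unproj(P,uv,.063))
cv2.imwrite('pics/w1c.png',crop(im,190,0,370,250,3)[:590*1]) 
cv2.imwrite('pics/w1d.png',crop(im,200,110,340,240,4)) 
cv2.imwrite('pics/t1c.png',crop(it,180,140,380,240,4)) 
"
```

```text
0.095 0.081 w (array([ 0.5369, -0.4038]), np.float64(-54.0)) t (array([ 0.5353, -0.404 ]), np.float64(-50.2))
0.095 0.083 w (array([ 0.537, -0.404]), np.float64(-60.0)) t (array([ 0.5355, -0.4054]), np.float64(-56.2))
0.095 0.085 w (array([ 0.537, -0.404]), np.float64(-60.0)) t (array([ 0.5345, -0.4054]), np.float64(-56.8))
0.1 0.081 w (array([ 0.537, -0.402]), np.float64(-60.0)) t (array([ 0.5335, -0.4035]), np.float64(-51.4))
0.1 0.083 w (array([ 0.535, -0.402]), np.float64(-60.0)) t (array([ 0.534 , -0.4043]), np.float64(-56.5))
0.1 0.085 w (array([ 0.537, -0.403]), np.float64(-60.0)) t (array([ 0.5322, -0.4043]), np.float64(-56.7))
knob top (array([ 0.5377, -0.4054]), np.float64(-18.4)) (array([ 0.5371, -0.405 ]), np.float64(-8.5))
[ 0.46691601 -0.17243089  0.063     ]
[ 0.53135571 -0.17514739  0.063     ]
[ 0.58255834 -0.17903111  0.063     ]
[ 0.64739918 -0.18176702  0.063     ]
[ 0.48259765 -0.24058337  0.063     ]
[ 0.55808635 -0.24486689  0.063     ]
[ 0.62226726 -0.2412112   0.063     ]
```

View pics/w1d.png

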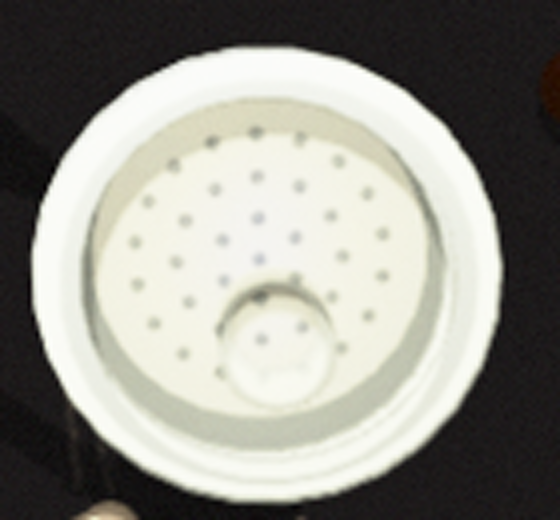

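View pics/t1c.png

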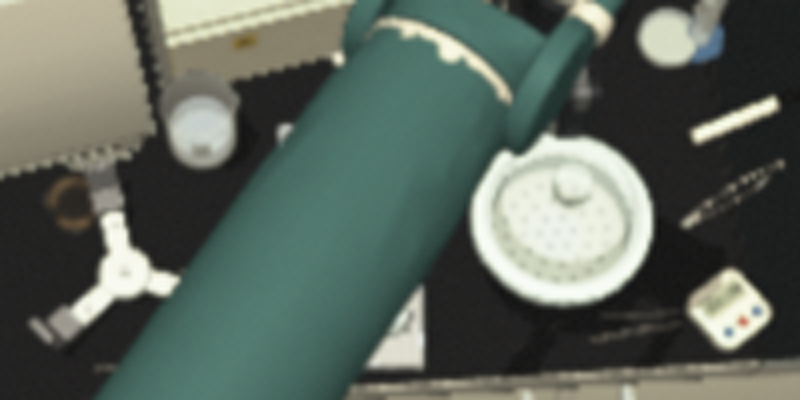

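```bash
sed -i 's/,-20,60)/,-20,400)/' h.py; python3 -c "
from h import *
im=cv2.imread('pics/w1.png');P=pose('wrist'); it=cv2.imread('pics/t1.png');T=pose('top')
for z in (.095,.1):
  for r in (.083,): print(z,r,'w',fitc(im,P,(.535,-.406),r,z),'t',fitc(it,T,(.535,-.406),r,z))
for uv in [(270,195),(269.5,197)]:print(unproj(P,uv,.185))
print(fitc(im,P,(.536,-.404),.018,.175),fitc(im,P,(.536,-.404),.018,.187))
go(.537,-.404,.24);go(.537,-.404,.15)"
```

```text
0.095 0.083 w (array([ 0.5368, -0.4036]), np.float64(-158.3)) t (array([ 0.535 , -0.4045]), np.float64(-63.9))
0.1 0.083 w (array([ 0.5367, -0.4025]), np.float64(-176.0)) t (array([ 0.5333, -0.4037]), np.float64(-65.0))
[ 0.53827004 -0.39830224  0.185     ]
[ 0.53770545 -0.40073989  0.185     ]
(array([ 0.538 , -0.4066]), np.float64(-19.0)) (array([ 0.5376, -0.4033]), np.float64(-19.2))
shift [-0.05    0.0187  0.1387] turn [-0.0002  0.0001 -0.002 ] F [-0.5 -0.7 -0.5] w 85.0 t 1.58 p [ 0.5187 -0.3539  0.3788]
shift [-0.0499  0.0187  0.2287] turn [-0.0002  0.0001 -0.002 ] F [-0.5 -0.7 -0.5] w 85.0 t 1.58 p [ 0.5187 -0.3539  0.3788]
```

Emit:
apply_moves --plan '[[[-0.03, 0.01, 0.04, 0, 0, 0, -1], [-0.05, 0.019, 0.07, 0, 0, 0, -1], [-0.05, 0.019, 0.1, 0, 0, 0, -1], [-0.05, 0.019, 0.13, 0, 0, 0, -1], [-0.05, 0.019, 0.139, 0, 0, 0, -1], [-0.05, 0.019, 0.139, 0, 0, 0, -1], [-0.05, 0.019, 0.139, 0, 0, 0, -1], [-0.05, 0.019, 0.139, 0, 0, 0, -1]]]'

```text
time: 2.25
tool_pos: [0.5393, -0.4043, 0.2432]
tcp_rot: [2.224, 2.212, 0.001]
wrist_force: [0.5, 0.2, 1.0]
width: 1.001
```

```bash
python3 -c "
from h import *
go(.537,-.404,.15)
im,P=snap('wrist','w2')
print(fitc(im,P,(.537,-.404),.018,.175),fitc(im,P,(.537,-.404),.018,.187))
print(proj(P,(.537,-.404,.187)))
"
```

```text
shift [ 0.0006 -0.0026  0.0932] turn [ 0.0012  0.0009 -0.0017] F [0.5 0.2 1. ] w 85.1 t 2.25 p [ 0.5393 -0.4043  0.2432]
(array([ 0.5363, -0.4054]), np.float64(-14.6)) (array([ 0.5382, -0.4033]), np.float64(-20.4))
[249.13441661 189.94451425]
```

View pics/w2.png

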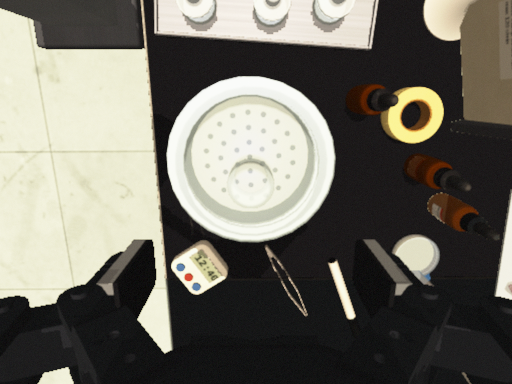

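Emit:
apply_moves --plan '[[[0.001, -0.001, 0.03, 0, 0, 0, -1], [0.001, -0.001, 0.055, 0, 0, 0, -1], [0.001, -0.001, 0.07, 0, 0, 0, -1], [0.001, -0.001, 0.083, 0, 0, 0, -1], [0.001, -0.001, 0.092, 0, 0, 0, -1], [0.001, -0.001, 0.092, 0, 0, 0, -1], [0.001, -0.001, 0.092, 0, 0, 0, -1], [0.001, -0.001, 0.092, 0, 0, 0, -1]]]'

```text
time: 2.97
tool_pos: [0.5384, -0.4028, 0.1498]
tcp_rot: [2.224, 2.214, 0.001]
wrist_force: [0.3, 0.8, 0.3]
width: 0.999
```

```bash
python3 -c "
from h import *
go(.538,-.404,.15)
im,P=snap('wrist','w3')
it,T=snap('scene')
print(unproj(pose('wrist'),(251,185),.18))
c=proj(T,(.537,-.404,.17)).astype(int);print(c)
cv2.imwrite('pics/s3.png',crop(it,c[0]-50,c[1]-50,c[0]+50,c[1]+50,5))
"
```

```text
shift [-0.0012 -0.0004 -0.0002] turn [ 0.0007  0.0006 -0.0015] F [0.3 0.8 0.3] w 84.9 t 2.97 p [ 0.5384 -0.4028  0.1498]
[ 0.53799631 -0.37558454  0.18      ]
[325 147]
```

View pics/w3.png

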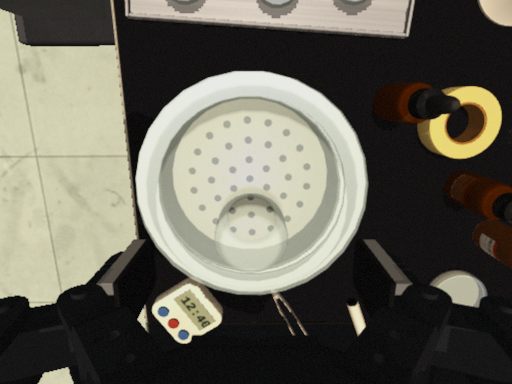

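View pics/s3.png

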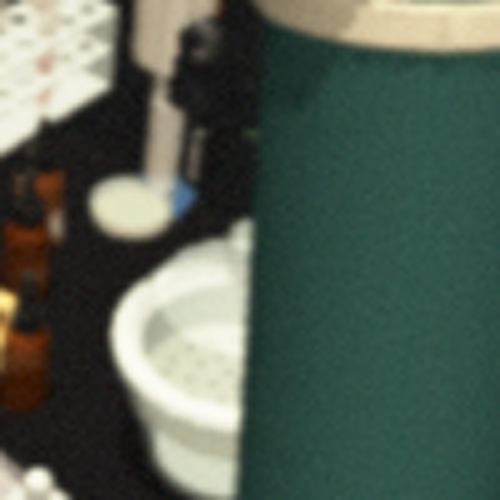

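```bash
python3 -c "
from h import *
im=cv2.imread('pics/w3.png');P=pose('wrist');st=readout.read_state()['tool_pos']
for z in (.15,.17,.187): print(z,proj(P,(st[0],st[1],z)), unproj(P,(251,235),z))
for z in (.095,.1): print(fitc(im,P,(.537,-.404),.083,z,rng=.02))
print(fitc(im,P,(.537,-.404),.018,.187,rng=.02))
cv2.imwrite('pics/w3d.png',crop(im,130,60,380,300,3)) 
"
```

```text
0.15 [252.21643924 217.6143078 ] [ 0.5376234  -0.41345563  0.15      ]
0.17 [252.13255426 231.42232051] [ 0.53778346 -0.40475344  0.17      ]
0.187 [252.04463588 245.89425795] [ 0.53791952 -0.39735658  0.187     ]
(array([ 0.5374, -0.4034]), np.float64(-165.8))
(array([ 0.5375, -0.4025]), np.float64(-164.9))
(array([ 0.5367, -0.4109]), np.float64(-42.8))
```

View pics/w3d.png

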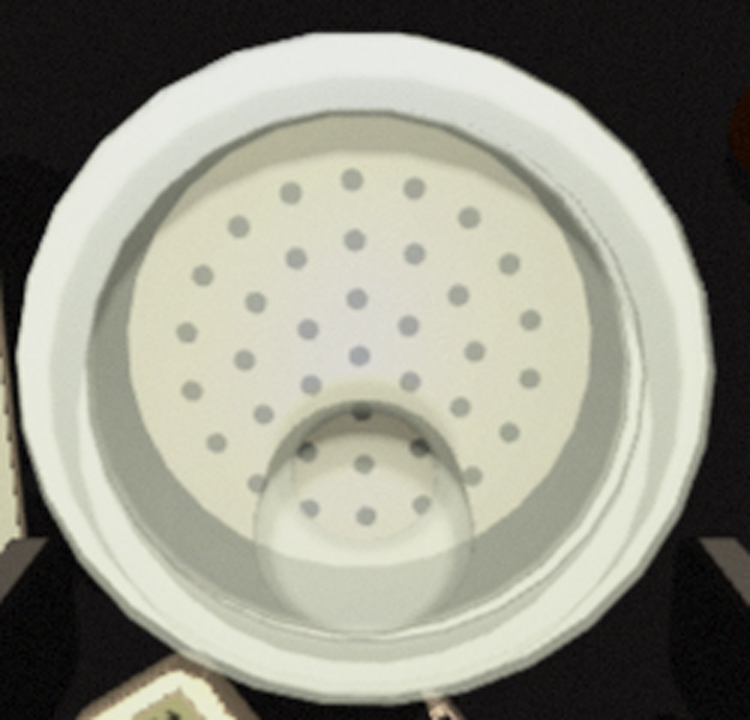

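Emit:
apply_moves --plan '[[[-0.001, 0, 0, 0, 0, 0, 0.3], [-0.001, 0, 0, 0, 0, 0, 0.6], [-0.001, 0, 0, 0, 0, 0, 1], [-0.001, 0, 0, 0, 0, 0, 1], [-0.001, 0, 0, 0, 0, 0, 1], [-0.001, 0, 0, 0, 0, 0, 1], [-0.001, 0, 0, 0, 0, 0, 1], [-0.001, 0, 0, 0, 0, 0, 1]]]' --force 50

```text
time: 3.73
tool_pos: [0.5379, -0.4039, 0.1499]
tcp_rot: [2.225, 2.214, -0.0]
wrist_force: [-1.8, 0.5, 5.3]
width: 0.002
```

```bash
python3 -c "
from h import *
go(.538,-.404,.15)
im,P=snap('wrist','w4')
for z in (.095,.1): print(fitc(im,P,(.537,-.404),.083,z,rng=.02))
cv2.imwrite('pics/w4d.png',crop(im,130,60,380,300,3)) 
"
```

```text
shift [-0.0001  0.0001 -0.0001] turn [ 0.0005  0.0006 -0.0015] F [-1.8  0.5  5.3] w 0.2 t 3.73 p [ 0.5379 -0.4039  0.1499]
(array([ 0.5368, -0.4033]), np.float64(-158.2))
(array([ 0.537, -0.403]), np.float64(-149.4))
```

View pics/w4d.png

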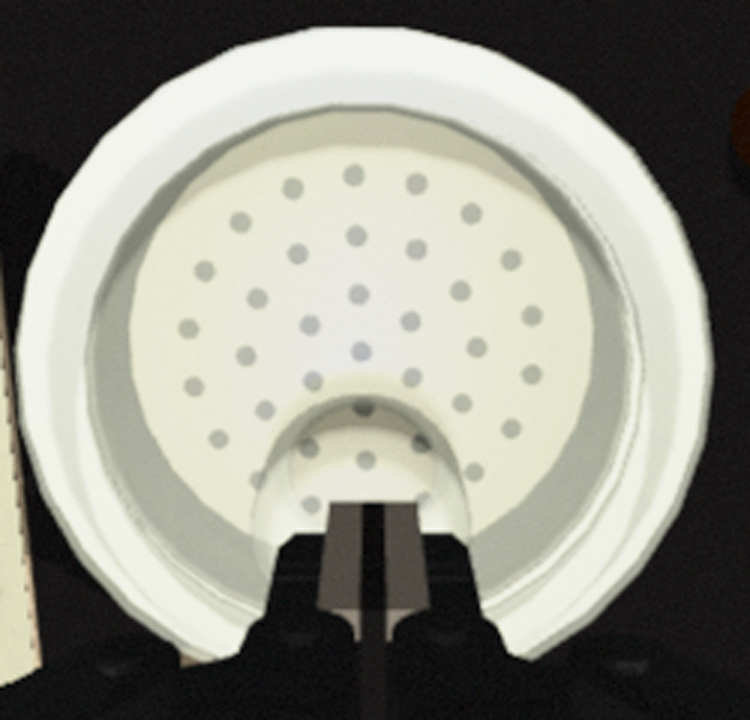

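```bash
python3 -c "
from h import *
T=pose('top');S=pose('scene');print(-T[1].T@T[2],-S[1].T@S[2])
for z in (.12,.14,.16,.17,.18,.19): print(z,unproj(T,(323.2,186.2),z)[:2])
im,P=snap('wrist')
print(proj(P,(.538,-.404,.15)))
t,_=snap('top','t4'); s,_=snap('scene','s4')
cv2.imwrite('pics/t4d.png',crop(t,280,140,380,240,6))
cv2.imwrite('pics/s4d.png',crop(s,260,80,400,220,4))
"
```

```text
[-0.0463023  -0.14992336  1.58622886] [-0.10601463  0.50511837  1.00426636]
0.12 [ 0.55591556 -0.41537759]
0.14 [ 0.54770105 -0.41175668]
0.16 [ 0.53948653 -0.40813577]
0.17 [ 0.53537928 -0.40632531]
0.18 [ 0.53127202 -0.40451486]
0.19 [ 0.52716476 -0.4027044 ]
[252.28202232 217.60839894]
```

View pics/t4d.png

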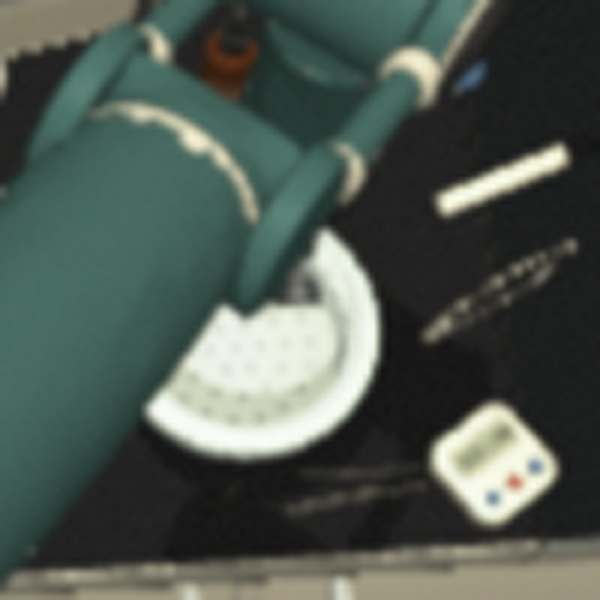

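View pics/s4d.png

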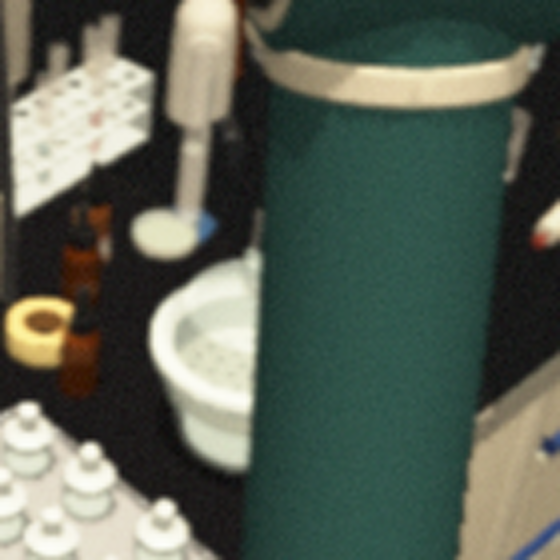

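```bash
python3 -c "
from h import *
st=readout.read_state()
im=cv2.imread('pics/w4.png');P=pose('wrist')
for r in np.arange(.066,.098,.002): print(round(r,3),fitc(im,P,(.537,-.404),r,.097,rng=.014))
print(st['q'],dir(bot),dir(readout))
"
```

```text
0.066 (array([ 0.5481, -0.3888]), np.float64(-51.5))
0.068 (array([ 0.5512, -0.3956]), np.float64(-56.6))
0.07 (array([ 0.5507, -0.3995]), np.float64(-57.2))
0.072 (array([ 0.5496, -0.4042]), np.float64(-53.7))
0.074 (array([ 0.5316, -0.3939]), np.float64(-56.6))
0.076 (array([ 0.5322, -0.3958]), np.float64(-64.8))
0.078 (array([ 0.5335, -0.3975]), np.float64(-76.2))
0.08 (array([ 0.5353, -0.3992]), np.float64(-94.1))
0.082 (array([ 0.5368, -0.4025]), np.float64(-150.5))
0.084 (array([ 0.537 , -0.4038]), np.float64(-151.2))
0.086 (array([ 0.5345, -0.406 ]), np.float64(-93.5))
0.088 (array([ 0.5326, -0.4075]), np.float64(-73.3))
0.09 (array([ 0.5308, -0.4087]), np.float64(-62.0))
0.092 (array([ 0.5292, -0.41  ]), np.float64(-54.4))
0.094 (array([ 0.5269, -0.4104]), np.float64(-48.1))
0.096 (array([ 0.5323, -0.4167]), np.float64(-43.5))
[-6.80813611e-01  2.87294701e-01  1.65916360e+00 -5.66141953e-04
  1.19251265e+00 -6.75871282e-01] ['MotionError', '__class__', '__delattr__', '__dict__', '__dir__', '__doc__', '__eq__', '__format__', '__ge__', '__getattribute__', '__getstate__', '__gt__', '__hash__', '__init__', '__init_subclass__', '__le__', '__lt__', '__module__', '__ne__', '__new__', '__reduce__', '__reduce_ex__', '__repr__', '__setattr__', '__sizeof__', '__str__', '__subclasshook__', '__weakref__', 'finish_job'] ['__class__', '__delattr__', '__dict__', '__dir__', '__doc__', '__eq__', '__format__', '__ge__', '__getattribute__', '__getstate__', '__gt__', '__hash__', '__init__', '__init_subclass__', '__le__', '__lt__', '__module__', '__ne__', '__new__', '__reduce__', '__reduce_ex__', '__repr__', '__setattr__', '__sizeof__', '__str__', '__subclasshook__', '__weakref__', 'read_state']
```

```bash
python3 -c "
from h import *
im=cv2.imread('pics/w4.png')
c=crop(im,190,180,330,285,5.7); cv2.imwrite('pics/w4e.png',np.clip(c.astype(float)*1.6+20,0,255).astype(np.uint8))
im=cv2.imread('pics/w3.png')
c=crop(im,90,220,250,340,5); cv2.imwrite('pics/w3e.png',np.clip(c.astype(float)*1.8+20,0,255).astype(np.uint8))
"
```

```text
(no output)
```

View pics/w4e.png

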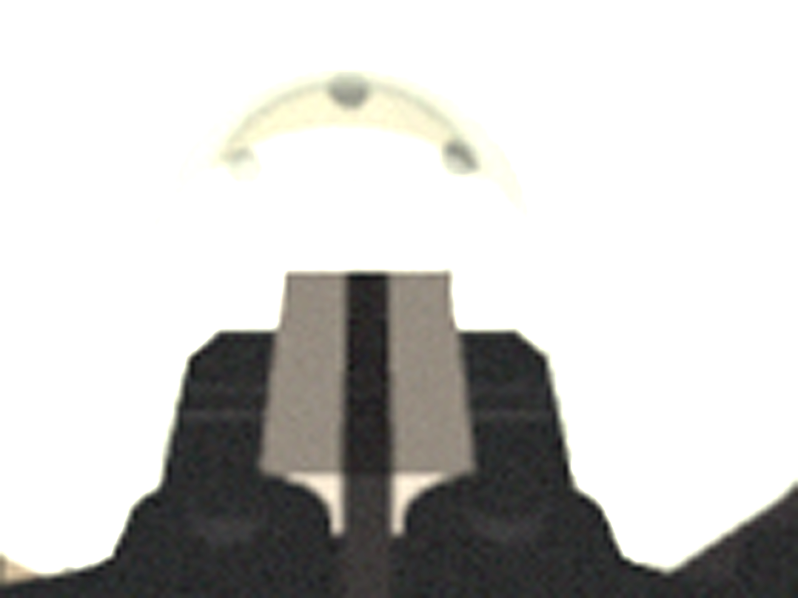

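View pics/w3e.png

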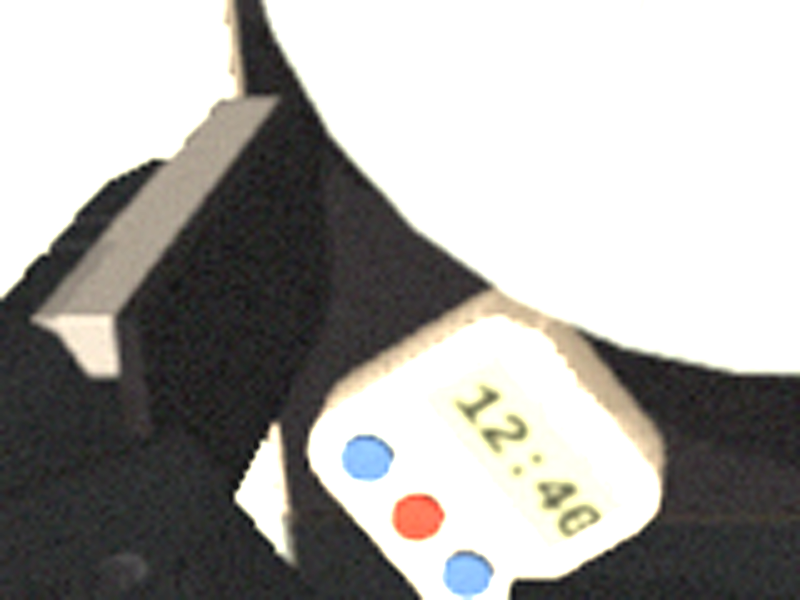

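Emit:
apply_moves --plan '[[[0, 0, -0.03, 0, 0, 0, 1], [0, 0, -0.05, 0, 0, 0, 1], [0, 0, -0.05, 0, 0, 0, 0], [0, 0, -0.05, 0, 0, 0, -1], [0, 0, -0.05, 0, 0, 0, -1], [0, 0, -0.05, 0, 0, 0, -1], [0, 0, -0.05, 0, 0, 0, -1], [0, 0, -0.05, 0, 0, 0, -1]]]'

```text
time: 4.6
tool_pos: [0.5367, -0.4025, 0.1963]
tcp_rot: [-2.225, -2.214, 0.0]
wrist_force: [-0.5, -0.2, 0.3]
width: 0.849
```

```bash
python3 -c "
from h import *
go(.5375,-.4035,.116)
im,P=snap('wrist','w5')
for z in (.095,.1): print(fitc(im,P,(.537,-.404),.083,z,rng=.02))
cv2.imwrite('pics/w5d.png',crop(im,130,60,380,300,3)) 
"
```

```text
shift [-0.0011  0.0009  0.0803] turn [-0.0006 -0.0005 -0.0015] F [-0.5 -0.2  0.3] w 72.2 t 4.6 p [ 0.5367 -0.4025  0.1963]
(array([ 0.5368, -0.4034]), np.float64(-187.2))
(array([ 0.5367, -0.4025]), np.float64(-189.4))
```

View pics/w5d.png

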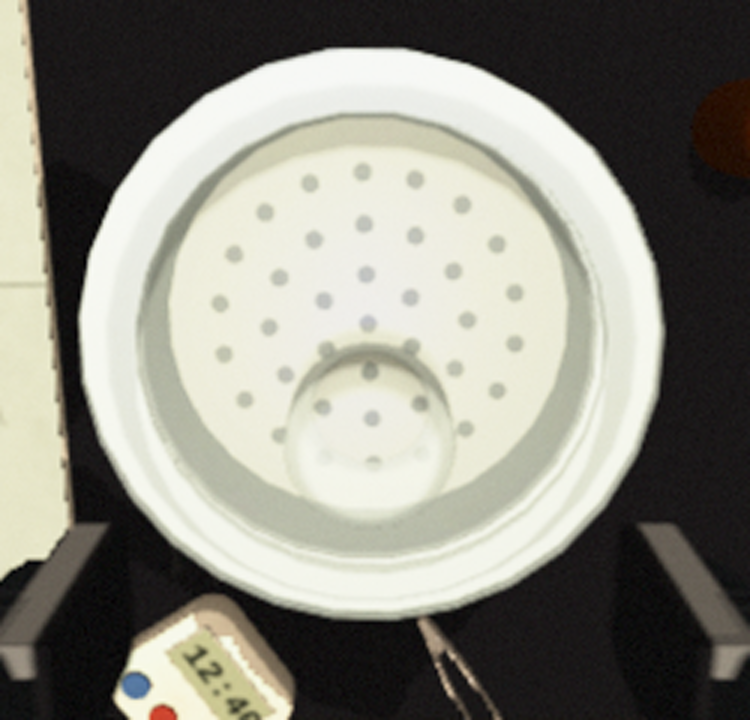

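Emit:
apply_moves --plan '[[[-0.001, 0.001, 0.03, 0, 0, 0, -1], [-0.001, 0.001, 0.045, 0, 0, 0, -1], [-0.001, 0.001, 0.05, 0, 0, 0, -1], [-0.001, 0.001, 0.055, 0, 0, 0, -1], [-0.001, 0.001, 0.06, 0, 0, 0, -1], [-0.001, 0.001, 0.065, 0, 0, 0, -1], [-0.001, 0.001, 0.065, 0, 0, 0, -1], [-0.001, 0.001, 0.065, 0, 0, 0, -1]]]'

```text
time: 5.32
tool_pos: [0.5386, -0.4042, 0.1333]
tcp_rot: [2.226, 2.216, 0.0]
wrist_force: [0.5, 0.4, 0.5]
width: 1.001
```

Emit:
apply_moves --plan '[[[0, 0, 0.004, 0, 0, 0, -1], [0, 0, 0.008, 0, 0, 0, -1], [0, 0, 0.012, 0, 0, 0, -1], [0, 0, 0.015, 0, 0, 0, -1], [0, 0, 0.015, 0, 0, 0, -1], [0, 0, 0.015, 0, 0, 0, -1], [0, 0, 0.015, 0, 0, 0, -1], [0, 0, 0.015, 0, 0, 0, -1]]]'

```text
time: 5.98
tool_pos: [0.5386, -0.4042, 0.1181]
tcp_rot: [2.226, 2.216, 0.0]
wrist_force: [-0.1, 0.5, -0.9]
width: 1.005
```

```bash
python3 -c "
from h import *
go(.5375,-.4035,.116)
im,P=snap('wrist','w6')
cv2.imwrite('pics/w6d.png',crop(im,130,60,380,300,3)) 
"
```

```text
shift [ 0.0007 -0.0011  0.0021] turn [ 0.0001  0.0001 -0.0015] F [-0.1  0.5 -0.9] w 85.4 t 5.98 p [ 0.5386 -0.4042  0.1181]
```

View pics/w6d.png

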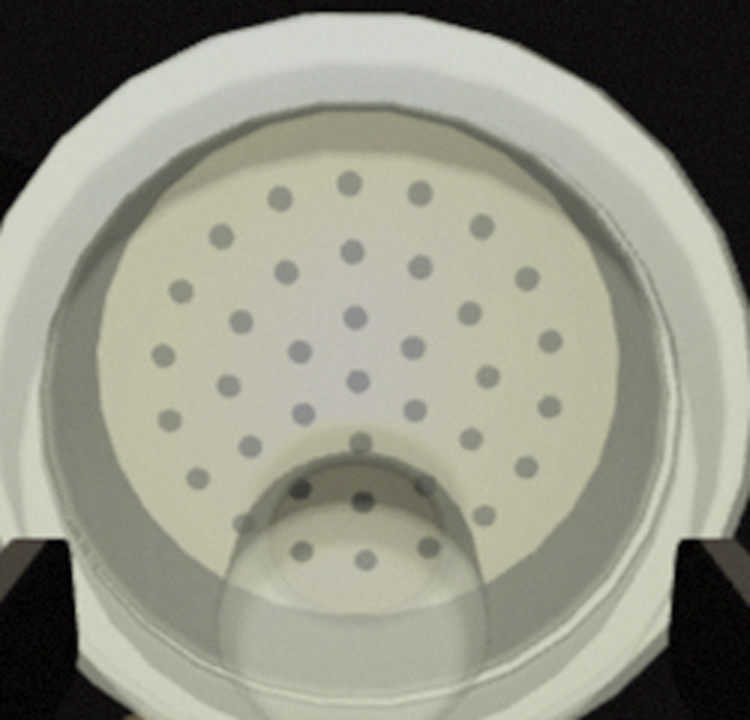

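Emit:
apply_moves --plan '[[[0, -0.001, 0.001, 0, 0, 0, -0.4], [0, -0.001, 0.001, 0, 0, 0, 0.0], [0, -0.001, 0.001, 0, 0, 0, 0.3], [0, -0.001, 0.001, 0, 0, 0, 1], [0, -0.001, 0.001, 0, 0, 0, 1], [0, -0.001, 0.001, 0, 0, 0, 1], [0, -0.001, 0.001, 0, 0, 0, 1], [0, -0.001, 0.001, 0, 0, 0, 1]]]' --force 60

```text
time: 6.7
tool_pos: [0.5375, -0.4042, 0.1172]
tcp_rot: [2.226, 2.216, -0.0]
wrist_force: [-0.4, 0.4, 2.0]
width: 0.405
```

Emit:
apply_moves --plan '[[[0, 0, -0.005, 0, 0, 0, 1], [0, 0, -0.015, 0, 0, 0, 1], [0, 0, -0.035, 0, 0, 0, 1], [0, 0, -0.06, 0, 0, 0, 1], [0, 0, -0.09, 0, 0, 0, 1], [0, 0, -0.11, 0, 0, 0, 1], [0, 0, -0.12, 0, 0, 0, 1], [0, 0, -0.12, 0, 0, 0, 1]]]'

```text
time: 7.37
tool_pos: [0.5389, -0.405, 0.2407]
tcp_rot: [2.222, 2.212, 0.001]
wrist_force: [0.8, -1.0, -3.6]
width: 0.406
```

```bash
python3 -c "
from h import *
go(.52,-.03,.24)
im,P=snap('wrist','w7')
it,T=snap('top','t7')
for uv in [(210,211)]: print(unproj(T,uv,.03))
cv2.imwrite('pics/t7d.png',crop(it,180,160,330,250,5)) 
"
```

```text
shift [ 0.375  -0.0206 -0.0007] turn [ 0.0015  0.0011 -0.0015] F [ 0.8 -1.  -3.6] w 34.5 t 7.37 p [ 0.5389 -0.405   0.2407]
[0.51862876 0.01084531 0.03      ]
```

View pics/w7.png

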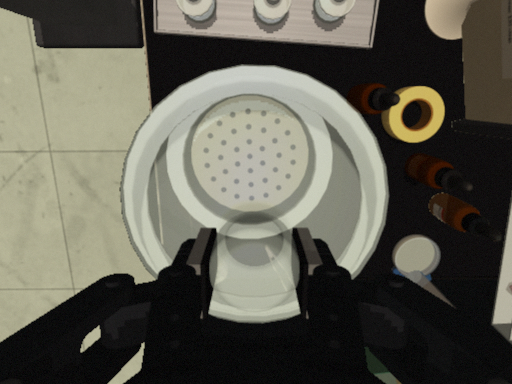

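View pics/t7d.png

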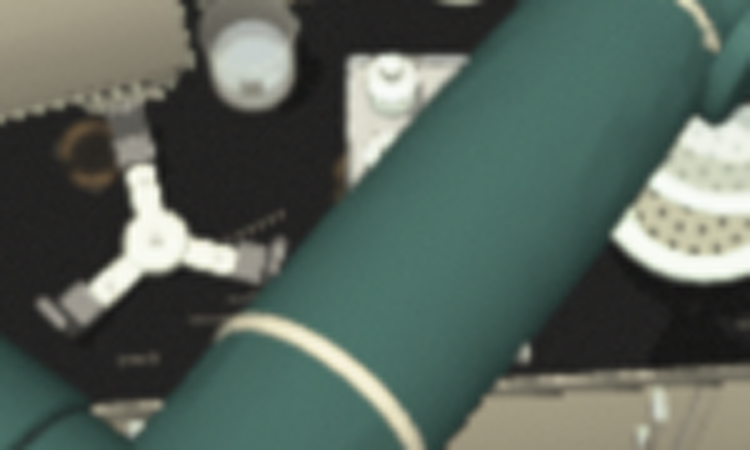

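```bash
python3 -c "
from h import *
st=readout.read_state()
im=cv2.imread('pics/w7.png');P=pose('wrist')
print(st['tool_pos'])
for z in (.217,.2187,.224): print('lid',z,fitc(im,P,(.5385,-.405),.083,z,rng=.01))
for z in (.095,): print('rim',fitc(im,P,(.537,-.404),.083,z,rng=.006),fitc(im,P,(.537,-.404),.065,z,rng=.006))
go(.52,-.10,.30)
"
```

```text
[ 0.53700289 -0.40364454  0.23592277]
lid 0.217 (array([ 0.5378, -0.4038]), np.float64(-98.8))
lid 0.2187 (array([ 0.5368, -0.4031]), np.float64(-95.1))
lid 0.224 (array([ 0.5352, -0.4038]), np.float64(-68.9))
rim (array([ 0.5317, -0.3922]), np.float64(-37.7)) (array([ 0.5442, -0.4127]), np.float64(-15.4))
shift [ 0.3036 -0.0185 -0.0638] turn [-0.0003 -0.0003 -0.0015] F [-0.6 -0.3 -4.8] w 34.5 t 7.47 p [ 0.537  -0.4036  0.2359]
```

Emit:
apply_moves --plan '[[[0.02, -0.002, -0.02, 0, 0, 0, 1], [0.06, -0.006, -0.04, 0, 0, 0, 1], [0.1, -0.01, -0.06, 0, 0, 0, 1], [0.14, -0.015, -0.064, 0, 0, 0, 1], [0.18, -0.018, -0.064, 0, 0, 0, 1], [0.22, -0.018, -0.064, 0, 0, 0, 1], [0.26, -0.018, -0.064, 0, 0, 0, 1], [0.29, -0.018, -0.064, 0, 0, 0, 1]]]'

```text
time: 8.13
tool_pos: [0.5188, -0.1103, 0.298]
tcp_rot: [-2.222, -2.214, 0.002]
wrist_force: [0.5, 0.2, -3.8]
width: 0.404
```

Emit:
apply_moves --plan '[[[0.01, 0, 0, 0, 0, 0, 1], [0.015, 0, 0, 0, 0, 0, 1], [0.015, 0, 0, 0, 0, 0, 1], [0.015, 0, 0, 0, 0, 0, 1], [0.015, 0, 0, 0, 0, 0, 1], [0.015, 0, 0, 0, 0, 0, 1], [0.015, 0, 0, 0, 0, 0, 1], [0.015, 0, 0, 0, 0, 0, 1]]]'

```text
time: 8.8
tool_pos: [0.5209, -0.0999, 0.3008]
tcp_rot: [-2.228, -2.215, 0.0]
wrist_force: [-0.5, -0.5, -2.7]
width: 0.404
```

```bash
python3 -c "
from h import *
go(.52,-.10,.30)
im,P=snap('wrist','w8')
it,T=snap('scene','s8')
"
```

```text
shift [-0.0001 -0.0008  0.0008] turn [-0.     0.    -0.002] F [-0.5 -0.5 -2.7] w 34.3 t 8.8 p [ 0.5209 -0.0999  0.3008]
```

View pics/w8.png

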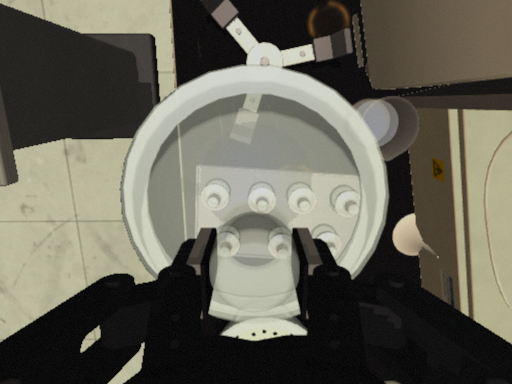

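View pics/s8.png

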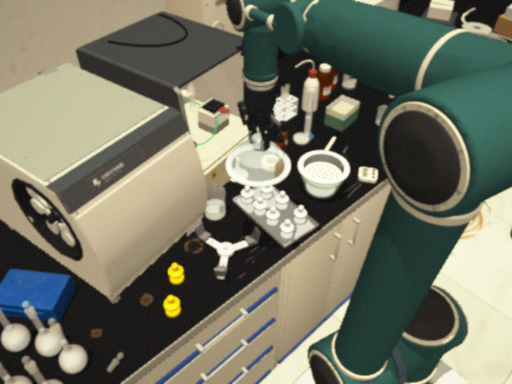

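Emit:
apply_moves --plan '[[[0.02, 0, -0.02, 0, 0, 0, 1], [0.04, 0, -0.04, 0, 0, 0, 1], [0.05, 0, -0.045, 0, 0, 0, 1], [0.05, 0, -0.045, 0, 0, 0, 1], [0.05, 0, -0.045, 0, 0, 0, 1], [0.05, 0, -0.045, 0, 0, 0, 1], [0.05, 0, -0.045, 0, 0, 0, 1], [0.05, 0, -0.045, 0, 0, 0, 1]]]'

```text
time: 9.57
tool_pos: [0.5205, -0.0496, 0.3446]
tcp_rot: [-2.226, -2.214, 0.002]
wrist_force: [-0.7, -0.3, -3.9]
width: 0.4
```

```bash
python3 -c "
from h import *
go(.52,-.05,.34)
st=readout.read_state();print(repr(st['tool_pos']),repr(st['tcp_rot']))
im,P=snap('wrist','w9')
cv2.imwrite('pics/w9d.png',crop(im,130,0,430,200,2.6))
it=cv2.imread('pics/s8.png');cv2.imwrite('pics/s8d.png',crop(it,180,210,280,285,8))
"
```

```text
shift [-0.0004 -0.0005  0.0046] turn [-0.0007  0.     -0.0017] F [-0.7 -0.3 -3.9] w 34.0 t 9.57 p [ 0.5205 -0.0496  0.3446]
array([ 0.52051652, -0.04955577,  0.34457838]) array([-2.22645869, -2.21434006,  0.00240422])
```

View pics/w9d.png

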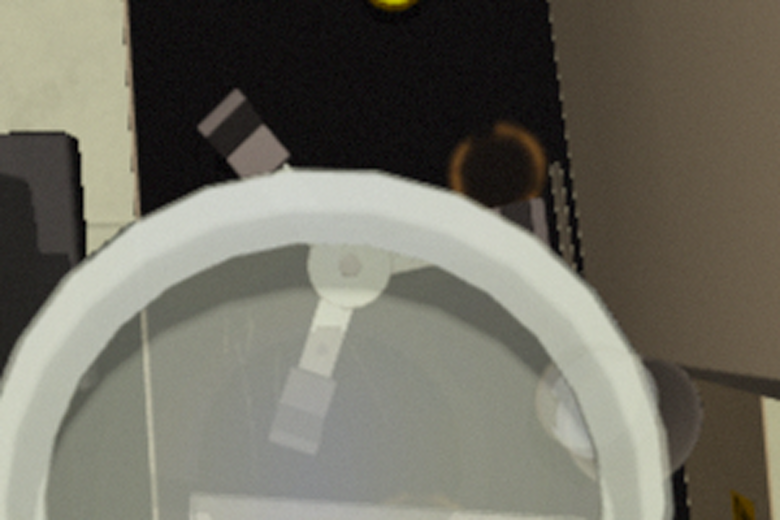

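View pics/s8d.png

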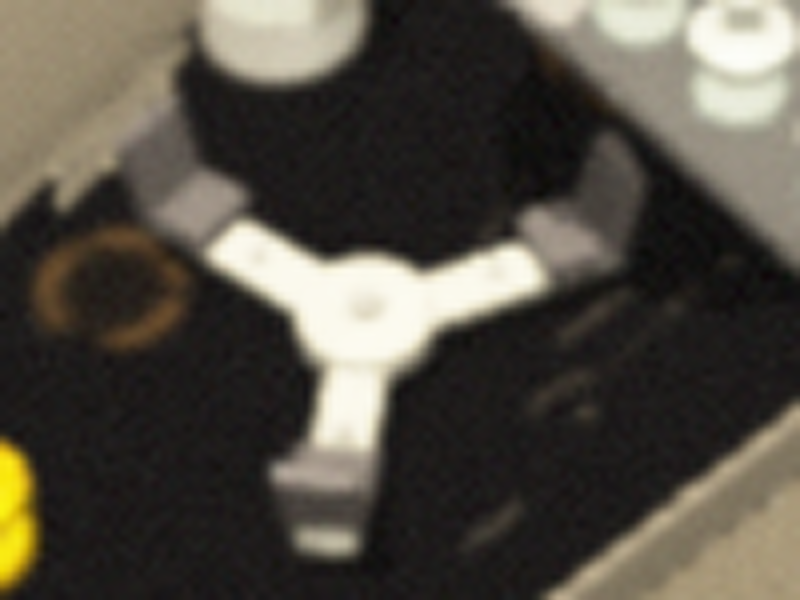

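```bash
python3 -c "
from h import *
im=cv2.imread('pics/w8.png')
cv2.imwrite('pics/w8d.png',crop(im,195,0,365,150,4.6))
im=cv2.imread('pics/w9.png')
c=crop(im,200,20,350,180,3.7);cv2.imwrite('pics/w9e.png',c)
"
```

```text
(no output)
```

View pics/w8d.png

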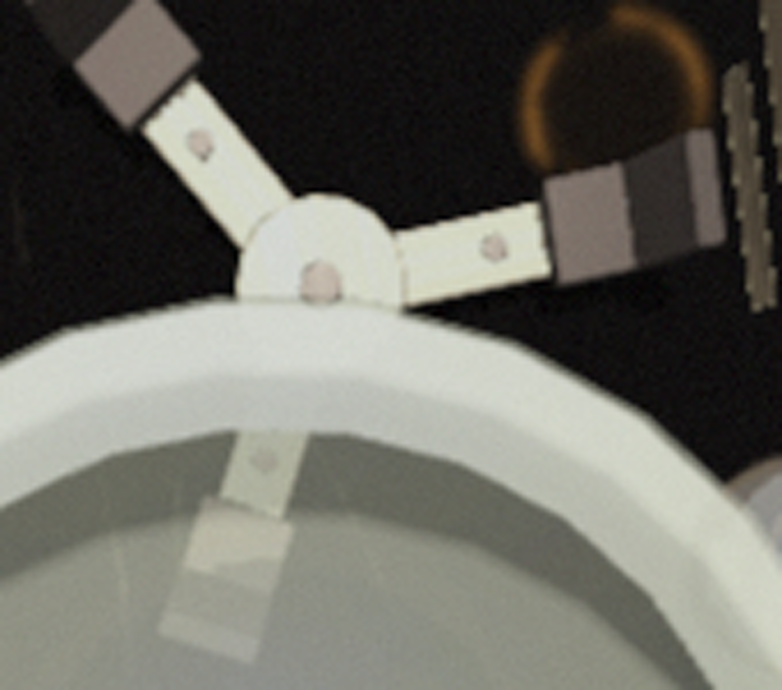

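View pics/w9e.png

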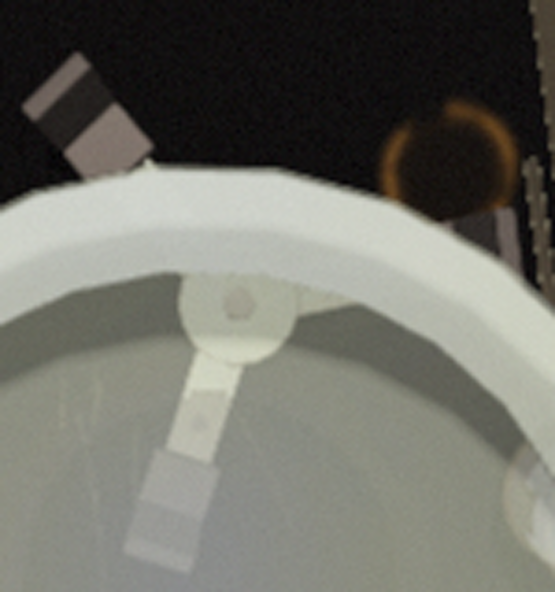

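```bash
cat > pz.py <<'E'
from h import *
def P_at(p,rv): return pose("wrist",dict(tool_pos=np.array(p),tcp_rot=np.array(rv)))
P8=P_at([.5209,-.0999,.3008],[-2.228,-2.215,0]); P9=P_at([0.52051652,-0.04955577,0.34457838],[-2.22645869,-2.21434006,0.00240422])
E
python3 -c "
from pz import *
from scipy.optimize import least_squares
o=[('A8',P8,(195+105/4.6,34/4.6)),('B8',P8,(195+632/4.6,213/4.6)),('C8',P8,(195+232/4.6,580/4.6)),('A9',P9,(200+93/3.7,20+124/3.7)),('C9',P9,(200+176/3.7,20+510/3.7)),('Bs',pose('scene'),(202.1,233.5)),('Cs',pose('scene'),(254.3,239.5))]
w={n:unproj(P,uv,.03)[:2] for n,P,uv in o}
for n in w: print(n,w[n])
print('hub8',unproj(P8,(195+322/4.6,281/4.6),.03),'hub9',unproj(P9,(200+238/3.7,20+303/3.7),.03), unproj(P9,(200+238/3.7,20+303/3.7),.02))
off={'B':0,'A':120,'C':240}
for sel in ('89','89s'):
  def res(p):
    return np.concatenate([w[n]-(p[:2]+p[2]*np.array([np.cos(p[3]+np.radians(off[n[0]])),np.sin(p[3]+np.radians(off[n[0]]))])) for n in w if n[1] in sel])
  s=least_squares(res,[.52,.01,.0875,-.1]); print(s.x,np.round(s.fun*1000,1))
"

```

```text
A8 [0.4787398  0.07174997]
B8 [0.62105102 0.02710757]
C8 [ 0.51083815 -0.07119783]
A9 [0.48160296 0.07473468]
C9 [ 0.51136533 -0.07154341]
Bs [0.6204098  0.02508839]
Cs [ 0.50124189 -0.07073726]
hub8 [0.53655535 0.01004659 0.03      ] hub9 [0.53615778 0.00966867 0.03      ] [0.53644472 0.00952712 0.02      ]
[0.53742672 0.00971099 0.08539172 0.20884124] [-1.6 -1.5  0.1 -0.3 -0.2  0.3  1.3  1.5  0.4 -0.1]
[0.53616366 0.00943102 0.0854944  0.19121437] [-1.4 -2.2  1.   1.4  2.6  0.2  1.5  0.7  3.1 -0.2  0.3 -0.6 -7.   0.6]
```

```bash
python3 -c "
from pz import *
for n,P,z,p in (('w8',P8,.3008,(.5209,-.0999)),('w9',P9,.34458,(.5205,-.0496))):
  im=cv2.imread(f'pics/{n}.png')
  for dz in (.019,.022,.025):
    for r in (.081,.083,.085):
      c,v=fitc(im,P,p,r,z-dz,rng=.01); print(n,dz,r,c-np.array(p),v)
go(.5368,.0098,.20)
"

```

```text
w8 0.019 0.081 [0.0021 0.0023] -86.6
w8 0.019 0.083 [0.0023 0.0003] -76.0
w8 0.019 0.085 [-0.0011 -0.0021] -64.0
w8 0.022 0.081 [0.0013 0.0025] -66.7
w8 0.022 0.083 [0.0019 0.0006] -88.5
w8 0.022 0.085 [ 0.     -0.0015] -71.6
w8 0.025 0.081 [0.0005 0.0038] -49.9
w8 0.025 0.083 [0.0019 0.0008] -79.4
w8 0.025 0.085 [ 0.0021 -0.0012] -81.5
w9 0.019 0.081 [0.002  0.0024] -89.7
w9 0.019 0.083 [0.0004 0.    ] -89.2
w9 0.019 0.085 [-0.0017 -0.0006] -69.6
w9 0.022 0.081 [0.0011 0.0028] -70.9
w9 0.022 0.083 [0.0017 0.0005] -93.9
w9 0.022 0.085 [ 0.     -0.0013] -85.9
w9 0.025 0.081 [0.0007 0.004 ] -56.4
w9 0.025 0.083 [0.0016 0.001 ] -82.2
w9 0.025 0.085 [ 0.0016 -0.0014] -89.8
shift [0.0594 0.0161 0.1448] turn [-0.0006 -0.     -0.0017] F [-0.5 -1.3 -5.7] w 34.5 t 9.62 p [ 0.5206 -0.0495  0.3448]
```

Emit:
apply_moves --plan '[[[0.03, 0.008, 0.0, 0, 0, 0, 1], [0.059, 0.015, 0.03, 0, 0, 0, 1], [0.059, 0.015, 0.07, 0, 0, 0, 1], [0.059, 0.015, 0.11, 0, 0, 0, 1], [0.059, 0.015, 0.15, 0, 0, 0, 1], [0.059, 0.015, 0.18, 0, 0, 0, 1], [0.059, 0.015, 0.2, 0, 0, 0, 1], [0.059, 0.015, 0.215, 0, 0, 0, 1]]]'

```text
time: 10.28
tool_pos: [0.5338, 0.0097, 0.1269]
tcp_rot: [-2.224, -2.213, 0.006]
wrist_force: [0.6, -1.2, -4.2]
width: 0.403
```

Emit:
apply_moves --plan '[[[0, 0, 0.005, 0, 0, 0, 1], [0, 0, 0.01, 0, 0, 0, 1], [0, 0, 0.015, 0, 0, 0, 1], [0, 0, 0.02, 0, 0, 0, 1], [0, 0, 0.02, 0, 0, 0, 1], [0, 0, 0.02, 0, 0, 0, 1], [0, 0, 0.02, 0, 0, 0, 1], [0, 0, 0.02, 0, 0, 0, 1]]]'

```text
time: 10.95
tool_pos: [0.537, 0.01, 0.1117]
tcp_rot: [2.226, 2.215, 0.002]
wrist_force: [0.5, 0.4, -3.5]
width: 0.405
```

```bash
python3 -c "
from h import *
go(.5355,.0093,.054)
im,P=snap('wrist','w10')
"
```

```text
shift [-0.0007 -0.0015  0.0577] turn [ 0.0005 -0.     -0.0015] F [ 0.5  0.4 -3.5] w 34.5 t 10.95 p [0.537  0.01   0.1117]
```

View pics/w10.png

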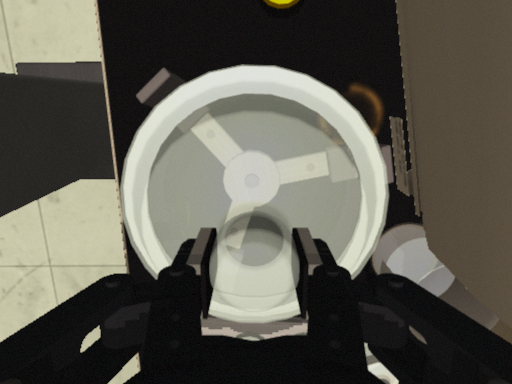

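```bash
python3 -c "
from h import *
P=pose('wrist')
st=readout.read_state();print(st['tool_pos'])
for z in(.02,.025,.03):print(unproj(P,(251,180.5),z))
im=cv2.imread('pics/w10.png');p=st['tool_pos'][:2]
print(fitc(im,P,p,.083,st['tool_pos'][2]-.022,rng=.01)[0]-p)
"
```

```text
[0.53690505 0.00997074 0.11164946]
[0.53560296 0.00871488 0.02      ]
[0.53564251 0.00996679 0.025     ]
[0.53568206 0.0112187  0.03      ]
[0.00129495 0.00052926]
```

Emit:
apply_moves --plan '[[[-0.001, -0.002, 0.005, 0, 0, 0, 1], [-0.001, -0.002, 0.015, 0, 0, 0, 1], [-0.001, -0.002, 0.025, 0, 0, 0, 1], [-0.001, -0.002, 0.033, 0, 0, 0, 1], [-0.001, -0.002, 0.04, 0, 0, 0, 1], [-0.001, -0.002, 0.046, 0, 0, 0, 1], [-0.001, -0.002, 0.05, 0, 0, 0, 1], [-0.001, -0.002, 0.05, 0, 0, 0, 1]]]'

```text
time: 11.67
tool_pos: [0.5333, 0.009, 0.0594]
tcp_rot: [-2.225, -2.215, 0.003]
wrist_force: [-0.9, -0.3, -4.6]
width: 0.403
```

```bash
python3 -c "
from h import *
go(.535,.0093,.052)
im,P=snap('wrist','w11')
st=readout.read_state();p=st['tool_pos'][:2]
print(fitc(im,P,p,.083,st['tool_pos'][2]-.022,rng=.01)[0]-p)
im,P=snap('scene');cv2.imwrite('pics/s11.png',crop(im,160,180,300,290,5))
"
```

```text
shift [0.0003 0.0017 0.0074] turn [-0.0008 -0.     -0.0015] F [-0.9 -0.3 -4.6] w 34.2 t 11.67 p [0.5333 0.009  0.0594]
[0.00038662 0.0001939 ]
```

View pics/s11.png

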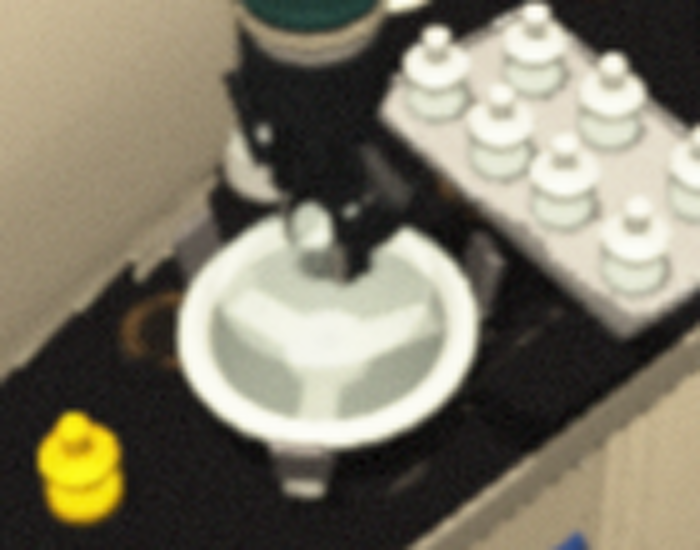

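View pics/w11.png

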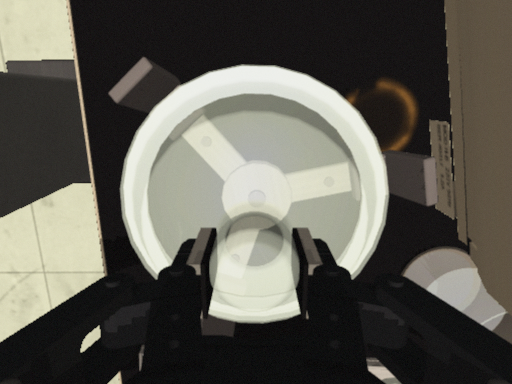

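Emit:
apply_moves --plan '[[[0, 0.002, 0.001, 0, 0, 0, 1], [0, 0.002, 0.002, 0, 0, 0, 1], [0, 0.002, 0.003, 0, 0, 0, 1], [0, 0.002, 0.004, 0, 0, 0, 1], [0, 0.002, 0.005, 0, 0, 0, 1], [0, 0.002, 0.006, 0, 0, 0, 1], [0, 0.002, 0.006, 0, 0, 0, 1], [0, 0.002, 0.006, 0, 0, 0, 1]]]'

```text
time: 12.43
tool_pos: [0.5362, 0.009, 0.0548]
tcp_rot: [-2.227, -2.216, 0.0]
wrist_force: [-0.4, -0.1, -4.4]
width: 0.405
```

```bash
python3 -c "
from h import *
go(.535,.0093,.052)
"
```

```text
shift [ 0.0003 -0.0012  0.0028] turn [-0.0001 -0.     -0.0015] F [-0.4 -0.1 -4.4] w 34.4 t 12.43 p [0.5362 0.009  0.0548]
```

Not touching yet; continue down.

Emit:
apply_moves --plan '[[[0, 0, 0.001, 0, 0, 0, 1], [0, 0, 0.001, 0, 0, 0, 1], [0, 0, 0.002, 0, 0, 0, 1], [0, 0, 0.002, 0, 0, 0, 1], [0, 0, 0.003, 0, 0, 0, 1], [0, 0, 0.003, 0, 0, 0, 1], [0, 0, 0.003, 0, 0, 0, 1], [0, 0, 0.003, 0, 0, 0, 1]]]'

```text
time: 13.1
tool_pos: [0.5365, 0.009, 0.0522]
tcp_rot: [2.226, 2.216, 0.0]
wrist_force: [-0.8, -0.4, 0.4]
width: 0.408
```

```bash
python3 -c "
from h import *
go(.535,.0093,.052)
im,P=snap('wrist','w12')
"
```

```text
shift [ 0.0003 -0.0015  0.0002] turn [ 0.0001 -0.     -0.0015] F [-0.8 -0.4  0.4] w 34.7 t 13.1 p [0.5365 0.009  0.0522]
```

View pics/w12.png

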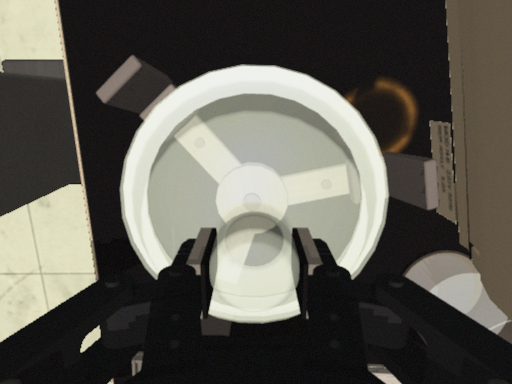

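Emit:
apply_moves --plan '[[[0, -0.001, 0, 0, 0, 0, 1], [0, -0.001, 0, 0, 0, 0, 0.0], [0, -0.001, 0, 0, 0, 0, -0.3], [0, -0.001, 0, 0, 0, 0, -0.6], [0, -0.001, 0, 0, 0, 0, -0.6], [0, -0.001, 0, 0, 0, 0, -0.6], [0, -0.001, 0, 0, 0, 0, -0.6], [0, -0.001, -0.002, 0, 0, 0, -0.6]]]'

```text
time: 13.82
tool_pos: [0.535, 0.009, 0.0536]
tcp_rot: [-2.226, -2.216, 0.001]
wrist_force: [0.3, -0.3, -0.3]
width: 0.802
```

Emit:
apply_moves --plan '[[[0, 0, -0.01, 0, 0, 0, -0.6], [0, 0, -0.025, 0, 0, 0, -0.6], [0, 0, -0.05, 0, 0, 0, -0.6], [0, 0, -0.08, 0, 0, 0, -0.6], [0, 0, -0.12, 0, 0, 0, -0.6], [0, 0, -0.16, 0, 0, 0, -0.6], [0, 0, -0.2, 0, 0, 0, -0.6], [0, 0, -0.24, 0, 0, 0, -0.6]]]'

```text
time: 14.48
tool_pos: [0.5349, 0.009, 0.2969]
tcp_rot: [2.226, 2.216, 0.001]
wrist_force: [1.1, -0.2, -0.7]
width: 0.804
```

```bash
python3 -c "
from h import *
go(.55,-.22,.35)
im,P=snap('wrist','w13')
im,P=snap('scene');cv2.imwrite('pics/s13.png',crop(im,160,160,320,290,4.6))
im,P=snap('top','t13');
"
```

```text
shift [-0.2289  0.0162 -0.0531] turn [ 0.0003  0.     -0.0015] F [ 1.1 -0.2 -0.7] w 68.3 t 14.48 p [0.5349 0.009  0.2969]
```

View pics/w13.png

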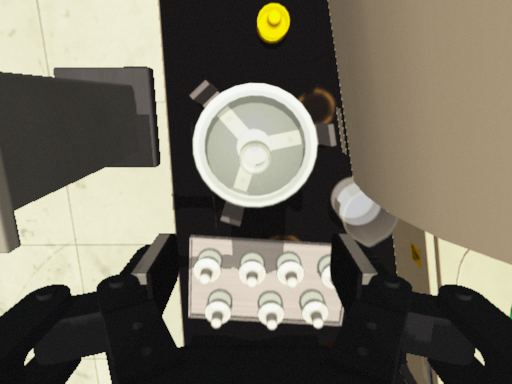

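View pics/s13.png

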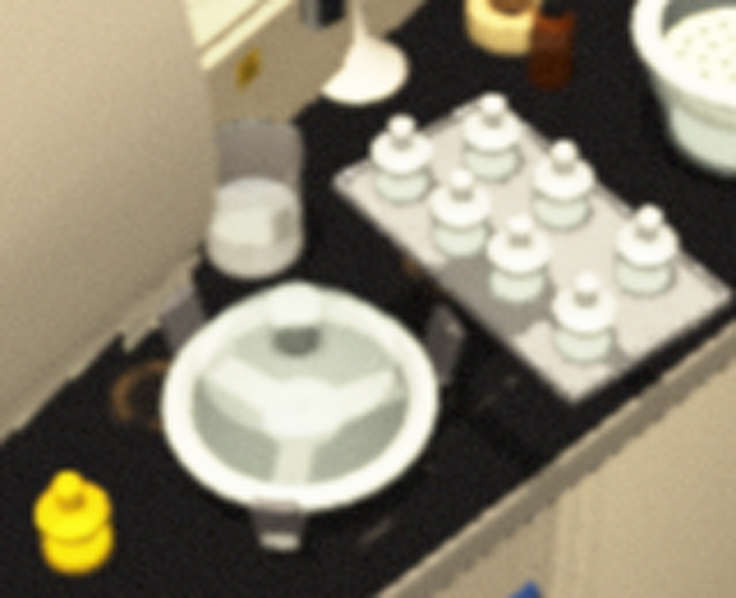

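Emit:
apply_moves --plan '[[[-0.04, 0.003, -0.02, 0, 0, 0, -0.6], [-0.08, 0.006, -0.04, 0, 0, 0, -0.6], [-0.12, 0.01, -0.06, 0, 0, 0, -0.6], [-0.16, 0.013, -0.08, 0, 0, 0, -0.6], [-0.2, 0.015, -0.1, 0, 0, 0, -0.6], [-0.24, 0.015, -0.103, 0, 0, 0, -0.6], [-0.28, 0.015, -0.103, 0, 0, 0, 0.2], [-0.31, 0.015, -0.103, 0, 0, 0, 0.2]]]'

```text
time: 15.3
tool_pos: [0.5485, -0.3029, 0.3971]
tcp_rot: [2.226, 2.216, 0.0]
wrist_force: [1.1, 0.1, 0.5]
width: 0.532
```

Emit:
apply_moves --plan '[[[0, 0, 0, 0, 0, 0, 0.2], [0, 0, 0, 0, 0, 0, 0.2], [0, 0, 0, 0, 0, 0, 0.2], [0, 0, 0, 0, 0, 0, 0.2], [0, 0, 0, 0, 0, 0, 0.2], [0, 0, 0, 0, 0, 0, 0.2], [0, 0, 0, 0, 0, 0, 0.2], [0, 0, 0, 0, 0, 0, 0.2]]]'

```text
time: 15.97
tool_pos: [0.5491, -0.3003, 0.3972]
tcp_rot: [2.225, 2.217, 0.0]
wrist_force: [0.5, 0.3, -0.6]
width: 0.398
```

```bash
python3 -c "
from h import *
import pickle
st=readout.read_state();go(.55,-.30,.40)
im,P=snap('wrist','w14'); pickle.dump(P,open('P14.pkl','wb'))
for r,z in ((.083,.095),(.065,.095),(.065,.06)): print(r,z,fitc(im,P,(.537,-.404),r,z,rng=.008))
# bright plate: fit
cv2.imwrite('pics/w14d.png',crop(im,160,0,390,290,2.05))
cv2.imwrite('pics/w14e.png',crop(im,185,130,320,260,4.5))
"
```

```text
shift [ 0.0003  0.0009 -0.0028] turn [ 0.0001  0.0001 -0.0011] F [ 0.5  0.3 -0.6] w 33.8 t 15.97 p [ 0.5491 -0.3003  0.3972]
0.083 0.095 (array([ 0.5361, -0.4013]), np.float64(-158.1))
0.065 0.095 (array([ 0.5393, -0.3828]), np.float64(-66.0))
0.065 0.06 (array([ 0.5362, -0.4001]), np.float64(-47.5))
```

View pics/w14d.png

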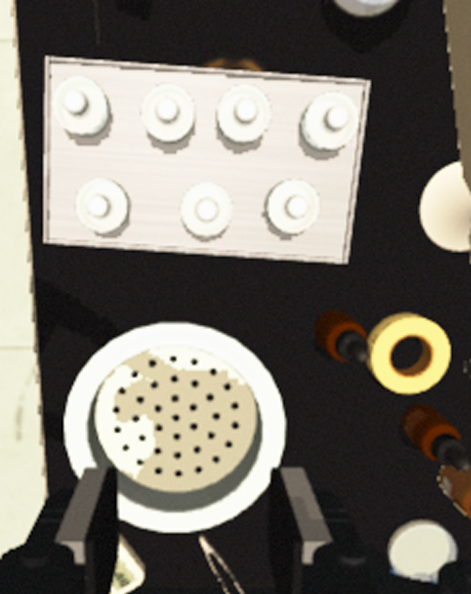

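View pics/w14e.png

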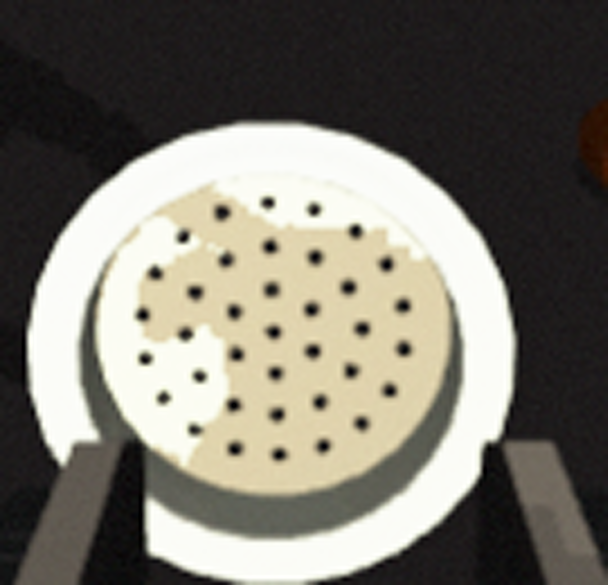

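```bash
python3 -c "
from h import *
import pickle
P=pickle.load(open('P14.pkl','rb')); im=cv2.imread('pics/w14.png')
k=[(75,102),(167,110),(243,110),(337,117),(99,205),(207,209),(296,205)]
d=[(83,107),(168,114),(243,115),(329,123),(102,207),(206,211),(292,207)]
for a,b in zip(k,d):
  A=unproj(P,(160+a[0]/2.05,a[1]/2.05),.06);B=unproj(P,(160+b[0]/2.05,b[1]/2.05),.04)
  print(A[:2],B[:2],fitc(im,P,B[:2],.02,.04,rng=.006))
cv2.imwrite('pics/w14f.png',crop(im,170,20,350,135,4.4))
"
```

```text
[ 0.46779989 -0.16833987] [ 0.47030892 -0.16920888] (array([ 0.4666, -0.1677]), np.float64(-34.5))
[ 0.53253888 -0.17371071] [ 0.53256347 -0.17411274] (array([ 0.5315, -0.1719]), np.float64(-28.1))
[ 0.58623812 -0.17380307] [ 0.58770661 -0.17489523] (array([ 0.5881, -0.1724]), np.float64(-30.3))
[ 0.65292282 -0.17854662] [ 0.65124321 -0.18052249] (array([ 0.6524, -0.1785]), np.float64(-36.3))
[ 0.48202021 -0.23850146] [ 0.48160566 -0.24014924] (array([ 0.4795, -0.2385]), np.float64(-29.6))
[ 0.56105512 -0.24148143] [ 0.56072817 -0.24324409] (array([ 0.5605, -0.2407]), np.float64(-21.4))
[ 0.62618467 -0.23876773] [ 0.62615605 -0.24041662] (array([ 0.6273, -0.2393]), np.float64(-32.7))
```

View pics/w14f.png

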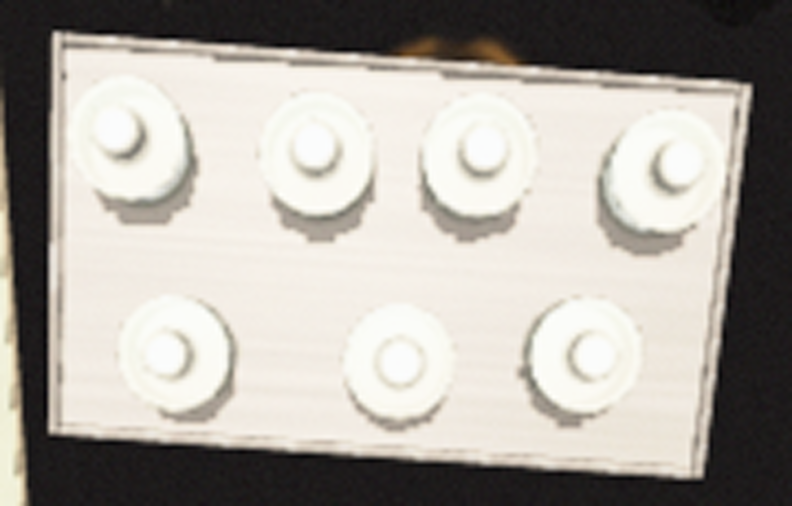

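```bash
python3 -c "
from h import *
go(.560,-.242,.05);go(.560,-.242,.006)
"
```

```text
shift [0.0585 0.0106 0.3472] turn [ 0.0001  0.0001 -0.0012] F [-0.4 -0.2 -1. ] w 34.3 t 16.02 p [ 0.549  -0.3004  0.3972]
shift [0.0585 0.0106 0.3912] turn [ 0.0001  0.0001 -0.0012] F [-0.4 -0.2 -1. ] w 34.3 t 16.02 p [ 0.549  -0.3004  0.3972]
```

Emit:
apply_moves --plan '[[[0.03, 0.006, 0.02, 0, 0, 0, 0.2], [0.058, 0.011, 0.05, 0, 0, 0, 0.2], [0.058, 0.011, 0.09, 0, 0, 0, 0.2], [0.058, 0.011, 0.13, 0, 0, 0, 0.2], [0.058, 0.011, 0.17, 0, 0, 0, 0.2], [0.058, 0.011, 0.21, 0, 0, 0, 0.2], [0.058, 0.011, 0.25, 0, 0, 0, 0.2], [0.058, 0.011, 0.28, 0, 0, 0, 0.2]]]'

```text
time: 16.68
tool_pos: [0.5585, -0.242, 0.1133]
tcp_rot: [-2.224, -2.214, 0.002]
wrist_force: [-0.3, -0.3, 0.5]
width: 0.402
```

Emit:
apply_moves --plan '[[[0, 0, 0.03, 0, 0, 0, 0.2], [0, 0, 0.05, 0, 0, 0, 0.2], [0, 0, 0.06, 0, 0, 0, 0.2], [0, 0, 0.066, 0, 0, 0, 0.2], [0, 0, 0.066, 0, 0, 0, 0.2], [0, 0, 0.066, 0, 0, 0, 0.2], [0, 0, 0.066, 0, 0, 0, 0.2], [0, 0, 0.066, 0, 0, 0, 0.2]]]'

```text
time: 17.35
tool_pos: [0.5616, -0.2439, 0.053]
tcp_rot: [2.224, 2.214, 0.002]
wrist_force: [-0.3, -0.0, 0.5]
width: 0.401
```

```bash
python3 -c "
from h import *
st=readout.read_state();p=st['tool_pos']
go(.560,-.242,.006)
im,P=snap('wrist','w15')
for zr in ((.04,.02),(.058,.008)): print(zr,fitc(im,P,(.5605,-.242),zr[1],zr[0],rng=.008))
cv2.imwrite('pics/w15d.png',crop(im,150,130,350,290,4))
"
```

```text
shift [ 0.0019 -0.0018  0.047 ] turn [ 0.001   0.0005 -0.0015] F [-0.3 -0.   0.5] w 34.1 t 17.35 p [ 0.5616 -0.2439  0.053 ]
(0.04, 0.02) (array([ 0.5602, -0.2418]), np.float64(-84.3))
(0.058, 0.008) (array([ 0.5595, -0.2461]), np.float64(-66.3))
```

View pics/w15d.png

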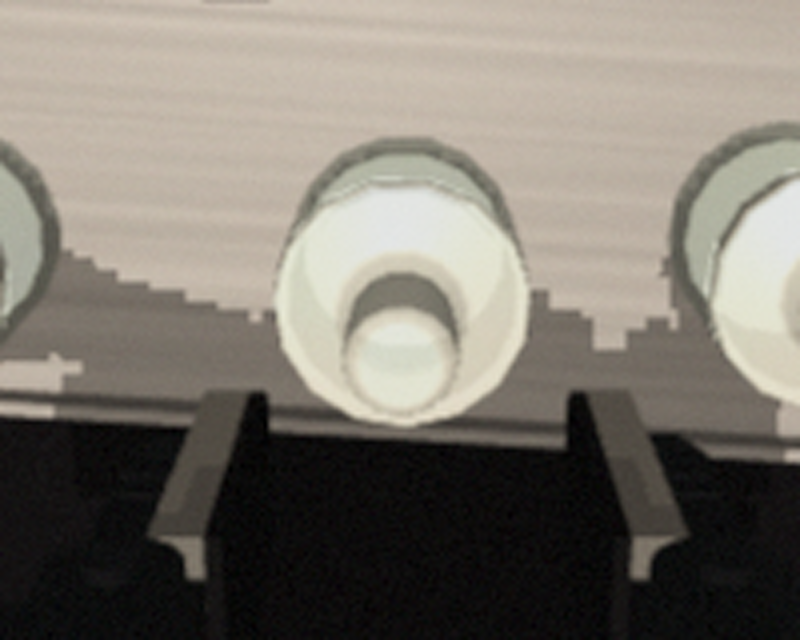

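Emit:
apply_moves --plan '[[[0.002, -0.002, 0.015, 0, 0, 0, 0.2], [0.002, -0.002, 0.027, 0, 0, 0, 0.2], [0.002, -0.002, 0.036, 0, 0, 0, 0.2], [0.002, -0.002, 0.043, 0, 0, 0, 0.2], [0.002, -0.002, 0.047, 0, 0, 0, 0.2], [0.002, -0.002, 0.047, 0, 0, 0, 0.2], [0.002, -0.002, 0.047, 0, 0, 0, 0.2], [0.002, -0.002, 0.047, 0, 0, 0, 0.2]]]'

```text
time: 18.07
tool_pos: [0.5584, -0.2412, 0.0039]
tcp_rot: [2.226, 2.216, 0.0]
wrist_force: [0.1, 0.2, 0.0]
width: 0.399
```

Emit:
apply_moves --plan '[[[0, 0, 0, 0, 0, 0, 0.4], [0, 0, 0, 0, 0, 0, 0.55], [0, 0, 0, 0, 0, 0, 0.7], [0, 0, 0, 0, 0, 0, 1], [0, 0, 0, 0, 0, 0, 1], [0, 0, 0, 0, 0, 0, 1], [0, 0, 0, 0, 0, 0, 1], [0, 0, 0, 0, 0, 0, 1]]]' --force 30

```text
time: 18.73
tool_pos: [0.5588, -0.2413, 0.0043]
tcp_rot: [2.226, 2.215, 0.001]
wrist_force: [1.9, -0.5, 2.0]
width: 0.175
```

```bash
python3 -c "
from h import *
go(.537,-.404,.20)
"
```

```text
shift [-0.1628 -0.0208 -0.1956] turn [ 0.0004  0.0001 -0.0015] F [ 1.9 -0.5  2. ] w 14.8 t 18.73 p [ 0.5588 -0.2413  0.0043]
```

Emit:
apply_moves --plan '[[[0, 0, -0.01, 0, 0, 0, 1], [0, 0, -0.04, 0, 0, 0, 1], [0, 0, -0.08, 0, 0, 0, 1], [-0.01, 0, -0.12, 0, 0, 0, 1], [-0.04, -0.005, -0.14, 0, 0, 0, 1], [-0.08, -0.01, -0.14, 0, 0, 0, 1], [-0.12, -0.015, -0.14, 0, 0, 0, 1], [-0.155, -0.021, -0.14, 0, 0, 0, 1]]]'

```text
time: 19.4
tool_pos: [0.5358, -0.3978, 0.1452]
tcp_rot: [2.225, 2.216, -0.001]
wrist_force: [0.2, -0.3, -0.9]
width: 0.178
```

Emit:
apply_moves --plan '[[[-0.007, 0, 0, 0, 0, 0, 1], [-0.007, 0, 0, 0, 0, 0, 1], [-0.007, 0, 0, 0, 0, 0, 1], [-0.007, 0, 0, 0, 0, 0, 1], [-0.007, 0, 0, 0, 0, 0, 1], [-0.007, 0, 0, 0, 0, 0, 1], [-0.007, 0, 0, 0, 0, 0, 1], [-0.007, 0, 0, 0, 0, 0, 1]]]'

```text
time: 20.07
tool_pos: [0.5367, -0.4021, 0.144]
tcp_rot: [-2.225, -2.218, -0.0]
wrist_force: [-0.1, 0.4, -0.6]
width: 0.177
```

```bash
python3 -c "
from h import *
st=readout.read_state();p=st['tool_pos']
go(.537,-.404,.14)
im,P=snap('wrist','w16')
print('b',p,fitc(im,P,p[:2],.02,p[2]+.0357,rng=.008))
for r,z in ((.083,.095),(.065,.095),(.065,.06)): print(r,z,fitc(im,P,(.537,-.404),r,z,rng=.006))
cv2.imwrite('pics/w16d.png',crop(im,100,60,400,290,2.6))
"
```

```text
shift [-0.0019  0.0003  0.004 ] turn [ 0.     -0.     -0.0011] F [-0.1  0.4 -0.6] w 15.1 t 20.07 p [ 0.5367 -0.4021  0.144 ]
b [ 0.53672152 -0.40214477  0.14400404] (array([ 0.5343, -0.4088]), np.float64(-42.9))
0.083 0.095 (array([ 0.5359, -0.4018]), np.float64(-167.5))
0.065 0.095 (array([ 0.544, -0.401]), np.float64(-26.2))
0.065 0.06 (array([ 0.5357, -0.4039]), np.float64(-78.3))
```

View pics/w16d.png

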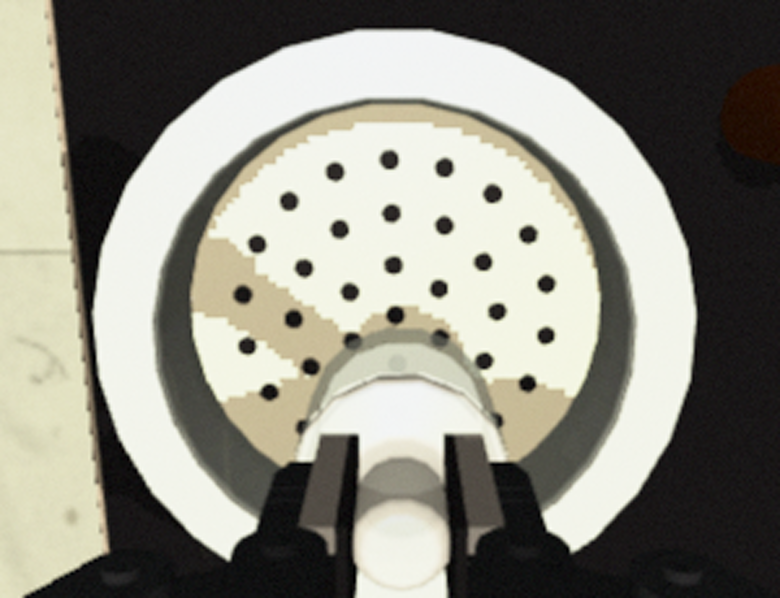

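```bash
cat > holes.py <<'E'
from h import *
import pickle
def holes(im,P,c0):
    g=cv2.cvtColor(im,cv2.COLOR_BGR2GRAY)
    m=np.zeros_like(g);cv2.fillPoly(m,[circ(P,[c0[0],c0[1],.06],.056).astype(np.int32)],255)
    b=((g<90)&(m>0)).astype(np.uint8)
    n,l,s,c=cv2.connectedComponentsWithStats(b)
    k=[i for i in range(1,n) if 3<=s[i,4]<=60 and s[i,2]<9 and s[i,3]<9]
    out=[]
    for i in k:
        w=(l==i); w=cv2.dilate(w.astype(np.uint8),np.ones((3,3)))>0
        ys,xs=np.nonzero(w);ww=np.clip(180-g[ys,xs].astype(float),0,None)
        out.append(unproj(P,((xs*ww).sum()/ww.sum(),(ys*ww).sum()/ww.sum()),.06)[:2])
    return np.array(out)
E
python3 -c "
from holes import *
from scipy.optimize import least_squares
for n in ('w14','w16'):
  im=cv2.imread(f'pics/{n}.png');P=pickle.load(open('P14.pkl','rb')) if n=='w14' else pose('wrist')
  h=holes(im,P,(.536,-.403)); 
  d=h-np.array([.536,-.403]);r=np.hypot(*d.T);o=np.argsort(r)
  print(n,len(h),np.round(r[o]*1000,1));
  lab=lambda c:None
  R0=[0,.016,.03,.045]
  def f(p):
    r=np.hypot(*(h-p[:2]).T); Rs=np.array([0*p[2],p[2],p[3],p[4]]);return np.min(np.abs(r[:,None]-Rs[None]),1)
  # outer ring fit
  c=np.array([.536,-.403])
  for _ in range(5):
    r=np.hypot(*(h-c).T); q=h[r>.9*r.max()]
    s=least_squares(lambda p:np.hypot(*(q-p[:2]).T)-p[2],[*c,.045]);c=s.x[:2]
  print(s.x,len(q),np.abs(s.fun).max()); print(np.round(np.sort(np.hypot(*(h-c).T))*1000,1))
  for rr in (.065,):
    g=255-im
    print('well',fitc(g,P,(.536,-.403),rr,.095,rng=.006),fitc(im,P,(.536,-.403),.083,.095,rng=.006))
im=cv2.imread('pics/t13.png');P=pose('top')
print(fitc(im,P,(.536,-.403),.083,.095,rng=.006),fitc(255-im,P,(.536,-.403),.065,.095,rng=.006))
"
```

```text
w14 36 [ 1.6 14.3 15.  15.5 16.7 17.2 17.6 30.3 30.4 30.6 31.1 31.3 31.8 32.4
 32.4 32.8 33.1 33.3 33.5 46.1 46.1 46.5 46.8 46.9 47.4 47.4 47.7 47.7
 48.2 48.3 48.9 48.9 49.  49.4 49.4 49.7]
[ 0.53620994 -0.40136871  0.04780156] 17 0.0002538669157350487
[ 0.1 15.9 16.  16.  16.  16.1 16.1 31.8 31.8 31.8 31.8 31.9 31.9 31.9
 31.9 31.9 32.  32.1 32.1 47.6 47.6 47.6 47.7 47.7 47.7 47.7 47.7 47.8
 47.8 47.8 47.9 47.9 47.9 47.9 48.  48.1]
well (array([ 0.5361, -0.4008]), np.float64(-71.5)) (array([ 0.5361, -0.4013]), np.float64(-158.1))
w16 30 [ 1.  15.5 15.6 16.4 16.6 16.9 31.2 31.4 31.8 32.  32.3 32.5 32.7 32.8
 32.9 47.  47.3 47.3 47.4 47.6 47.7 47.9 48.1 48.3 48.4 48.5 48.7 48.7
 48.8 48.8]
[ 0.5358767  -0.40202483  0.04785264] 15 0.00014002090585318178
[ 0.  15.9 16.  16.  16.  16.  31.8 31.8 31.8 31.9 31.9 31.9 31.9 31.9
 31.9 47.8 47.8 47.8 47.8 47.8 47.8 47.8 47.8 47.8 47.9 47.9 47.9 47.9
 47.9 48. ]
well (array([ 0.5359, -0.4007]), np.float64(-120.4)) (array([ 0.5359, -0.402 ]), np.float64(-168.2))
(array([ 0.5348, -0.4033]), np.float64(-73.6)) (array([ 0.5347, -0.4035]), np.float64(-25.8))
```

```bash
cat >> h.py <<'E'
def arcfit(im,P,c,rad,z,a0=30,a1=150,rng=.006,sgn=1):
    """arc on +y side; returns xy maximizing |radial gradient|"""
    g=cv2.GaussianBlur(cv2.cvtColor(im,cv2.COLOR_BGR2GRAY).astype(np.float32),(0,0),.8)
    A=np.radians(np.linspace(a0,a1,40))
    def samp(c,r):
        p=np.array([proj(P,[c[0]+r*np.cos(a),c[1]+r*np.sin(a),z]) for a in A],np.float32)
        return cv2.remap(g,p[:,0][None],p[:,1][None],cv2.INTER_LINEAR)[0]
    cost=lambda c:-np.mean(sgn*(samp(c,rad-.0008)-samp(c,rad+.0008)))
    G=[(cost((c[0]+dx,c[1]+dy)),c[0]+dx,c[1]+dy) for dx in np.arange(-rng/2,rng/2+1e-9,.0005) for dy in np.arange(-rng,rng+1e-9,.0005)]
    b=min(G); return np.round(b[1:],4),round(b[0],1)
E
python3 -c "
from h import *
im=cv2.imread('pics/w16.png');P=pose('wrist');p=readout.read_state()['tool_pos'];print(p)
u=p[2]-.0013
for z,n in ((u,'bot'),(u+.037,'rim')):
  for s in (1,-1): print(n,s,arcfit(im,P,(p[0]+.0013,p[1]),.02,z,sgn=s)[0]-p[:2],arcfit(im,P,(p[0]+.0013,p[1]),.02,z,sgn=s)[1])
v=im.copy()
for z in (u,u+.037): cv2.polylines(v,[np.round(circ(P,(p[0]+.0013,p[1],z),.02)*8).astype(np.int32)],True,(0,0,255),1,shift=3)
cv2.imwrite('pics/w16o.png',crop(v,180,160,320,290,5))
go(.5346,-.4018,.0613)
"
```

```text
[ 0.5367138  -0.40232928  0.14405474]
bot 1 [ 0.0007862  -0.00547072] -46.9
bot -1 [0.0027862  0.00252928] -43.1
rim 1 [ 0.0007862  -0.00147072] -61.5
rim -1 [ 0.0007862  -0.00597072] -33.5
shift [ 0.0005 -0.0021  0.0828] turn [ 0.      0.     -0.0012] F [-0.9  1.  -0.9] w 14.5 t 20.12 p [ 0.5367 -0.4023  0.1441]
```

View pics/w16o.png

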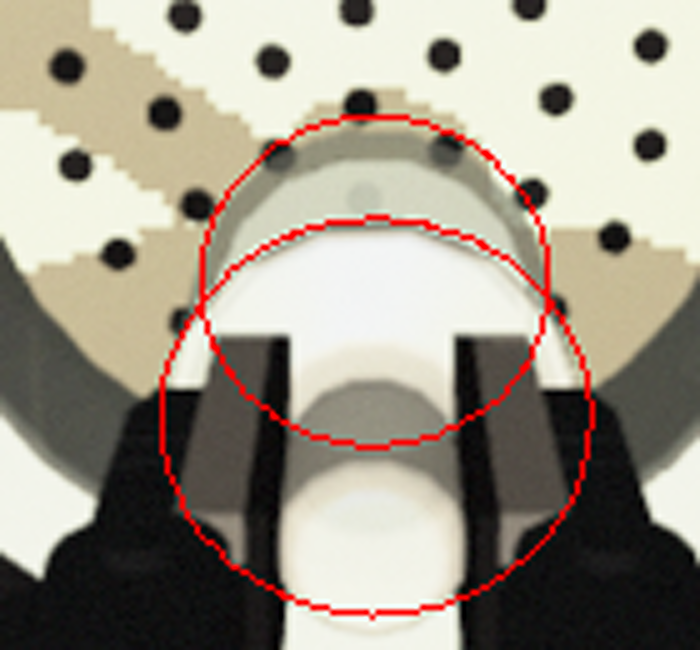

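Emit:
apply_moves --plan '[[[0.002, -0.002, 0.01, 0, 0, 0, 1], [0.002, -0.002, 0.02, 0, 0, 0, 1], [0.002, -0.002, 0.03, 0, 0, 0, 1], [0.002, -0.002, 0.04, 0, 0, 0, 1], [0.002, -0.002, 0.05, 0, 0, 0, 1], [0.002, -0.002, 0.058, 0, 0, 0, 1], [0.002, -0.002, 0.058, 0, 0, 0, 1], [0.002, -0.002, 0.058, 0, 0, 0, 1]]]'

```text
time: 20.78
tool_pos: [0.5338, -0.4007, 0.0847]
tcp_rot: [-2.225, -2.215, 0.0]
wrist_force: [0.4, -0.8, -0.9]
width: 0.175
```

```bash
cat > bt.py <<'E'
from holes import *
from scipy.optimize import least_squares
def centre(im,P,c=(.5359,-.402)):
    h=holes(im,P,c); c=np.array(c)
    for _ in range(4):
        r=np.hypot(*(h-c).T); ring=np.round(r/.016); k=(np.abs(r-ring*.01593)<.0025)
        q,R0=h[k],ring[k]*.01593
        s=least_squares(lambda p:np.hypot(*(q-p).T)-R0,c); c=s.x
    return np.round(c,4),k.sum(),round(np.abs(s.fun).max()*1000,2)
def over(im,P,p,off,fn,box,s=5,dz=.0013):
    v=im.copy();u=p[2]-dz
    for z in (u,u+.037): cv2.polylines(v,[np.round(circ(P,(p[0]+off[0],p[1]+off[1],z),.02)*8).astype(np.int32)],True,(0,0,255),1,shift=3)
    cv2.imwrite(f'pics/{fn}.png',crop(v,*box,s))
E
python3 -c "
from bt import *
p=readout.read_state()['tool_pos']
im,P=snap('wrist','w17')
print(centre(im,P)); go(.535,-.4007,.0613)
over(im,P,p,(.0009,-.0015),'w17o',(150,150,350,300),4)
"
```

```text
(array([ 0.5357, -0.4019]), np.int64(12), np.float64(0.6))
shift [0.0004 0.0006 0.0243] turn [-0.0001 -0.0001 -0.0015] F [ 0.7 -0.6 -0.6] w 14.5 t 20.83 p [ 0.5344 -0.4011  0.0856]
```

View pics/w17o.png

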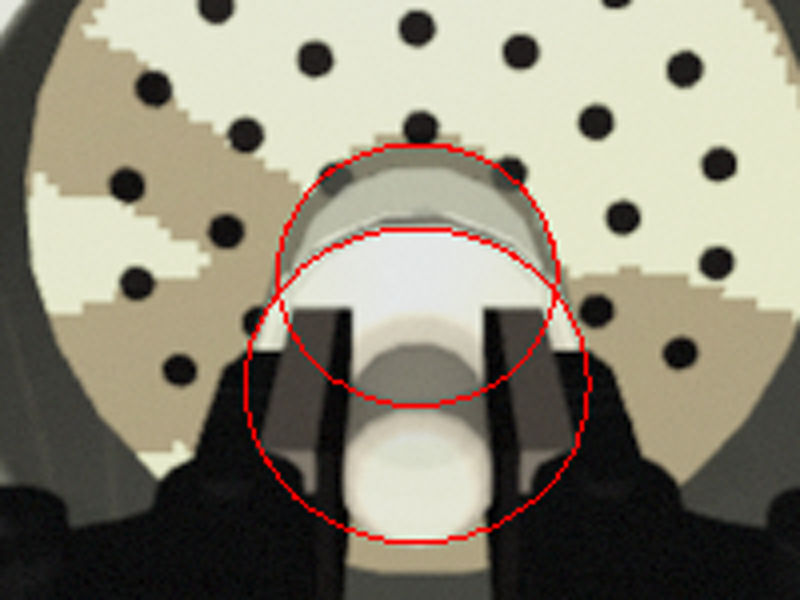

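Emit:
apply_moves --plan '[[[0.0005, 0.001, 0.006, 0, 0, 0, 1], [0.0005, 0.001, 0.012, 0, 0, 0, 1], [0.0005, 0.001, 0.016, 0, 0, 0, 1], [0.0005, 0.001, 0.019, 0, 0, 0, 1], [0.0005, 0.001, 0.021, 0, 0, 0, 1], [0.0005, 0.001, 0.022, 0, 0, 0, 1], [0.0005, 0.001, 0.022, 0, 0, 0, 1], [0.0005, 0.001, 0.022, 0, 0, 0, 1]]]'

```text
time: 21.5
tool_pos: [0.5355, -0.4006, 0.064]
tcp_rot: [2.226, 2.216, -0.0]
wrist_force: [0.1, 0.2, -0.5]
width: 0.173
```

```bash
python3 -c "
from bt import *
im,P=snap('wrist','w18')
print(centre(im,P)); go(.535,-.4007,.0613)
"
```

```text
(array([ 0.5376, -0.4008]), np.int64(1), np.float64(0.0))
shift [-0.     -0.0006  0.0028] turn [ 0.0001  0.0001 -0.0015] F [-0.7 -0.1  0.1] w 15.0 t 21.55 p [ 0.5356 -0.4007  0.0641]
```

Emit:
apply_moves --plan '[[[0, -0.0006, 0.001, 0, 0, 0, 1], [0, -0.0006, 0.002, 0, 0, 0, 1], [0, -0.0006, 0.0025, 0, 0, 0, 1], [0, -0.0006, 0.003, 0, 0, 0, 1], [0, -0.0006, 0.003, 0, 0, 0, 1], [0, -0.0006, 0.003, 0, 0, 0, 1], [0, -0.0006, 0.003, 0, 0, 0, 1], [0, -0.0006, 0.003, 0, 0, 0, 1]]]'

```text
time: 22.22
tool_pos: [0.5349, -0.4006, 0.0613]
tcp_rot: [2.226, 2.216, 0.0]
wrist_force: [-1.4, 1.1, 3.7]
width: 0.17
```

Emit:
apply_moves --plan '[[[0, 0, 0, 0, 0, 0, 0.5], [0, 0, 0, 0, 0, 0, 0.35], [0, 0, 0, 0, 0, 0, 0.3], [0, 0, 0, 0, 0, 0, 0.3], [0, 0, 0, 0, 0, 0, 0.3], [0, 0, -0.003, 0, 0, 0, 0.3], [0, 0, -0.015, 0, 0, 0, 0.3], [0, 0, -0.035, 0, 0, 0, 0.3]]]'

```text
time: 22.88
tool_pos: [0.5331, -0.3992, 0.0941]
tcp_rot: [-2.223, -2.213, 0.001]
wrist_force: [0.0, 0.7, 0.9]
width: 0.351
```

Emit:
apply_moves --plan '[[[0, 0, -0.03, 0, 0, 0, 0.3], [0, 0, -0.06, 0, 0, 0, 0.3], [0, 0, -0.09, 0, 0, 0, 0.3], [0, 0, -0.12, 0, 0, 0, 0.2], [0.02, 0, -0.15, 0, 0, 0, 0.2], [0.05, 0.01, -0.18, 0, 0, 0, 0.2], [0.08, 0.015, -0.21, 0, 0, 0, 0.2], [0.1, 0.015, -0.24, 0, 0, 0, 0.2]]]'

```text
time: 23.55
tool_pos: [0.5504, -0.2985, 0.338]
tcp_rot: [2.226, 2.217, 0.002]
wrist_force: [-0.0, -0.9, 0.0]
width: 0.396
```

Emit:
apply_moves --plan '[[[0, 0, -0.02, 0, 0, 0, 0.2], [0, 0, -0.03, 0, 0, 0, 0.2], [0, 0, -0.03, 0, 0, 0, 0.2], [0, 0, -0.03, 0, 0, 0, 0.2], [0, 0, -0.03, 0, 0, 0, 0.2], [0, 0, -0.03, 0, 0, 0, 0.2], [0, 0, -0.03, 0, 0, 0, 0.2], [0, 0, -0.03, 0, 0, 0, 0.2]]]'

```text
time: 24.22
tool_pos: [0.5497, -0.3008, 0.364]
tcp_rot: [-2.225, -2.213, 0.001]
wrist_force: [0.1, -0.2, 0.8]
width: 0.4
```

```bash
python3 -c "
from bt import *
im,P=snap('wrist','w19'); pickle.dump(P,open('P19.pkl','wb'))
print(centre(im,P)); go(.55,-.3,.4)
print('bottle',fitc(im,P,(.536,-.402),.02,.097,rng=.006))
cv2.imwrite('pics/w19d.png',crop(im,160,0,390,290,2.05))
"
```

```text
(array([ 0.5363, -0.4014]), np.int64(28), np.float64(0.51))
shift [ 0.0008  0.0001 -0.0355] turn [-0.0006 -0.0004 -0.0017] F [-0.3  0.5  0.9] w 34.3 t 24.27 p [ 0.5499 -0.3007  0.3645]
bottle (array([ 0.536 , -0.4001]), np.float64(-32.0))
```

View pics/w19d.png

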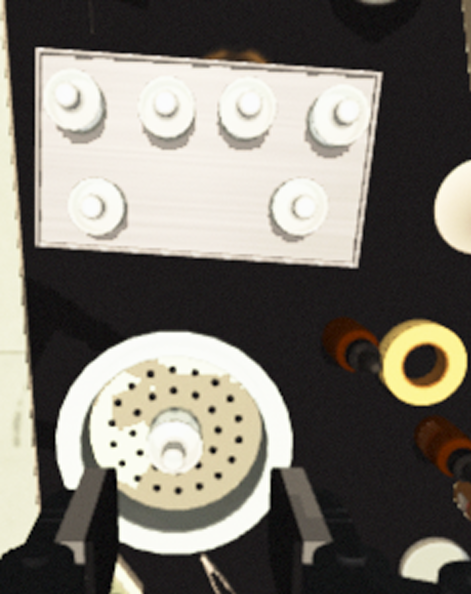

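Emit:
apply_moves --plan '[[[0.02, -0.02, 0.03, 0, 0, 0, 0.2], [0.04, -0.045, 0.06, 0, 0, 0, 0.2], [0.062, -0.07, 0.09, 0, 0, 0, 0.2], [0.062, -0.07, 0.13, 0, 0, 0, 0.2], [0.062, -0.07, 0.17, 0, 0, 0, 0.2], [0.062, -0.07, 0.21, 0, 0, 0, 0.2], [0.062, -0.07, 0.24, 0, 0, 0, 0.2], [0.062, -0.07, 0.27, 0, 0, 0, 0.2]]]'

```text
time: 24.93
tool_pos: [0.4794, -0.2376, 0.0935]
tcp_rot: [-2.225, -2.215, 0.001]
wrist_force: [0.6, 0.7, 0.1]
width: 0.397
```

Emit:
apply_moves --plan '[[[0, 0, 0.02, 0, 0, 0, 0.2], [0, 0, 0.035, 0, 0, 0, 0.2], [0, 0, 0.04, 0, 0, 0, 0.2], [0, 0, 0.04, 0, 0, 0, 0.2], [0, 0, 0.04, 0, 0, 0, 0.2], [0, 0, 0.04, 0, 0, 0, 0.2], [0, 0, 0.04, 0, 0, 0, 0.2], [0, 0, 0.04, 0, 0, 0, 0.2]]]'

```text
time: 25.6
tool_pos: [0.4816, -0.2388, 0.0573]
tcp_rot: [2.225, 2.215, 0.001]
wrist_force: [-0.1, 0.4, -0.4]
width: 0.4
```

```bash
cat >> bt.py <<'E'
B=np.array([.0012,-.0008])   # camera bias (cam - true)
def pick(c,fn,z=.0045):
    im,P=snap('wrist',fn)
    f,v=fitc(im,P,c,.02,.04,rng=.01); print('fit',f,v); t=f-B
    go(t[0],t[1],z)
    cv2.imwrite(f'pics/{fn}d.png',crop(im,130,110,380,290,3))
E
python3 -c "
from bt import *
pick((.4818,-.2393),'w20')"
```

```text
fit [ 0.4799 -0.2385] -96.0
shift [ 0.0011 -0.0028  0.0526] turn [ 0.0006  0.0003 -0.0015] F [-0.3  0.2  0.3] w 34.0 t 25.65 p [ 0.4814 -0.2387  0.0571]
```

View pics/w20d.png

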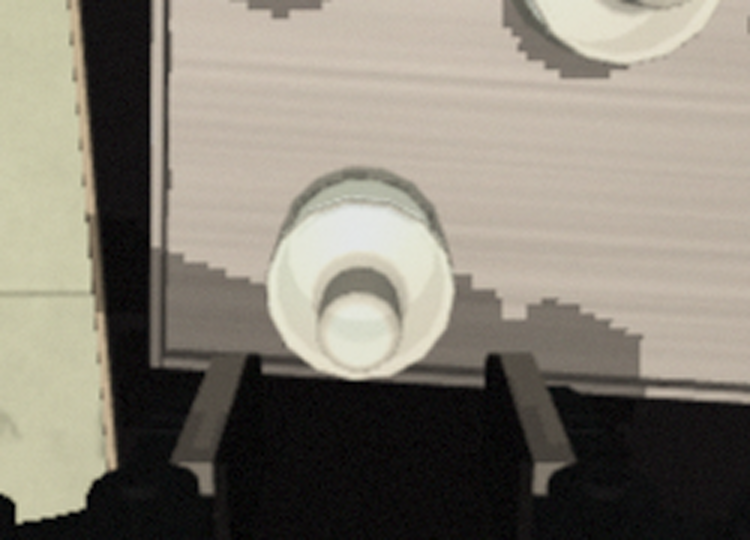

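Emit:
apply_moves --plan '[[[0.001, -0.003, 0.02, 0, 0, 0, 0.2], [0.001, -0.003, 0.033, 0, 0, 0, 0.2], [0.001, -0.003, 0.043, 0, 0, 0, 0.2], [0.001, -0.003, 0.05, 0, 0, 0, 0.2], [0.001, -0.003, 0.0525, 0, 0, 0, 0.2], [0.001, -0.003, 0.0525, 0, 0, 0, 0.2], [0.001, -0.003, 0.0525, 0, 0, 0, 0.2], [0.001, -0.003, 0.0525, 0, 0, 0, 0.2]]]'

```text
time: 26.32
tool_pos: [0.4782, -0.2376, 0.0039]
tcp_rot: [2.226, 2.215, 0.001]
wrist_force: [-0.4, 0.5, 0.8]
width: 0.397
```

Emit:
apply_moves --plan '[[[0, 0, 0, 0, 0, 0, 0.4], [0, 0, 0, 0, 0, 0, 0.55], [0, 0, 0, 0, 0, 0, 0.7], [0, 0, 0, 0, 0, 0, 1], [0, 0, 0, 0, 0, 0, 1], [0, 0, 0, 0, 0, 0, 1], [0, 0, 0, 0, 0, 0, 1], [0, 0, 0, 0, 0, 0, 1]]]'

```text
time: 26.98
tool_pos: [0.4785, -0.2377, 0.0043]
tcp_rot: [2.225, 2.215, 0.001]
wrist_force: [-0.3, -0.4, 4.7]
width: 0.174
```

```bash
python3 -c "
from bt import *
C=np.array([.5347,-.4008])
for a in range(0,360,60): print(a,np.round(C+.0425*np.array([np.cos(np.radians(a)),np.sin(np.radians(a))]),4))
go(.5135,-.4376,.14)"
```

```text
0 [ 0.5772 -0.4008]
60 [ 0.5559 -0.364 ]
120 [ 0.5134 -0.364 ]
180 [ 0.4922 -0.4008]
240 [ 0.5134 -0.4376]
300 [ 0.5559 -0.4376]
shift [-0.1998  0.0361 -0.1355] turn [ 0.0006  0.0003 -0.0015] F [-0.3 -0.4  4.7] w 14.8 t 26.98 p [ 0.4785 -0.2377  0.0043]
```

Emit:
apply_moves --plan '[[[0, 0, -0.01, 0, 0, 0, 1], [0, 0, -0.04, 0, 0, 0, 1], [0, 0, -0.08, 0, 0, 0, 1], [-0.02, 0.004, -0.115, 0, 0, 0, 1], [-0.06, 0.012, -0.136, 0, 0, 0, 1], [-0.1, 0.02, -0.136, 0, 0, 0, 1], [-0.14, 0.028, -0.136, 0, 0, 0, 1], [-0.18, 0.035, -0.136, 0, 0, 0, 1]]]'

```text
time: 27.65
tool_pos: [0.5118, -0.418, 0.1406]
tcp_rot: [2.225, 2.216, 0.0]
wrist_force: [0.0, 1.1, -0.5]
width: 0.172
```

Emit:
apply_moves --plan '[[[-0.015, 0.001, 0, 0, 0, 0, 1], [-0.02, 0.001, 0, 0, 0, 0, 1], [-0.02, 0.001, 0.02, 0, 0, 0, 1], [-0.02, 0.001, 0.03, 0, 0, 0, 1], [-0.02, 0.001, 0.03, 0, 0, 0, 1], [-0.02, 0.001, 0.03, 0, 0, 0, 1], [-0.02, 0.001, 0.03, 0, 0, 0, 1], [-0.02, 0.001, 0.03, 0, 0, 0, 1]]]'

```text
time: 28.32
tool_pos: [0.513, -0.4361, 0.1105]
tcp_rot: [2.225, 2.216, 0.0]
wrist_force: [-0.2, -0.2, -0.9]
width: 0.176
```

```bash
cat >> bt.py <<'E'
C=np.array([.5347,-.4008])
def slot(a,r=.0425): return C+r*np.array([np.cos(np.radians(a)),np.sin(np.radians(a))])
def place(a,fn,oy=0,ox=0,z=.0615):
    p=readout.read_state()['tool_pos']; t=slot(a) if a is not None else C
    go(t[0]-ox,t[1]-oy,z)
    im,P=snap('wrist',fn)
    print(centre(im,P,C+B))
    over(im,P,p,(B[0]+ox,B[1]+oy),fn+'o',(150,130,350,290),4)
E
python3 -c "
from bt import *
place(240,'w21')"
```

```text
shift [-0.0015  0.0004  0.049 ] turn [ 0.0003  0.0002 -0.0012] F [-0.2 -0.2 -0.9] w 15.0 t 28.32 p [ 0.513  -0.4361  0.1105]
(array([ 0.5356, -0.4018]), np.int64(26), np.float64(1.93))
```

View pics/w21o.png

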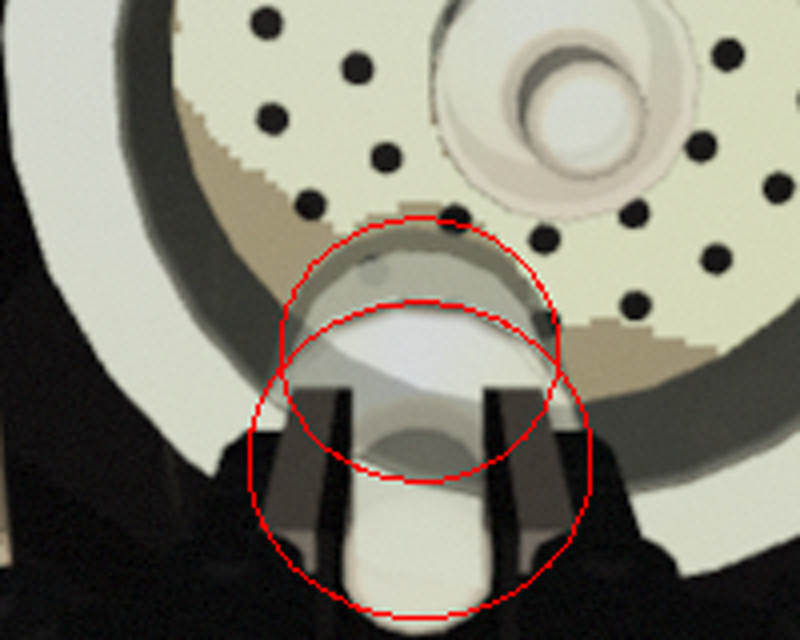

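```bash
python3 -c "
from bt import *
im=cv2.imread('pics/w21.png');P=pose('wrist')
print('mid',fitc(im,P,C+B,.02,.097,rng=.005),C+B)
p=readout.read_state()['tool_pos']; over(im,P,p,(B[0],B[1]-.001),'w21p',(150,130,350,290),4)
go(.5134,-.4366,.0615)
"
```

```text
mid (array([ 0.5331, -0.4032]), np.float64(-27.9)) [ 0.5359 -0.4016]
shift [-0.0002  0.0002  0.0491] turn [ 0.0004  0.0004 -0.0012] F [-0.1 -0.5 -0.3] w 15.0 t 28.37 p [ 0.5132 -0.4363  0.1106]
```

View pics/w21p.png

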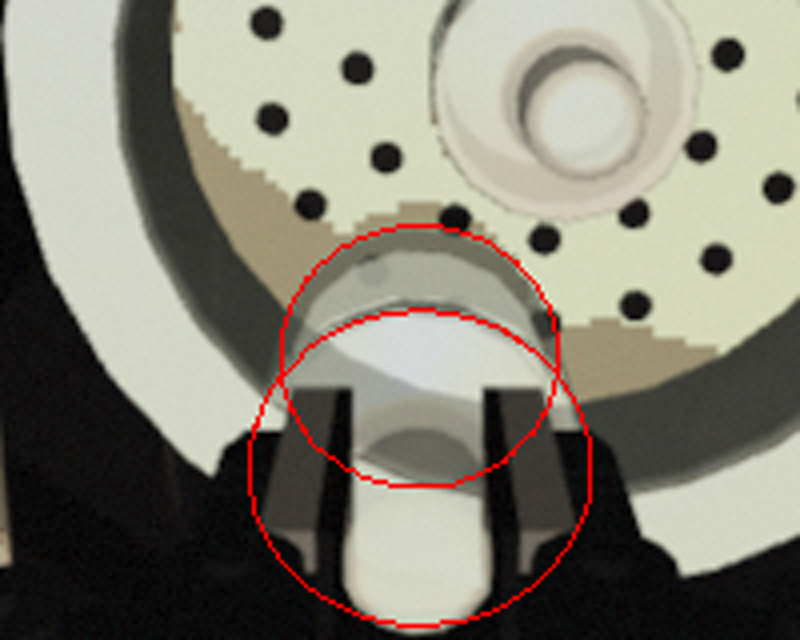

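```bash
python3 -c "
from bt import *
P=pose('wrist')
print(unproj(P,(291.5,151.5),.097)-[.0012,-.0008,0])
"
```

```text
[ 0.53484936 -0.39996552  0.097     ]
```

Emit:
apply_moves --plan '[[[0, 0, 0.01, 0, 0, 0, 1], [0, 0, 0.02, 0, 0, 0, 1], [0, 0, 0.03, 0, 0, 0, 1], [0, 0, 0.038, 0, 0, 0, 1], [0, 0, 0.043, 0, 0, 0, 1], [0, 0, 0.046, 0, 0, 0, 1], [0, 0, 0.046, 0, 0, 0, 1], [0, 0, 0.046, 0, 0, 0, 1]]]'

```text
time: 29.03
tool_pos: [0.5126, -0.4366, 0.0633]
tcp_rot: [2.227, 2.216, 0.0]
wrist_force: [0.4, -0.0, -0.5]
width: 0.174
```

```bash
python3 -c "
from bt import *
place(240,'w22',oy=-.001)"
```

```text
shift [-0.      0.0009  0.0018] turn [ 0.      0.     -0.0015] F [ 0.4 -0.  -0.5] w 14.8 t 29.03 p [ 0.5126 -0.4366  0.0633]
(array([ 0.5353, -0.4055]), np.int64(6), np.float64(1.4))
```

View pics/w22o.png

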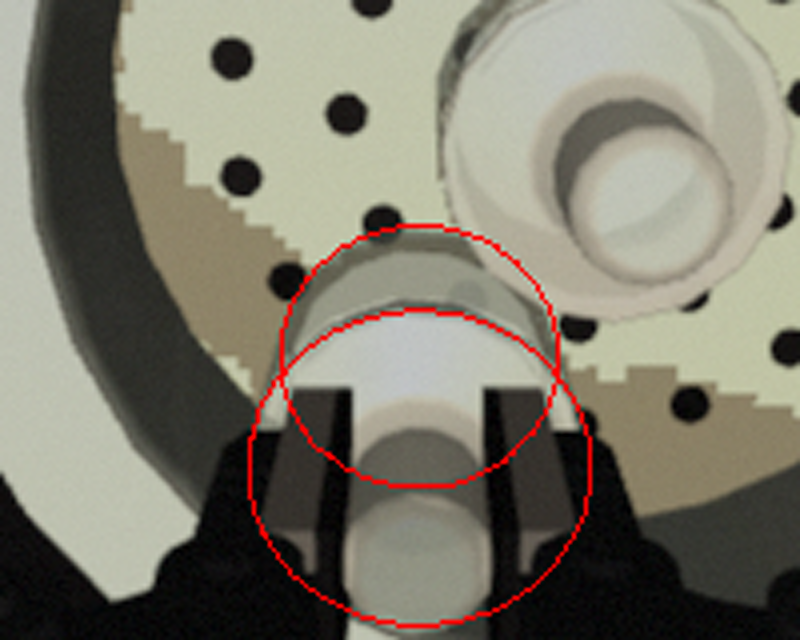

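Emit:
apply_moves --plan '[[[0, 0.001, 0.001, 0, 0, 0, 1], [0, 0.001, 0.002, 0, 0, 0, 1], [0, 0.001, 0.002, 0, 0, 0, 1], [0, 0.001, 0.002, 0, 0, 0, 1], [0, 0.001, 0.002, 0, 0, 0, 1], [0, 0.001, 0.002, 0, 0, 0, 0.5], [0, 0.001, 0.002, 0, 0, 0, 0.35], [0, 0.001, 0.002, 0, 0, 0, 0.3]]]'

```text
time: 29.75
tool_pos: [0.5136, -0.4366, 0.0616]
tcp_rot: [2.226, 2.216, 0.0]
wrist_force: [-0.8, -0.0, -0.0]
width: 0.348
```

Emit:
apply_moves --plan '[[[0, 0, 0, 0, 0, 0, 0.3], [0, 0, 0, 0, 0, 0, 0.3], [0, 0, -0.003, 0, 0, 0, 0.3], [0, 0, -0.015, 0, 0, 0, 0.3], [0, 0, -0.035, 0, 0, 0, 0.3], [0, 0, -0.06, 0, 0, 0, 0.3], [0, 0, -0.09, 0, 0, 0, 0.2], [0, 0, -0.12, 0, 0, 0, 0.2]]]'

```text
time: 30.42
tool_pos: [0.5132, -0.4362, 0.1832]
tcp_rot: [-2.226, -2.216, 0.0]
wrist_force: [1.1, -0.7, -0.0]
width: 0.4
```

```bash
python3 -c "
from bt import *
im,P=snap('wrist','w23');print(centre(im,P,C+B));cv2.imwrite('pics/w23d.png',crop(im,100,40,400,290,2.6))
im,P=snap('scene');cv2.imwrite('pics/s23.png',crop(im,220,130,360,260,5))
go(.55,-.3,.30);go(.626,-.2385,.055)"
```

```text
(array([ 0.536, -0.402]), np.int64(27), np.float64(0.55))
shift [ 0.1388  0.0334 -0.1104] turn [ 0.0032  0.0029 -0.0015] F [ 0.7 -0.8  0.9] w 34.0 t 30.52 p [ 0.517  -0.4397  0.1905]
shift [0.2029 0.1067 0.1348] turn [ 0.0032  0.0029 -0.0015] F [ 0.7 -0.8  0.9] w 34.0 t 30.52 p [ 0.517  -0.4397  0.1905]
```

View pics/w23d.png

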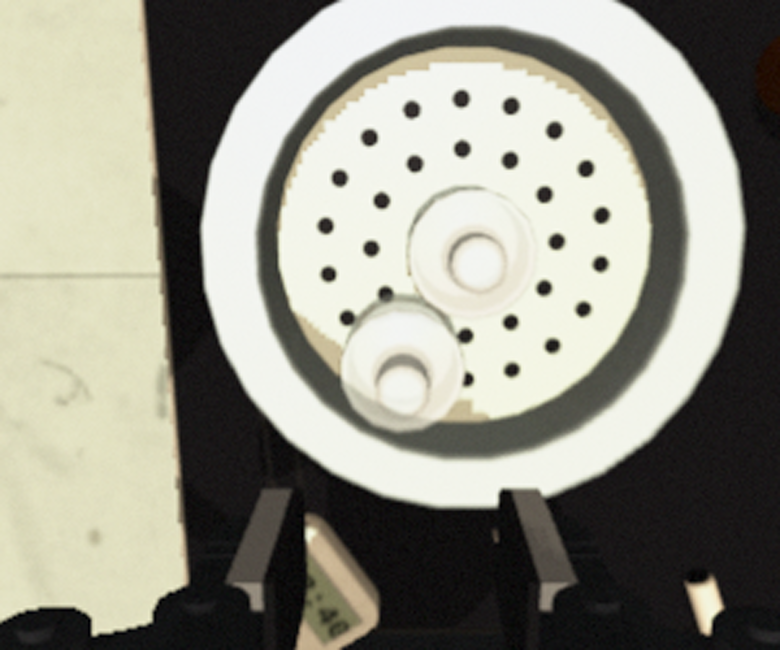

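View pics/s23.png

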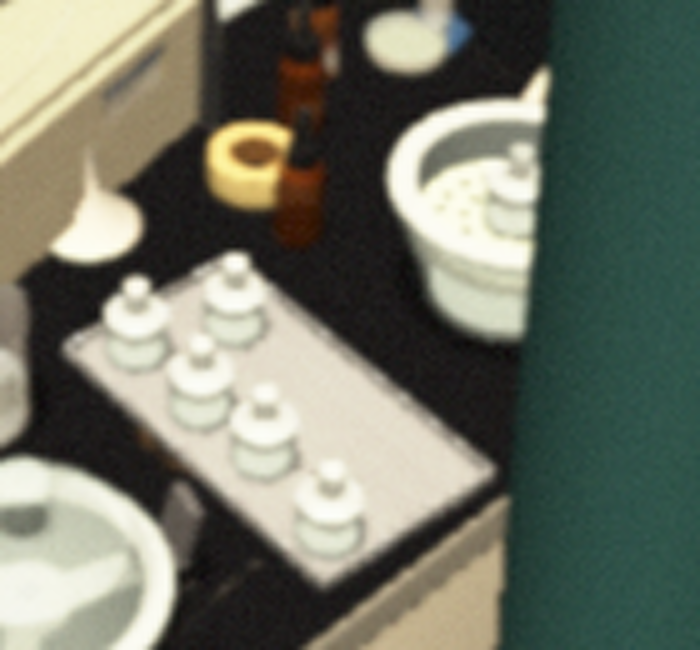

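Emit:
apply_moves --plan '[[[0.035, 0.02, 0, 0, 0, 0, 0.2], [0.07, 0.038, 0, 0, 0, 0, 0.2], [0.105, 0.056, 0, 0, 0, 0, 0.2], [0.14, 0.075, 0, 0, 0, 0, 0.2], [0.175, 0.093, 0.0, 0, 0, 0, 0.2], [0.2, 0.108, 0.03, 0, 0, 0, 0.2], [0.2, 0.108, 0.065, 0, 0, 0, 0.2], [0.2, 0.108, 0.095, 0, 0, 0, 0.2]]]'

```text
time: 31.18
tool_pos: [0.6241, -0.2348, 0.0865]
tcp_rot: [2.221, 2.219, 0.002]
wrist_force: [-1.2, -0.1, -0.3]
width: 0.398
```

Emit:
apply_moves --plan '[[[0, 0, 0.02, 0, 0, 0, 0.2], [0, 0, 0.035, 0, 0, 0, 0.2], [0, 0, 0.035, 0, 0, 0, 0.2], [0, 0, 0.035, 0, 0, 0, 0.2], [0, 0, 0.035, 0, 0, 0, 0.2], [0, 0, 0.035, 0, 0, 0, 0.2], [0, 0, 0.035, 0, 0, 0, 0.2], [0, 0, 0.035, 0, 0, 0, 0.2]]]'

```text
time: 31.85
tool_pos: [0.6234, -0.2375, 0.0531]
tcp_rot: [2.225, 2.214, 0.002]
wrist_force: [-0.1, 0.7, 0.5]
width: 0.402
```

```bash
python3 -c "
from bt import *
pick((.6265,-.2400),'w24',z=.006)"
```

```text
fit [ 0.6269 -0.2397] -75.1
shift [-0.0015  0.0025  0.0467] turn [ 0.0006  0.0003 -0.0015] F [0.9 0.5 0.4] w 34.4 t 31.9 p [ 0.6232 -0.2374  0.0527]
```

View pics/w24d.png

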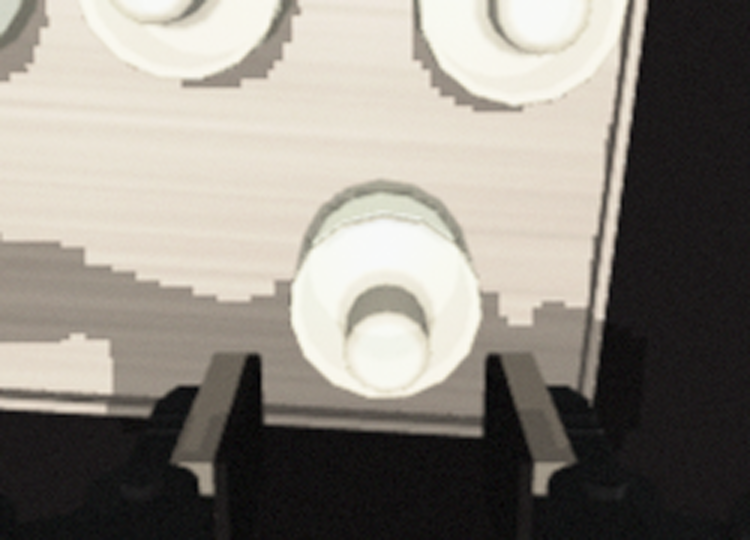

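Emit:
apply_moves --plan '[[[-0.002, 0.0025, 0.015, 0, 0, 0, 0.2], [-0.002, 0.0025, 0.028, 0, 0, 0, 0.2], [-0.002, 0.0025, 0.038, 0, 0, 0, 0.2], [-0.002, 0.0025, 0.045, 0, 0, 0, 0.2], [-0.002, 0.0025, 0.0465, 0, 0, 0, 0.2], [-0.002, 0.0025, 0.0465, 0, 0, 0, 0.2], [-0.002, 0.0025, 0.0465, 0, 0, 0, 0.2], [-0.002, 0.0025, 0.0465, 0, 0, 0, 0.2]]]'

```text
time: 32.57
tool_pos: [0.6244, -0.2388, 0.0042]
tcp_rot: [-2.226, -2.216, 0.001]
wrist_force: [0.6, -0.5, -0.2]
width: 0.401
```

Emit:
apply_moves --plan '[[[0, 0, 0, 0, 0, 0, 0.4], [0, 0, 0, 0, 0, 0, 0.55], [0, 0, 0, 0, 0, 0, 0.7], [0, 0, 0, 0, 0, 0, 1], [0, 0, 0, 0, 0, 0, 1], [0, 0, 0, 0, 0, 0, 1], [0, 0, 0, 0, 0, 0, 1], [0, 0, 0, 0, 0, 0, 1]]]'

```text
time: 33.23
tool_pos: [0.6249, -0.239, 0.0049]
tcp_rot: [-2.227, -2.216, 0.0]
wrist_force: [-0.6, -0.6, -0.2]
width: 0.172
```

```bash
python3 -c "
from bt import *
go(*slot(300),.14)"
```

```text
shift [-0.1989 -0.068  -0.1351] turn [-0.     -0.     -0.0015] F [-0.6 -0.6 -0.2] w 14.7 t 33.23 p [ 0.6249 -0.239   0.0049]
```

Emit:
apply_moves --plan '[[[0, 0, -0.01, 0, 0, 0, 1], [0, 0, -0.04, 0, 0, 0, 1], [0, 0, -0.08, 0, 0, 0, 1], [-0.01, -0.005, -0.12, 0, 0, 0, 1], [-0.05, -0.018, -0.136, 0, 0, 0, 1], [-0.09, -0.032, -0.136, 0, 0, 0, 1], [-0.13, -0.045, -0.136, 0, 0, 0, 1], [-0.17, -0.059, -0.136, 0, 0, 0, 1]]]'

```text
time: 33.9
tool_pos: [0.5669, -0.4058, 0.1434]
tcp_rot: [2.223, 2.215, 0.001]
wrist_force: [0.1, -0.1, -0.1]
width: 0.174
```

Emit:
apply_moves --plan '[[[-0.02, -0.009, 0, 0, 0, 0, 1], [-0.029, -0.009, 0, 0, 0, 0, 1], [-0.029, -0.009, 0.02, 0, 0, 0, 1], [-0.029, -0.009, 0.03, 0, 0, 0, 1], [-0.029, -0.009, 0.03, 0, 0, 0, 1], [-0.029, -0.009, 0.03, 0, 0, 0, 1], [-0.029, -0.009, 0.03, 0, 0, 0, 1], [-0.029, -0.009, 0.03, 0, 0, 0, 1]]]'

```text
time: 34.57
tool_pos: [0.5586, -0.4326, 0.1119]
tcp_rot: [2.224, 2.217, 0.0]
wrist_force: [0.3, 0.5, -0.7]
width: 0.171
```

```bash
python3 -c "
from bt import *
place(300,'w25',oy=-.0005)"
```

```text
shift [-0.0045 -0.0027  0.0504] turn [ 0.0003  0.0002 -0.0011] F [ 0.3  0.5 -0.7] w 14.5 t 34.57 p [ 0.5586 -0.4326  0.1119]
(array([ 0.5359, -0.4019]), np.int64(25), np.float64(0.62))
```

View pics/w25o.png

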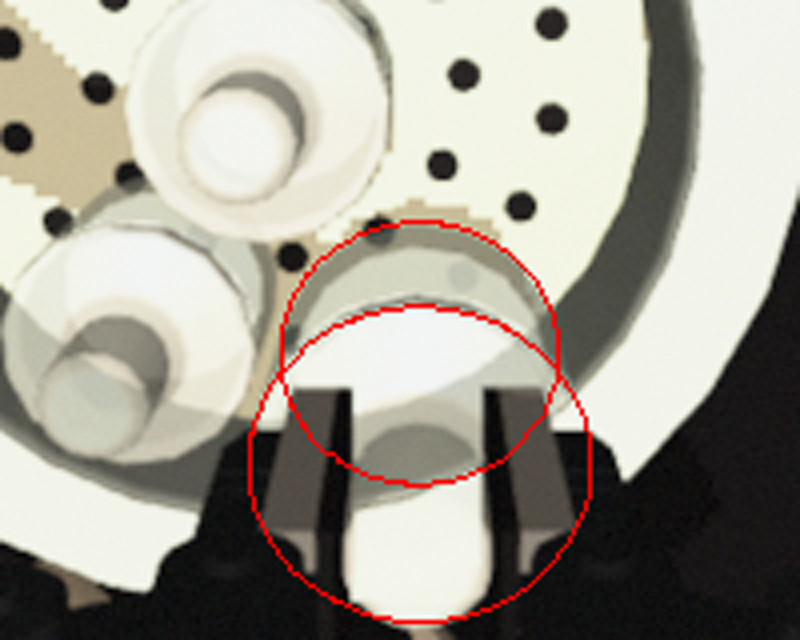

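Emit:
apply_moves --plan '[[[-0.0045, -0.0025, 0.005, 0, 0, 0, 1], [-0.0045, -0.0025, 0.015, 0, 0, 0, 1], [-0.0045, -0.0025, 0.025, 0, 0, 0, 1], [-0.0045, -0.0025, 0.034, 0, 0, 0, 1], [-0.0045, -0.0025, 0.041, 0, 0, 0, 1], [-0.0045, -0.0025, 0.045, 0, 0, 0, 1], [-0.0045, -0.0025, 0.047, 0, 0, 0, 1], [-0.0045, -0.0025, 0.047, 0, 0, 0, 1]]]'

```text
time: 35.28
tool_pos: [0.5546, -0.4371, 0.0628]
tcp_rot: [-2.226, -2.215, 0.0]
wrist_force: [0.5, -1.3, -0.7]
width: 0.172
```

```bash
python3 -c "
from bt import *
place(300,'w26',oy=-.0005,z=.0619)"
```

```text
shift [0.     0.0013 0.0009] turn [-0.0004 -0.0003 -0.0015] F [ 0.5 -1.3 -0.7] w 14.7 t 35.28 p [ 0.5546 -0.4371  0.0628]
(array([ 0.5369, -0.3997]), np.int64(3), np.float64(0.1))
```

View pics/w26o.png

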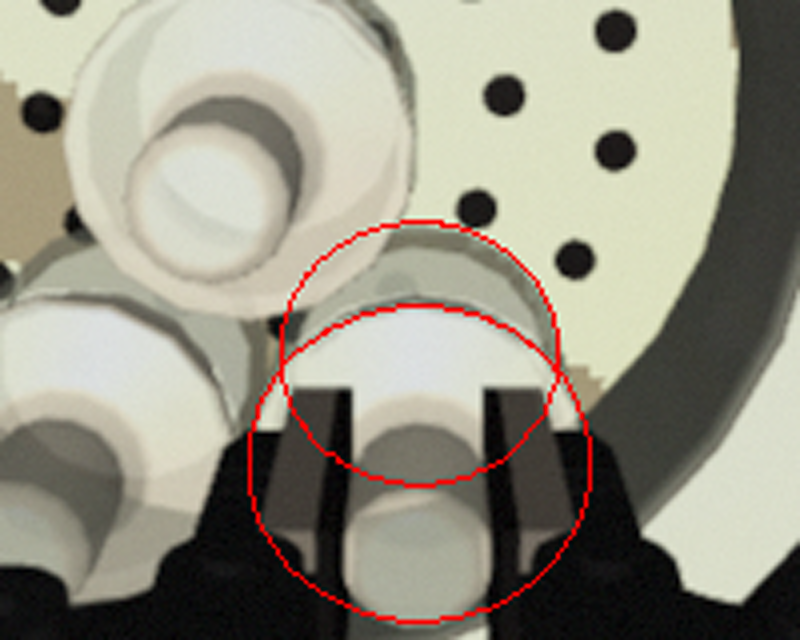

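Emit:
apply_moves --plan '[[[0, 0.001, 0.0005, 0, 0, 0, 1], [0, 0.001, 0.001, 0, 0, 0, 1], [0, 0.001, 0.001, 0, 0, 0, 1], [0, 0.001, 0.001, 0, 0, 0, 1], [0, 0.001, 0.001, 0, 0, 0, 1], [0, 0.001, 0.001, 0, 0, 0, 0.5], [0, 0.001, 0.001, 0, 0, 0, 0.35], [0, 0.001, 0.001, 0, 0, 0, 0.3]]]'

```text
time: 36.0
tool_pos: [0.5562, -0.4376, 0.0631]
tcp_rot: [2.226, 2.216, 0.0]
wrist_force: [0.3, 0.3, 0.3]
width: 0.345
```

Emit:
apply_moves --plan '[[[0, 0, 0, 0, 0, 0, 0.3], [0, 0, 0, 0, 0, 0, 0.3], [0, 0, -0.003, 0, 0, 0, 0.3], [0, 0, -0.015, 0, 0, 0, 0.3], [0, 0, -0.035, 0, 0, 0, 0.3], [0, 0, -0.06, 0, 0, 0, 0.3], [0, 0, -0.09, 0, 0, 0, 0.2], [0, 0, -0.12, 0, 0, 0, 0.2]]]'

```text
time: 36.67
tool_pos: [0.5558, -0.4372, 0.1846]
tcp_rot: [-2.226, -2.216, 0.0]
wrist_force: [0.3, -0.5, 0.9]
width: 0.401
```

```bash
python3 -c "
from bt import *
im,P=snap('wrist','w27');print(centre(im,P,C+B));cv2.imwrite('pics/w27d.png',crop(im,100,0,400,290,2))
im,P=snap('scene');cv2.imwrite('pics/s27.png',crop(im,220,130,360,260,5))
go(.467,-.1685,.055)"
```

```text
(array([ 0.5358, -0.4019]), np.int64(23), np.float64(0.64))
shift [ 0.2728 -0.0954  0.134 ] turn [ 0.0033  0.0028 -0.0015] F [0.5 0.1 1.6] w 33.9 t 36.77 p [ 0.5598 -0.4405  0.1924]
```

View pics/w27d.png

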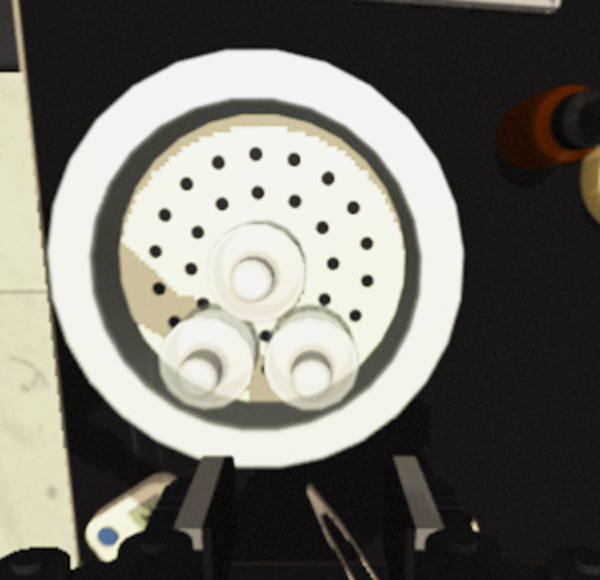

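View pics/s27.png

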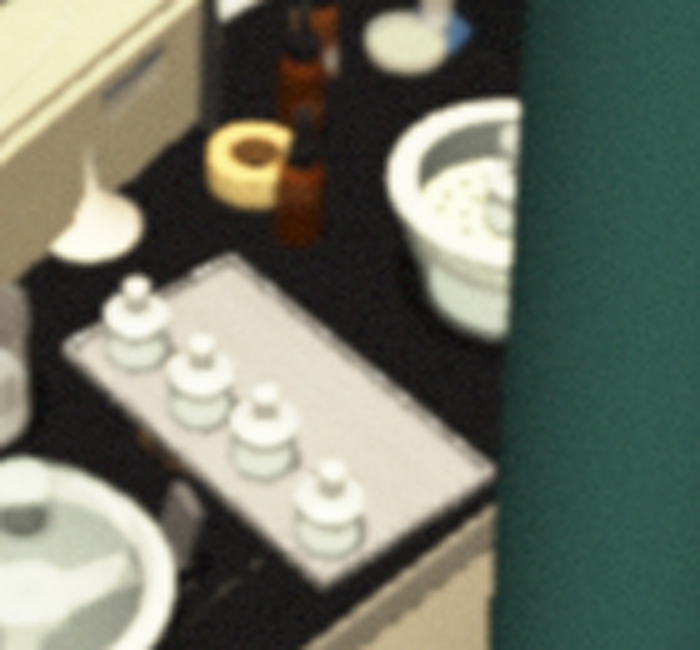

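Emit:
apply_moves --plan '[[[0.037, -0.013, 0, 0, 0, 0, 0.2], [0.075, -0.026, 0, 0, 0, 0, 0.2], [0.113, -0.039, 0, 0, 0, 0, 0.2], [0.15, -0.052, 0, 0, 0, 0, 0.2], [0.188, -0.065, 0.0, 0, 0, 0, 0.2], [0.225, -0.078, 0.0, 0, 0, 0, 0.2], [0.26, -0.09, 0.02, 0, 0, 0, 0.2], [0.272, -0.095, 0.05, 0, 0, 0, 0.2]]]'

```text
time: 37.43
tool_pos: [0.4637, -0.1625, 0.1365]
tcp_rot: [2.22, 2.214, 0.006]
wrist_force: [0.9, -0.0, -1.4]
width: 0.404
```

Emit:
apply_moves --plan '[[[0, 0, 0.035, 0, 0, 0, 0.2], [0, 0, 0.06, 0, 0, 0, 0.2], [0, 0, 0.077, 0, 0, 0, 0.2], [0, 0, 0.08, 0, 0, 0, 0.2], [0, 0, 0.08, 0, 0, 0, 0.2], [0, 0, 0.08, 0, 0, 0, 0.2], [0, 0, 0.08, 0, 0, 0, 0.2], [0, 0, 0.08, 0, 0, 0, 0.2]]]'

```text
time: 38.1
tool_pos: [0.464, -0.1658, 0.0548]
tcp_rot: [2.225, 2.214, 0.002]
wrist_force: [0.2, -1.2, -1.0]
width: 0.4
```

```bash
sed -i "s/t=f-B/t=f-np.array([.0012,0])/" bt.py; python3 -c "
from bt import *
pick((.467,-.1685),'w28',z=.006)"
```

```text
fit [ 0.4613 -0.1571] -66.4
shift [ 0.0087 -0.0038  0.0485] turn [ 0.0009  0.0004 -0.0016] F [-1.1 -0.6 -0.1] w 33.9 t 38.15 p [ 0.4637 -0.1657  0.0545]
```

View pics/w28d.png

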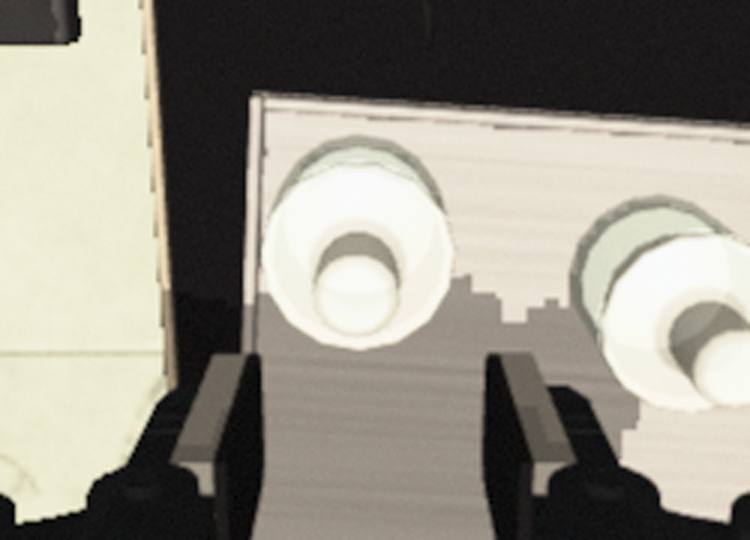

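```bash
python3 -c "
from bt import *
im=cv2.imread('pics/w28.png');P=pose('wrist')
f=fitc(im,P,(.463,-.158),.02,.04,rng=.012);print(f)
v=im.copy();cv2.polylines(v,[np.round(circ(P,(*f[0],.04),.02)*8).astype(np.int32)],True,(0,0,255),1,shift=3)
cv2.imwrite('pics/w28o.png',crop(v,180,110,340,250,4))
go(f[0][0]-.0012,f[0][1],.006)
"
```

```text
(array([ 0.461 , -0.1569]), np.float64(-66.5))
shift [ 0.0089 -0.0041  0.0485] turn [ 0.0009  0.0004 -0.0016] F [-1.1 -0.6 -0.1] w 33.9 t 38.15 p [ 0.4637 -0.1657  0.0545]
```

View pics/w28o.png

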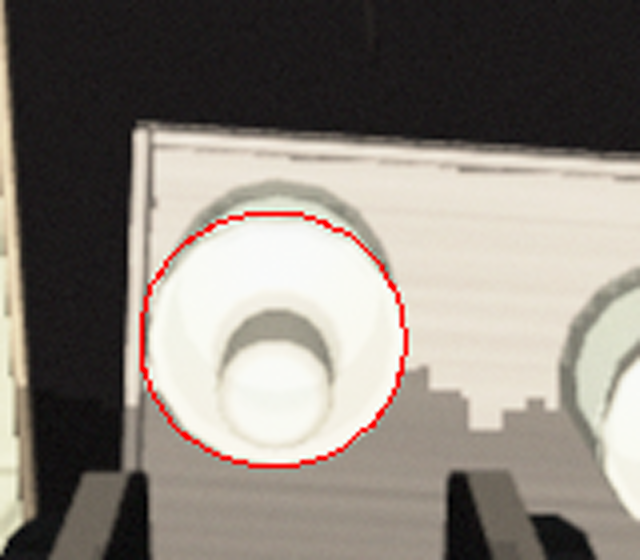

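Emit:
apply_moves --plan '[[[0.003, -0.001, 0, 0, 0, 0, 0.2], [0.006, -0.002, 0, 0, 0, 0, 0.2], [0.009, -0.003, 0, 0, 0, 0, 0.2], [0.009, -0.003, 0, 0, 0, 0, 0.2], [0.009, -0.003, 0, 0, 0, 0, 0.2], [0.009, -0.003, 0, 0, 0, 0, 0.2], [0.009, -0.003, 0, 0, 0, 0, 0.2], [0.009, -0.003, 0, 0, 0, 0, 0.2]]]'

```text
time: 38.82
tool_pos: [0.4595, -0.1561, 0.0529]
tcp_rot: [-2.227, -2.216, 0.0]
wrist_force: [-0.4, 0.3, 0.7]
width: 0.397
```

```bash
python3 -c "
from bt import *
for r in (.0194,.02):
  im,P=snap('wrist','w29');f=fitc(im,P,(.462,-.158),r,.04);print(f)
v=im.copy();cv2.polylines(v,[np.round(circ(P,(*f[0],.04),.02)*8).astype(np.int32)],True,(0,0,255),1,shift=3)
cv2.imwrite('pics/w29o.png',crop(v,180,130,340,270,4))
go(f[0][0]-.0012,f[0][1],.006)
im,P=snap('scene','s29')
"
```

```text
(array([ 0.462 , -0.1578]), np.float64(-73.9))
(array([ 0.462 , -0.1574]), np.float64(-71.3))
shift [-0.0013  0.0014  0.0469] turn [-0.     -0.     -0.0015] F [-0.9 -1.3  0.4] w 34.2 t 38.92 p [ 0.4594 -0.1561  0.0529]
```

View pics/w29o.png

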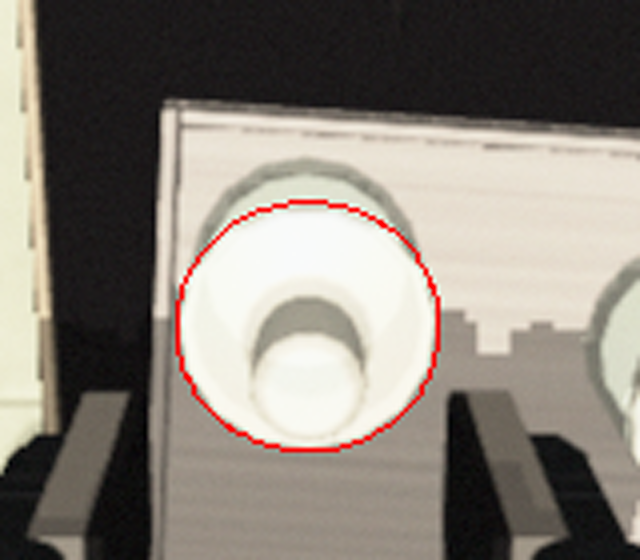

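Emit:
apply_moves --plan '[[[-0.0015, 0.0015, 0.015, 0, 0, 0, 0.2], [-0.0015, 0.0015, 0.028, 0, 0, 0, 0.2], [-0.0015, 0.0015, 0.038, 0, 0, 0, 0.2], [-0.0015, 0.0015, 0.045, 0, 0, 0, 0.2], [-0.0015, 0.0015, 0.047, 0, 0, 0, 0.2], [-0.0015, 0.0015, 0.047, 0, 0, 0, 0.2], [-0.0015, 0.0015, 0.047, 0, 0, 0, 0.2], [-0.0015, 0.0015, 0.047, 0, 0, 0, 0.2]]]'

```text
time: 39.63
tool_pos: [0.4616, -0.1578, 0.0065]
tcp_rot: [2.226, 2.215, 0.001]
wrist_force: [0.5, 0.8, -0.5]
width: 0.402
```

Emit:
apply_moves --plan '[[[0, 0, 0, 0, 0, 0, 0.4], [0, 0, 0, 0, 0, 0, 0.55], [0, 0, 0, 0, 0, 0, 0.7], [0, 0, 0, 0, 0, 0, 1], [0, 0, 0, 0, 0, 0, 1], [0, 0, 0, 0, 0, 0, 1], [0, 0, 0, 0, 0, 0, 1], [0, 0, 0, 0, 0, 0, 1]]]'

```text
time: 40.3
tool_pos: [0.4614, -0.1577, 0.0065]
tcp_rot: [2.226, 2.216, 0.001]
wrist_force: [-0.6, 0.2, 6.0]
width: 0.173
```

```bash
python3 -c "
from bt import *
go(*slot(180),.14)"
```

```text
shift [-0.243   0.0321 -0.1334] turn [ 0.0003  0.0001 -0.0015] F [-0.6  0.2  6. ] w 14.7 t 40.3 p [ 0.4614 -0.1577  0.0065]
```

Emit:
apply_moves --plan '[[[0, 0, -0.01, 0, 0, 0, 1], [0, 0, -0.04, 0, 0, 0, 1], [0, 0, -0.08, 0, 0, 0, 1], [-0.02, 0.002, -0.115, 0, 0, 0, 1], [-0.06, 0.007, -0.134, 0, 0, 0, 1], [-0.1, 0.013, -0.134, 0, 0, 0, 1], [-0.14, 0.018, -0.134, 0, 0, 0, 1], [-0.18, 0.024, -0.134, 0, 0, 0, 1]]]'

```text
time: 40.97
tool_pos: [0.4843, -0.3396, 0.1412]
tcp_rot: [2.225, 2.216, 0.0]
wrist_force: [0.9, 0.6, -0.4]
width: 0.17
```

Emit:
apply_moves --plan '[[[-0.035, 0.005, 0, 0, 0, 0, 1], [-0.055, 0.008, 0, 0, 0, 0, 1], [-0.063, 0.008, 0, 0, 0, 0, 1], [-0.063, 0.008, 0.0, 0, 0, 0, 1], [-0.063, 0.008, 0.005, 0, 0, 0, 1], [-0.063, 0.008, 0.005, 0, 0, 0, 1], [-0.063, 0.008, 0.005, 0, 0, 0, 1], [-0.063, 0.008, 0.005, 0, 0, 0, 1]]]'

```text
time: 41.63
tool_pos: [0.4917, -0.3991, 0.1347]
tcp_rot: [-2.224, -2.217, -0.0]
wrist_force: [-0.2, -0.0, 0.5]
width: 0.174
```

```bash
sed -i "s/def over(im,P,p,off,fn,box,s=5,dz=.0013)/def over(im,P,p,off,fn,box,s=5,dz=.0025)/" bt.py; python3 -c "
from bt import *
place(180,'w30',oy=0,z=.0635)"
```

```text
shift [-0.0017  0.0006  0.0712] turn [-0.0002 -0.0002 -0.001 ] F [-0.2 -0.   0.5] w 14.8 t 41.63 p [ 0.4917 -0.3991  0.1347]
(array([ 0.5358, -0.4017]), np.int64(22), np.float64(1.89))
```

View pics/w30o.png

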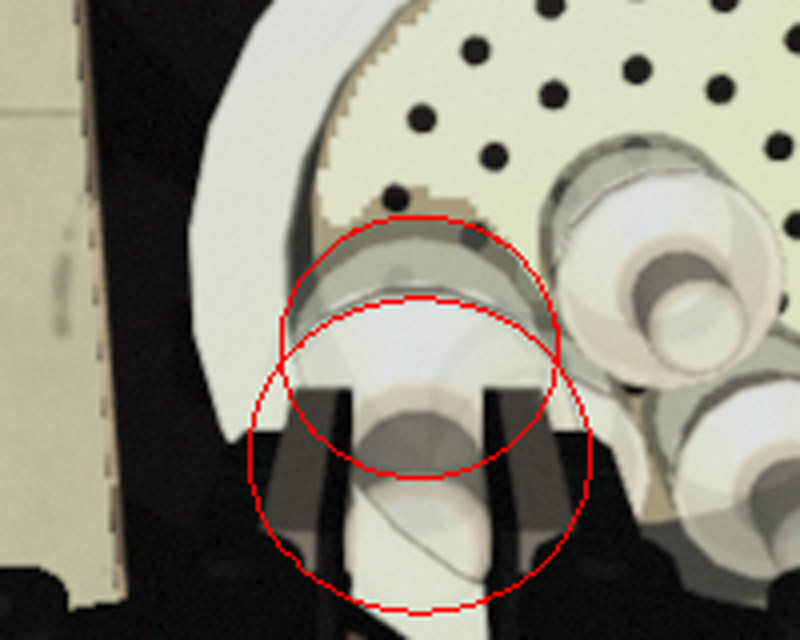

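Emit:
apply_moves --plan '[[[-0.0015, 0.0005, 0.012, 0, 0, 0, 1], [-0.0015, 0.0005, 0.026, 0, 0, 0, 1], [-0.0015, 0.0005, 0.038, 0, 0, 0, 1], [-0.0015, 0.0005, 0.048, 0, 0, 0, 1], [-0.0015, 0.0005, 0.057, 0, 0, 0, 1], [-0.0015, 0.0005, 0.064, 0, 0, 0, 1], [-0.0015, 0.0005, 0.068, 0, 0, 0, 1], [-0.0015, 0.0005, 0.068, 0, 0, 0, 1]]]'

```text
time: 42.35
tool_pos: [0.4915, -0.4016, 0.0653]
tcp_rot: [-2.225, -2.214, 0.0]
wrist_force: [0.2, 0.2, -1.2]
width: 0.171
```

```bash
python3 -c "
from bt import *
place(180,'w31',oy=0,z=.0635)"
```

```text
shift [0.0008 0.0007 0.0018] turn [-0.0006 -0.0005 -0.0015] F [ 0.2  0.2 -1.2] w 14.5 t 42.35 p [ 0.4915 -0.4016  0.0653]
(array([ 0.5554, -0.3934]), np.int64(5), np.float64(1.37))
```

View pics/w31o.png

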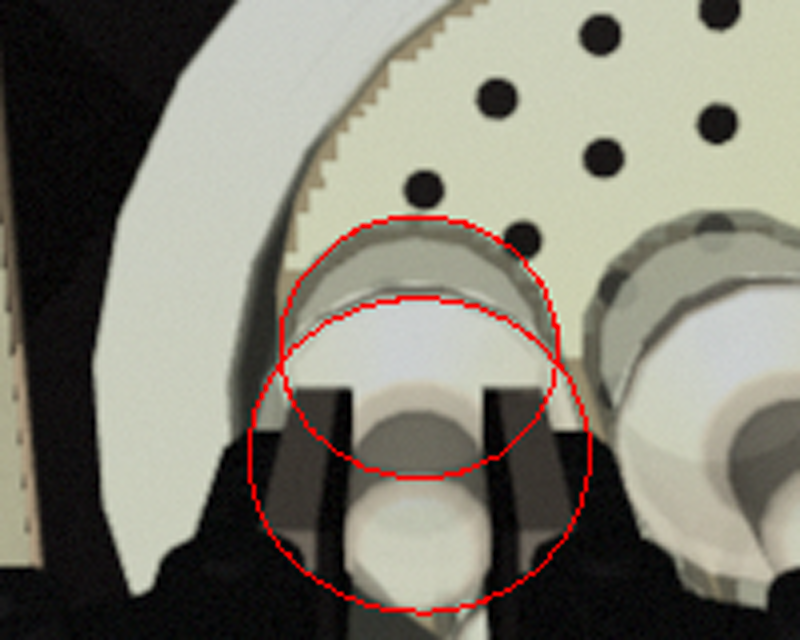

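Emit:
apply_moves --plan '[[[0.0005, 0.0007, 0.001, 0, 0, 0, 1], [0.0005, 0.0007, 0.002, 0, 0, 0, 1], [0.0005, 0.0007, 0.002, 0, 0, 0, 1], [0.0005, 0.0007, 0.002, 0, 0, 0, 1], [0.0005, 0.0007, 0.002, 0, 0, 0, 1], [0.0005, 0.0007, 0.002, 0, 0, 0, 0.5], [0.0005, 0.0007, 0.002, 0, 0, 0, 0.35], [0.0005, 0.0007, 0.002, 0, 0, 0, 0.3]]]'

```text
time: 43.07
tool_pos: [0.4931, -0.4018, 0.0652]
tcp_rot: [2.226, 2.216, 0.0]
wrist_force: [0.2, 0.3, -0.2]
width: 0.348
```

Emit:
apply_moves --plan '[[[0, 0, 0, 0, 0, 0, 0.3], [0, 0, 0, 0, 0, 0, 0.3], [0, 0, -0.003, 0, 0, 0, 0.3], [0, 0, -0.015, 0, 0, 0, 0.3], [0, 0, -0.035, 0, 0, 0, 0.3], [0, 0, -0.06, 0, 0, 0, 0.3], [0, 0, -0.09, 0, 0, 0, 0.2], [0, 0, -0.12, 0, 0, 0, 0.2]]]'

```text
time: 43.73
tool_pos: [0.4927, -0.4014, 0.1867]
tcp_rot: [-2.226, -2.216, -0.0]
wrist_force: [-0.0, -0.2, -0.1]
width: 0.399
```

```bash
python3 -c "
from bt import *
im,P=snap('wrist','w32');print(centre(im,P,C+B));cv2.imwrite('pics/w32d.png',crop(im,100,0,400,290,2))
im,P=snap('scene');cv2.imwrite('pics/s32.png',crop(im,220,130,360,260,5))
go(.531,-.174,.055)"
```

```text
(array([ 0.5362, -0.4019]), np.int64(19), np.float64(1.71))
shift [0.2321 0.0321 0.1369] turn [ 0.0031  0.0027 -0.0015] F [ 1.5 -0.   0.2] w 34.3 t 43.83 p [ 0.4965 -0.4048  0.1936]
```

View pics/w32d.png

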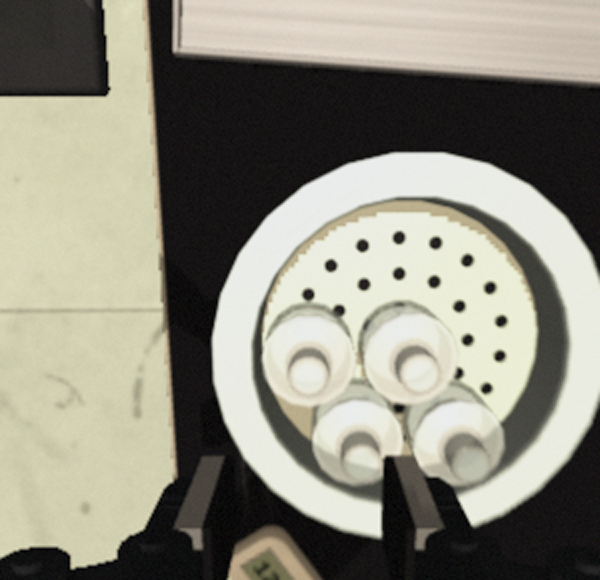

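View pics/s32.png

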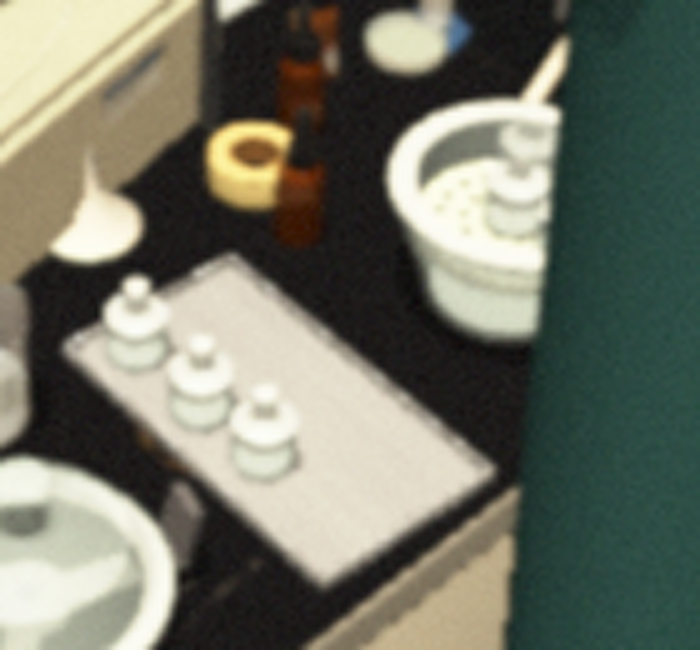

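Emit:
apply_moves --plan '[[[0.038, 0.005, 0, 0, 0, 0, 0.2], [0.078, 0.01, 0, 0, 0, 0, 0.2], [0.118, 0.016, 0, 0, 0, 0, 0.2], [0.158, 0.022, 0, 0, 0, 0, 0.2], [0.198, 0.027, 0.0, 0, 0, 0, 0.2], [0.235, 0.032, 0.0, 0, 0, 0, 0.2], [0.235, 0.032, 0.035, 0, 0, 0, 0.2], [0.235, 0.032, 0.07, 0, 0, 0, 0.2]]]'

```text
time: 44.5
tool_pos: [0.5296, -0.1654, 0.1182]
tcp_rot: [2.217, 2.215, 0.006]
wrist_force: [0.7, -1.0, -1.4]
width: 0.401
```

Emit:
apply_moves --plan '[[[0, 0, 0.03, 0, 0, 0, 0.2], [0, 0, 0.055, 0, 0, 0, 0.2], [0, 0, 0.065, 0, 0, 0, 0.2], [0, 0, 0.065, 0, 0, 0, 0.2], [0, 0, 0.065, 0, 0, 0, 0.2], [0, 0, 0.065, 0, 0, 0, 0.2], [0, 0, 0.065, 0, 0, 0, 0.2], [0, 0, 0.065, 0, 0, 0, 0.2]]]'

```text
time: 45.17
tool_pos: [0.5277, -0.1676, 0.052]
tcp_rot: [2.224, 2.214, 0.003]
wrist_force: [0.6, -0.2, 0.9]
width: 0.398
```

```bash
cat >> bt.py <<'E'
def pick(c,fn,z=.006,rng=.012):
    im,P=snap('wrist',fn)
    f,v=fitc(im,P,c,.02,.04,rng=rng); print('fit',f,v); t=f-np.array([.0012,0])
    go(t[0],t[1],z)
    w=im.copy();cv2.polylines(w,[np.round(circ(P,(*f,.04),.02)*8).astype(np.int32)],True,(0,0,255),1,shift=3)
    cv2.imwrite(f'pics/{fn}d.png',crop(w,130,110,380,290,3))
E
python3 -c "
from bt import *
pick((.5315,-.171),'w33')"
```

```text
fit [ 0.5321 -0.1721] -72.9
shift [-0.0046  0.0035  0.0456] turn [ 0.0009  0.0003 -0.0016] F [-0.7  0.2 -0.1] w 33.9 t 45.22 p [ 0.5273 -0.1674  0.0516]
```

View pics/w33d.png

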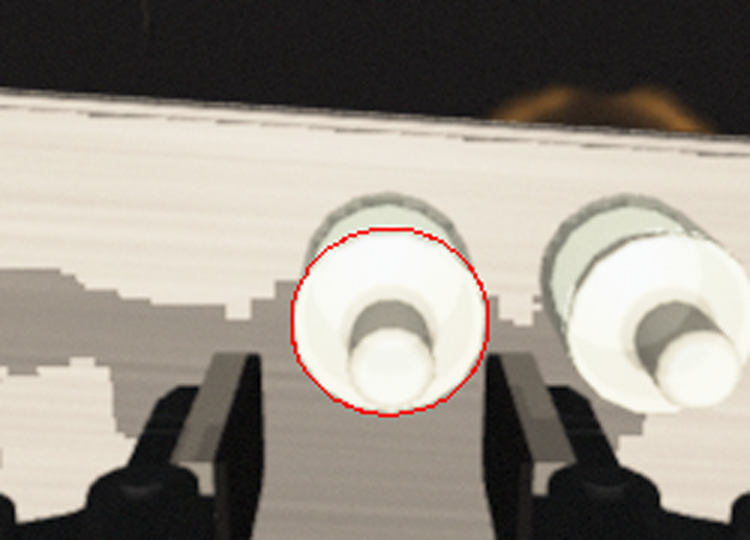

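Emit:
apply_moves --plan '[[[-0.0045, 0.0035, 0.012, 0, 0, 0, 0.2], [-0.0045, 0.0035, 0.025, 0, 0, 0, 0.2], [-0.0045, 0.0035, 0.036, 0, 0, 0, 0.2], [-0.0045, 0.0035, 0.043, 0, 0, 0, 0.2], [-0.0045, 0.0035, 0.0455, 0, 0, 0, 0.2], [-0.0045, 0.0035, 0.0455, 0, 0, 0, 0.2], [-0.0045, 0.0035, 0.0455, 0, 0, 0, 0.2], [-0.0045, 0.0035, 0.0455, 0, 0, 0, 0.2]]]'

```text
time: 45.88
tool_pos: [0.5289, -0.1711, 0.0036]
tcp_rot: [-2.226, -2.215, 0.001]
wrist_force: [-0.1, -0.7, 0.3]
width: 0.395
```

Emit:
apply_moves --plan '[[[0, 0, 0, 0, 0, 0, 0.4], [0, 0, 0, 0, 0, 0, 0.55], [0, 0, 0, 0, 0, 0, 0.7], [0, 0, 0, 0, 0, 0, 1], [0, 0, 0, 0, 0, 0, 1], [0, 0, 0, 0, 0, 0, 1], [0, 0, 0, 0, 0, 0, 1], [0, 0, 0, 0, 0, 0, 1]]]'

```text
time: 46.55
tool_pos: [0.5295, -0.1713, 0.0044]
tcp_rot: [-2.227, -2.216, 0.0]
wrist_force: [0.0, 0.2, -0.6]
width: 0.176
```

```bash
python3 -c "
from bt import *
go(*slot(0),.14)"
```

```text
shift [-0.2292  0.0488 -0.1356] turn [-0.     -0.     -0.0015] F [ 0.   0.2 -0.6] w 14.9 t 46.55 p [ 0.5295 -0.1713  0.0044]
```

Emit:
apply_moves --plan '[[[0, 0, -0.01, 0, 0, 0, 1], [0, 0, -0.04, 0, 0, 0, 1], [0, 0, -0.08, 0, 0, 0, 1], [-0.02, 0.004, -0.115, 0, 0, 0, 1], [-0.06, 0.013, -0.136, 0, 0, 0, 1], [-0.1, 0.022, -0.136, 0, 0, 0, 1], [-0.14, 0.03, -0.136, 0, 0, 0, 1], [-0.18, 0.039, -0.136, 0, 0, 0, 1]]]'

```text
time: 47.22
tool_pos: [0.5681, -0.3518, 0.1428]
tcp_rot: [2.224, 2.215, 0.001]
wrist_force: [0.5, -0.3, -0.2]
width: 0.173
```

Emit:
apply_moves --plan '[[[-0.03, 0.006, 0, 0, 0, 0, 1], [-0.045, 0.009, 0, 0, 0, 0, 1], [-0.05, 0.01, 0, 0, 0, 0, 1], [-0.05, 0.01, 0.0, 0, 0, 0, 1], [-0.05, 0.01, 0.005, 0, 0, 0, 1], [-0.05, 0.01, 0.005, 0, 0, 0, 1], [-0.05, 0.01, 0.005, 0, 0, 0, 1], [-0.05, 0.01, 0.005, 0, 0, 0, 1]]]'

```text
time: 47.88
tool_pos: [0.577, -0.3984, 0.1353]
tcp_rot: [-2.225, -2.217, -0.0]
wrist_force: [0.2, -0.6, -2.3]
width: 0.176
```

```bash
python3 -c "
from bt import *
place(0,'w34',oy=0,z=.0615)"
```

```text
shift [-0.0025  0.0002  0.0738] turn [-0.0002 -0.0002 -0.001 ] F [ 0.2 -0.6 -2.3] w 14.9 t 47.88 p [ 0.577  -0.3984  0.1353]
(array([ 0.5363, -0.4018]), np.int64(17), np.float64(1.59))
```

View pics/w34o.png

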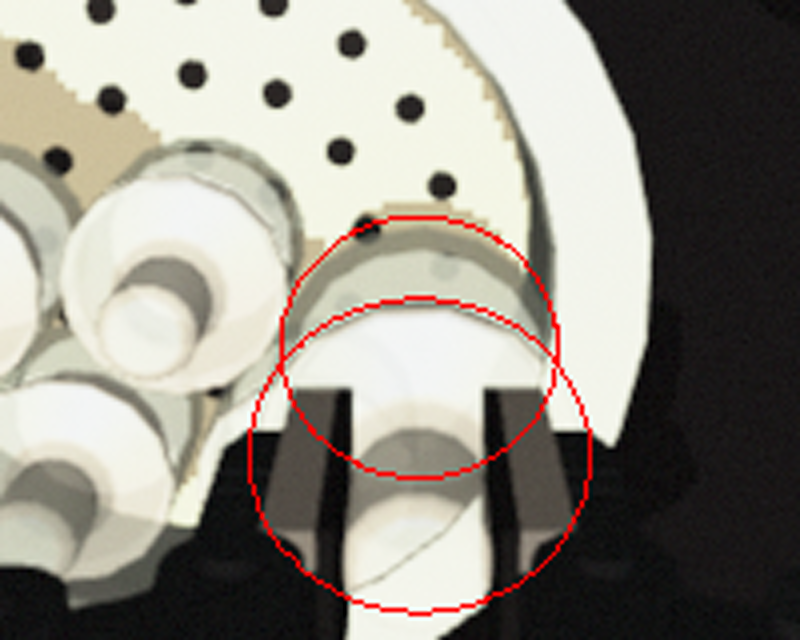

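Emit:
apply_moves --plan '[[[-0.0015, 0, 0.012, 0, 0, 0, 1], [-0.0015, 0, 0.026, 0, 0, 0, 1], [-0.0015, 0, 0.038, 0, 0, 0, 1], [-0.0015, 0, 0.048, 0, 0, 0, 1], [-0.0015, 0, 0.058, 0, 0, 0, 1], [-0.0015, 0, 0.066, 0, 0, 0, 1], [-0.0015, 0, 0.071, 0, 0, 0, 1], [-0.0015, 0, 0.071, 0, 0, 0, 1]]]'

```text
time: 48.6
tool_pos: [0.5761, -0.4007, 0.0622]
tcp_rot: [-2.225, -2.214, 0.001]
wrist_force: [-0.4, -0.3, -0.3]
width: 0.175
```

```bash
python3 -c "
from bt import *
place(0,'w35',oy=-.001,z=.0615)"
```

```text
shift [0.0009 0.0011 0.0007] turn [-0.0008 -0.0006 -0.0015] F [-0.4 -0.3 -0.3] w 14.8 t 48.6 p [ 0.5761 -0.4007  0.0622]
(array([ 0.5366, -0.4004]), np.int64(3), np.float64(0.16))
```

View pics/w35o.png

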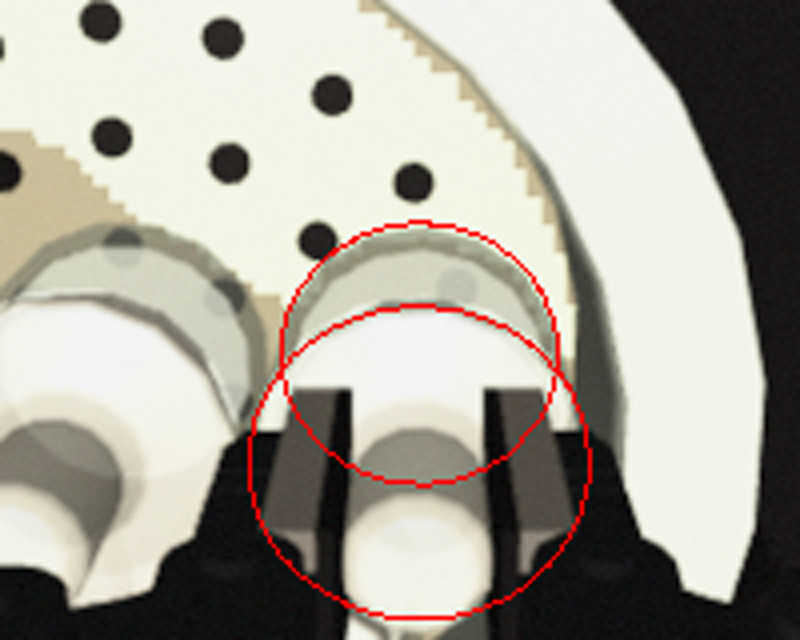

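Correct by +1 mm in both and set down.

Emit:
apply_moves --plan '[[[0.001, 0.0008, 0.0005, 0, 0, 0, 1], [0.001, 0.0008, 0.001, 0, 0, 0, 1], [0.001, 0.0008, 0.001, 0, 0, 0, 1], [0.001, 0.0008, 0.001, 0, 0, 0, 1], [0.001, 0.0008, 0.001, 0, 0, 0, 1], [0.001, 0.0008, 0.001, 0, 0, 0, 0.5], [0.001, 0.0008, 0.001, 0, 0, 0, 0.35], [0.001, 0.0008, 0.001, 0, 0, 0, 0.3]]]'

```text
time: 49.32
tool_pos: [0.5781, -0.4005, 0.0637]
tcp_rot: [2.226, 2.216, 0.0]
wrist_force: [1.5, -0.5, 0.8]
width: 0.35
```

Emit:
apply_moves --plan '[[[0, 0, 0, 0, 0, 0, 0.3], [0, 0, 0, 0, 0, 0, 0.3], [0, 0, -0.003, 0, 0, 0, 0.3], [0, 0, -0.015, 0, 0, 0, 0.3], [0, 0, -0.035, 0, 0, 0, 0.3], [0, 0, -0.06, 0, 0, 0, 0.3], [0, 0, -0.09, 0, 0, 0, 0.2], [0, 0, -0.12, 0, 0, 0, 0.2]]]'

```text
time: 49.98
tool_pos: [0.5776, -0.4002, 0.1852]
tcp_rot: [-2.226, -2.216, 0.0]
wrist_force: [0.7, 0.1, 1.1]
width: 0.4
```

```bash
python3 -c "
from bt import *
im,P=snap('wrist','w36');print(centre(im,P,C+B));cv2.imwrite('pics/w36d.png',crop(im,100,0,400,290,2))
im,P=snap('scene');cv2.imwrite('pics/s36.png',crop(im,220,130,360,260,5))
go(.587,-.172,.055)"
```

```text
(array([ 0.5355, -0.4021]), np.int64(14), np.float64(1.31))
shift [0.2323 0.0027 0.136 ] turn [ 0.0035  0.0026 -0.0015] F [ 1.3 -1.2  0.7] w 34.1 t 50.08 p [ 0.5817 -0.4032  0.1928]
```

View pics/w36d.png

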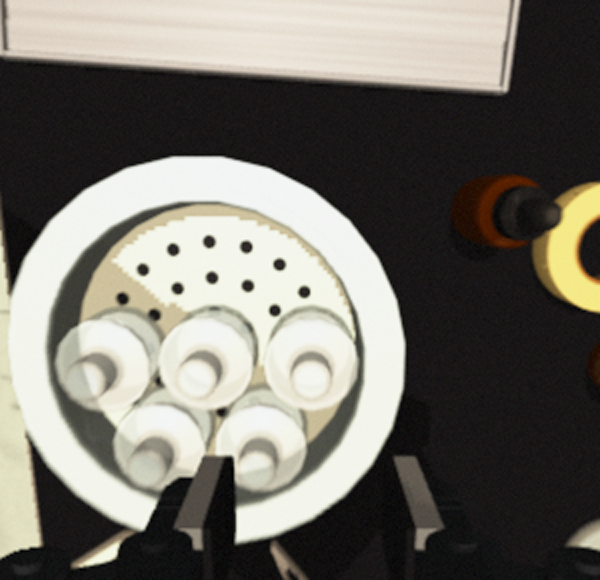

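View pics/s36.png

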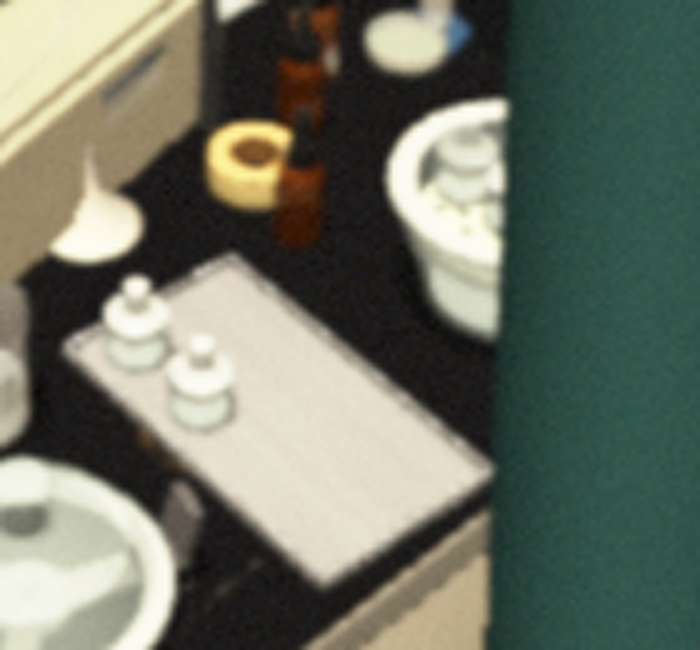

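Five in, standing. Next the third bottle (≈.587, −.172).

Emit:
apply_moves --plan '[[[0.038, 0.001, 0, 0, 0, 0, 0.2], [0.078, 0.002, 0, 0, 0, 0, 0.2], [0.118, 0.004, 0, 0, 0, 0, 0.2], [0.158, 0.006, 0, 0, 0, 0, 0.2], [0.198, 0.007, 0.0, 0, 0, 0, 0.2], [0.23, 0.007, 0.005, 0, 0, 0, 0.2], [0.23, 0.007, 0.035, 0, 0, 0, 0.2], [0.23, 0.007, 0.07, 0, 0, 0, 0.2]]]'

```text
time: 50.75
tool_pos: [0.5895, -0.1691, 0.1174]
tcp_rot: [2.217, 2.215, 0.007]
wrist_force: [0.4, -1.1, -1.2]
width: 0.401
```

Emit:
apply_moves --plan '[[[0, 0, 0.03, 0, 0, 0, 0.2], [0, 0, 0.055, 0, 0, 0, 0.2], [0, 0, 0.065, 0, 0, 0, 0.2], [0, 0, 0.065, 0, 0, 0, 0.2], [0, 0, 0.065, 0, 0, 0, 0.2], [0, 0, 0.065, 0, 0, 0, 0.2], [0, 0, 0.065, 0, 0, 0, 0.2], [0, 0, 0.065, 0, 0, 0, 0.2]]]'

```text
time: 51.42
tool_pos: [0.5877, -0.1711, 0.0507]
tcp_rot: [2.224, 2.214, 0.003]
wrist_force: [0.1, 0.5, 0.2]
width: 0.401
```

```bash
python3 -c "
from bt import *
pick((.5875,-.1725),'w37',z=.0055)"
```

```text
fit [ 0.588  -0.1729] -65.7
shift [-0.0019 -0.0006  0.0448] turn [ 0.0009  0.0003 -0.0015] F [-0.3 -1.7 -0.3] w 33.7 t 51.47 p [ 0.5873 -0.171   0.0503]
```

View pics/w37d.png

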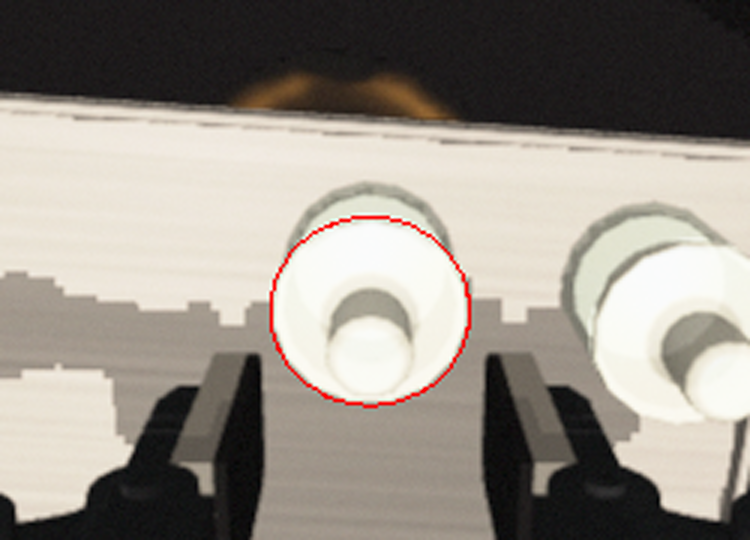

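Emit:
apply_moves --plan '[[[-0.0025, -0.0005, 0.012, 0, 0, 0, 0.2], [-0.0025, -0.0005, 0.025, 0, 0, 0, 0.2], [-0.0025, -0.0005, 0.036, 0, 0, 0, 0.2], [-0.0025, -0.0005, 0.042, 0, 0, 0, 0.2], [-0.0025, -0.0005, 0.044, 0, 0, 0, 0.2], [-0.0025, -0.0005, 0.044, 0, 0, 0, 0.2], [-0.0025, -0.0005, 0.044, 0, 0, 0, 0.2], [-0.0025, -0.0005, 0.044, 0, 0, 0, 0.2]]]'

```text
time: 52.13
tool_pos: [0.5849, -0.1727, 0.0036]
tcp_rot: [-2.226, -2.215, 0.001]
wrist_force: [-0.7, -0.5, 0.0]
width: 0.4
```

Emit:
apply_moves --plan '[[[0, 0, 0, 0, 0, 0, 0.4], [0, 0, 0, 0, 0, 0, 0.55], [0, 0, 0, 0, 0, 0, 0.7], [0, 0, 0, 0, 0, 0, 1], [0, 0, 0, 0, 0, 0, 1], [0, 0, 0, 0, 0, 0, 1], [0, 0, 0, 0, 0, 0, 1], [0, 0, 0, 0, 0, 0, 1]]]'

```text
time: 52.8
tool_pos: [0.5854, -0.1729, 0.0044]
tcp_rot: [-2.227, -2.216, 0.0]
wrist_force: [0.4, -0.5, -0.8]
width: 0.176
```

```bash
python3 -c "
from bt import *
go(*slot(120),.14)"
```

```text
shift [-0.1914 -0.0711 -0.1356] turn [-0.     -0.     -0.0015] F [ 0.4 -0.5 -0.8] w 14.9 t 52.8 p [ 0.5854 -0.1729  0.0044]
```

Emit:
apply_moves --plan '[[[0, 0, -0.01, 0, 0, 0, 1], [0, 0, -0.04, 0, 0, 0, 1], [0, 0, -0.08, 0, 0, 0, 1], [-0.02, -0.008, -0.115, 0, 0, 0, 1], [-0.055, -0.02, -0.136, 0, 0, 0, 1], [-0.09, -0.034, -0.136, 0, 0, 0, 1], [-0.125, -0.047, -0.136, 0, 0, 0, 1], [-0.16, -0.06, -0.136, 0, 0, 0, 1]]]'

```text
time: 53.47
tool_pos: [0.5246, -0.3343, 0.1426]
tcp_rot: [2.224, 2.215, 0.001]
wrist_force: [0.6, 0.2, -0.1]
width: 0.174
```

Emit:
apply_moves --plan '[[[-0.02, -0.007, 0, 0, 0, 0, 1], [-0.032, -0.011, 0, 0, 0, 0, 1], [-0.032, -0.011, 0, 0, 0, 0, 1], [-0.032, -0.011, 0.0, 0, 0, 0, 1], [-0.032, -0.011, 0.005, 0, 0, 0, 1], [-0.032, -0.011, 0.005, 0, 0, 0, 1], [-0.032, -0.011, 0.005, 0, 0, 0, 1], [-0.032, -0.011, 0.005, 0, 0, 0, 1]]]'

```text
time: 54.13
tool_pos: [0.5139, -0.3633, 0.1351]
tcp_rot: [-2.224, -2.218, -0.0]
wrist_force: [0.5, -0.1, -0.2]
width: 0.172
```

```bash
sed -i 's/dz=.0025)/dz=.0014)/' bt.py; python3 -c "
from bt import *
place(120,'w38',oy=-.0005,z=.0615)"
```

```text
shift [-0.0003 -0.0004  0.0736] turn [-0.0002 -0.0002 -0.001 ] F [ 0.5 -0.1 -0.2] w 14.7 t 54.13 p [ 0.5139 -0.3633  0.1351]
(array([ 0.5357, -0.4015]), np.int64(11), np.float64(0.79))
```

View pics/w38o.png

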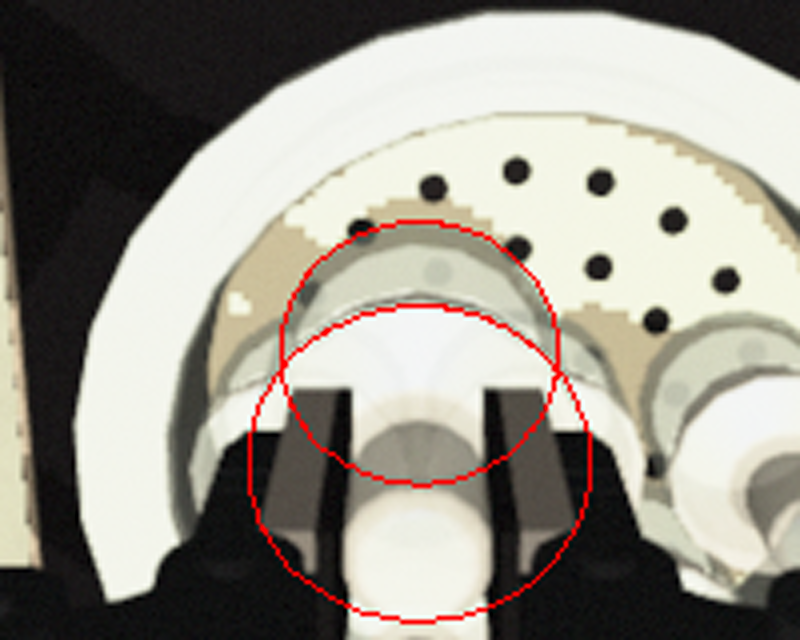

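Emit:
apply_moves --plan '[[[0.0, -0.0005, 0.012, 0, 0, 0, 1], [0.0, -0.0005, 0.026, 0, 0, 0, 1], [0.0, -0.0005, 0.038, 0, 0, 0, 1], [0.0, -0.0005, 0.048, 0, 0, 0, 1], [0.0, -0.0005, 0.058, 0, 0, 0, 1], [0.0, -0.0005, 0.066, 0, 0, 0, 1], [0.0, -0.0005, 0.07, 0, 0, 0, 1], [0.0, -0.0005, 0.07, 0, 0, 0, 1]]]'

```text
time: 54.85
tool_pos: [0.5121, -0.3639, 0.0636]
tcp_rot: [-2.225, -2.214, 0.0]
wrist_force: [-1.6, -0.2, -0.8]
width: 0.175
```

```bash
python3 -c "
from bt import *
place(120,'w39',oy=-.0005,z=.0615)"
```

```text
shift [0.0005 0.0013 0.0021] turn [-0.0007 -0.0005 -0.0015] F [-1.6 -0.2 -0.8] w 14.8 t 54.85 p [ 0.5121 -0.3639  0.0636]
(array([ 0.5377, -0.401 ]), np.int64(2), np.float64(0.0))
```

View pics/w39o.png

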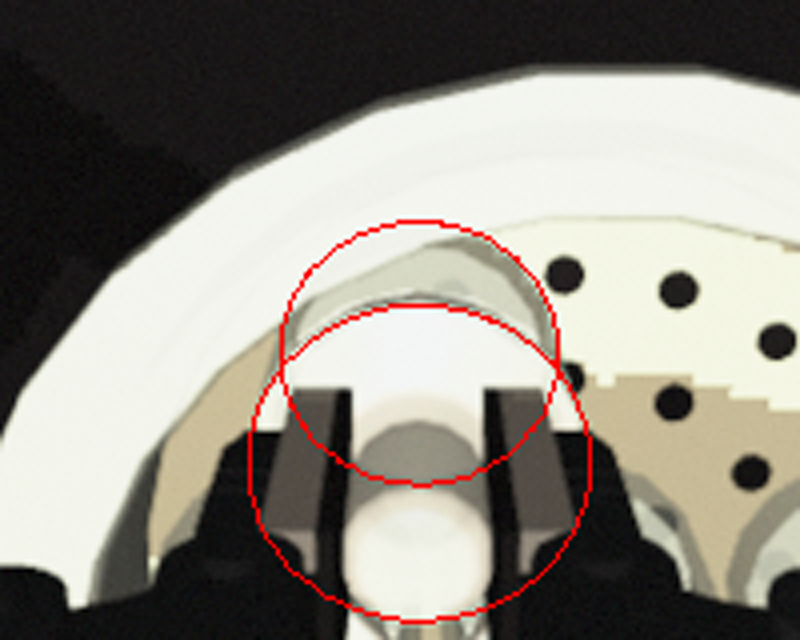

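Emit:
apply_moves --plan '[[[0.0005, 0.001, 0.0005, 0, 0, 0, 1], [0.0005, 0.001, 0.001, 0, 0, 0, 1], [0.0005, 0.001, 0.0015, 0, 0, 0, 1], [0.0005, 0.001, 0.002, 0, 0, 0, 1], [0.0005, 0.001, 0.002, 0, 0, 0, 1], [0.0005, 0.001, 0.002, 0, 0, 0, 1], [0.0005, 0.001, 0.002, 0, 0, 0, 1], [0.0005, 0.001, 0.002, 0, 0, 0, 1]]]'

```text
time: 55.57
tool_pos: [0.5141, -0.3641, 0.0635]
tcp_rot: [2.227, 2.216, 0.0]
wrist_force: [-0.3, 0.8, -1.4]
width: 0.174
```

Emit:
apply_moves --plan '[[[0, -0.0005, 0.0007, 0, 0, 0, 1], [0, -0.0005, 0.0014, 0, 0, 0, 1], [0, -0.0005, 0.002, 0, 0, 0, 1], [0, -0.0005, 0.002, 0, 0, 0, 1], [0, -0.0005, 0.002, 0, 0, 0, 1], [0, -0.0005, 0.002, 0, 0, 0, 0.5], [0, -0.0005, 0.002, 0, 0, 0, 0.35], [0, -0.0005, 0.002, 0, 0, 0, 0.3]]]'

```text
time: 56.23
tool_pos: [0.5137, -0.3641, 0.0615]
tcp_rot: [2.226, 2.216, 0.0]
wrist_force: [0.2, -0.5, 0.8]
width: 0.351
```

Emit:
apply_moves --plan '[[[0, 0, 0, 0, 0, 0, 0.3], [0, 0, 0, 0, 0, 0, 0.3], [0, 0, -0.003, 0, 0, 0, 0.3], [0, 0, -0.015, 0, 0, 0, 0.3], [0, 0, -0.035, 0, 0, 0, 0.3], [0, 0, -0.06, 0, 0, 0, 0.3], [0, 0, -0.09, 0, 0, 0, 0.2], [0, 0, -0.12, 0, 0, 0, 0.2]]]'

```text
time: 56.9
tool_pos: [0.5132, -0.3638, 0.1832]
tcp_rot: [-2.226, -2.216, 0.0]
wrist_force: [1.1, -0.8, -0.6]
width: 0.398
```

```bash
python3 -c "
from bt import *
im,P=snap('wrist','w40');cv2.imwrite('pics/w40d.png',crop(im,100,0,400,290,2))
im,P=snap('scene');cv2.imwrite('pics/s40.png',crop(im,220,130,360,260,5))
go(.651,-.179,.055)"
```

```text
shift [0.1897 0.1314 0.1349] turn [ 0.0033  0.0025 -0.0015] F [0.8 0.1 0.9] w 34.3 t 57.0 p [ 0.5174 -0.367   0.19  ]
```

View pics/w40d.png

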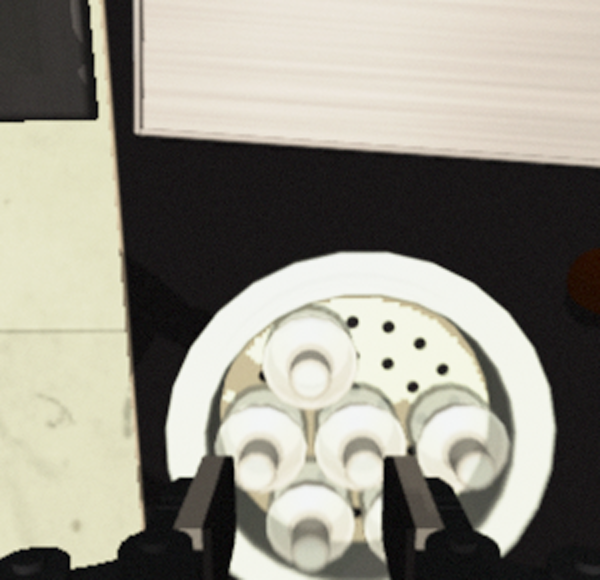

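View pics/s40.png

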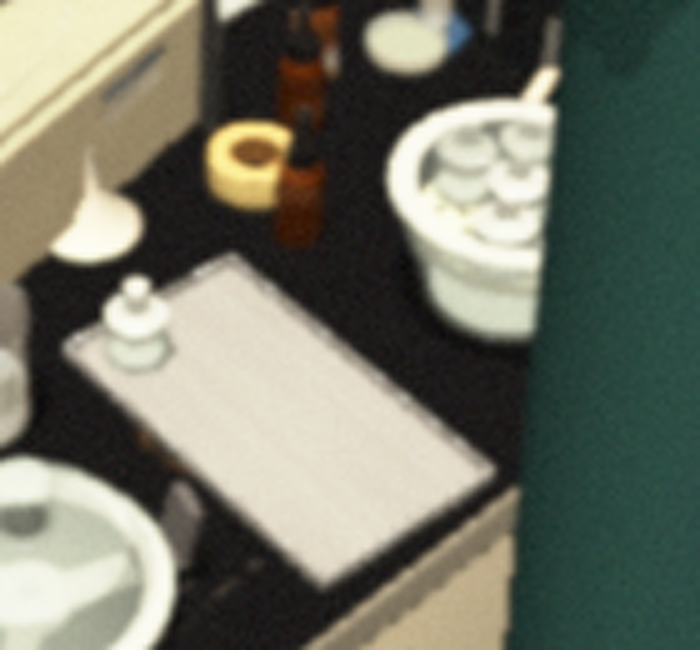

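```bash
python3 -c "
from pz import *
T=pose('top')
for uv in [(262,161),(218,172),(302,150),(250,152)]: print(uv,[np.round(unproj(T,uv,z)[:2],3) for z in (0,.1,.2)])
for uv in [(415,200),(440,290),(460,200),(395,100)]: print(uv,[np.round(unproj(P8,uv,z)[:2],3) for z in (0,.1,.2)])
"
```

```text
(262, 161) [array([ 0.732, -0.201]), array([ 0.683, -0.198]), array([ 0.634, -0.195])]
(218, 172) [array([ 0.694, -0.021]), array([ 0.648, -0.029]), array([ 0.601, -0.037])]
(302, 150) [array([ 0.772, -0.369]), array([ 0.72 , -0.355]), array([ 0.669, -0.342])]
(250, 152) [array([ 0.776, -0.155]), array([ 0.725, -0.154]), array([ 0.673, -0.154])]
(415, 200) [array([ 0.765, -0.185]), array([ 0.714, -0.153]), array([ 0.663, -0.122])]
(440, 290) [array([ 0.825, -0.339]), array([ 0.762, -0.275]), array([ 0.698, -0.212])]
(460, 200) [array([ 0.833, -0.185]), array([ 0.768, -0.154]), array([ 0.703, -0.122])]
(395, 100) [array([ 0.719, -0.039]), array([ 0.678, -0.038]), array([ 0.637, -0.037])]
```

Emit:
apply_moves --plan '[[[0.033, 0.022, 0, 0, 0, 0, 0.2], [0.066, 0.045, 0, 0, 0, 0, 0.2], [0.1, 0.068, 0, 0, 0, 0, 0.2], [0.133, 0.092, 0, 0, 0, 0, 0.2], [0.166, 0.114, 0.0, 0, 0, 0, 0.2], [0.189, 0.131, 0.01, 0, 0, 0, 0.2], [0.189, 0.131, 0.045, 0, 0, 0, 0.2], [0.189, 0.131, 0.08, 0, 0, 0, 0.2]]]'

```text
time: 57.67
tool_pos: [0.6494, -0.1742, 0.1042]
tcp_rot: [2.218, 2.216, 0.006]
wrist_force: [0.2, -0.5, -0.7]
width: 0.4
```

Emit:
apply_moves --plan '[[[0, 0, 0.03, 0, 0, 0, 0.2], [0, 0, 0.05, 0, 0, 0, 0.2], [0, 0, 0.054, 0, 0, 0, 0.2], [0, 0, 0.054, 0, 0, 0, 0.2], [0, 0, 0.054, 0, 0, 0, 0.2], [0, 0, 0.054, 0, 0, 0, 0.2], [0, 0, 0.054, 0, 0, 0, 0.2], [0, 0, 0.054, 0, 0, 0, 0.2]]]'

```text
time: 58.33
tool_pos: [0.6469, -0.1763, 0.0497]
tcp_rot: [2.225, 2.214, 0.003]
wrist_force: [-1.1, -0.3, -0.1]
width: 0.398
```

```bash
python3 -c "
from bt import *
pick((.652,-.179),'w41',z=.0055)"
```

```text
fit [ 0.6535 -0.178 ] -65.3
shift [-0.0018  0.0056  0.0437] turn [ 0.0009  0.0003 -0.0015] F [ 0.6 -0.8  0. ] w 33.9 t 58.38 p [ 0.6466 -0.1762  0.0492]
```

View pics/w41d.png

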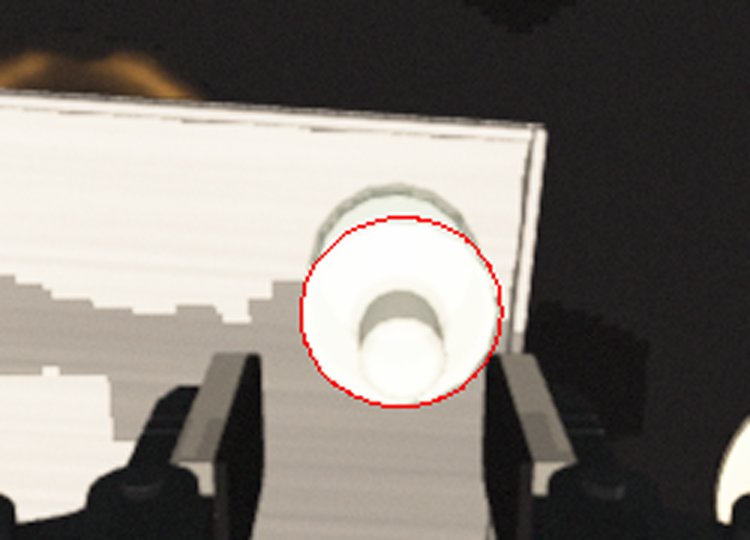

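Emit:
apply_moves --plan '[[[-0.002, 0.005, 0.0, 0, 0, 0, 0.2], [-0.002, 0.005, 0.012, 0, 0, 0, 0.2], [-0.002, 0.005, 0.025, 0, 0, 0, 0.2], [-0.002, 0.005, 0.035, 0, 0, 0, 0.2], [-0.002, 0.005, 0.041, 0, 0, 0, 0.2], [-0.002, 0.005, 0.043, 0, 0, 0, 0.2], [-0.002, 0.005, 0.043, 0, 0, 0, 0.2], [-0.002, 0.005, 0.043, 0, 0, 0, 0.2]]]'

```text
time: 59.05
tool_pos: [0.6497, -0.1775, 0.0033]
tcp_rot: [-2.225, -2.215, 0.001]
wrist_force: [0.7, -0.1, -0.9]
width: 0.402
```

Emit:
apply_moves --plan '[[[0, 0, 0, 0, 0, 0, 0.4], [0, 0, 0, 0, 0, 0, 0.55], [0, 0, 0, 0, 0, 0, 0.7], [0, 0, 0, 0, 0, 0, 1], [0, 0, 0, 0, 0, 0, 1], [0, 0, 0, 0, 0, 0, 1], [0, 0, 0, 0, 0, 0, 1], [0, 0, 0, 0, 0, 0, 1]]]'

```text
time: 59.72
tool_pos: [0.6503, -0.1777, 0.0043]
tcp_rot: [-2.227, -2.216, 0.0]
wrist_force: [0.8, 0.0, 0.2]
width: 0.172
```

```bash
python3 -c "
from bt import *
go(*slot(60),.14)"
```

```text
shift [-0.1867 -0.0935 -0.1357] turn [-0.0001 -0.     -0.0015] F [0.8 0.  0.2] w 14.6 t 59.72 p [ 0.6503 -0.1777  0.0043]
```

Emit:
apply_moves --plan '[[[0, 0, -0.01, 0, 0, 0, 1], [0, 0, -0.04, 0, 0, 0, 1], [0, 0, -0.08, 0, 0, 0, 1], [-0.02, -0.01, -0.115, 0, 0, 0, 1], [-0.055, -0.028, -0.136, 0, 0, 0, 1], [-0.09, -0.045, -0.136, 0, 0, 0, 1], [-0.125, -0.062, -0.136, 0, 0, 0, 1], [-0.16, -0.08, -0.136, 0, 0, 0, 1]]]'

```text
time: 60.38
tool_pos: [0.5693, -0.3388, 0.1425]
tcp_rot: [2.224, 2.216, 0.001]
wrist_force: [0.6, -0.6, -0.2]
width: 0.173
```

Emit:
apply_moves --plan '[[[-0.016, -0.008, 0, 0, 0, 0, 1], [-0.026, -0.0135, 0, 0, 0, 0, 1], [-0.026, -0.0135, 0, 0, 0, 0, 1], [-0.026, -0.0135, 0.0, 0, 0, 0, 1], [-0.026, -0.0135, 0.005, 0, 0, 0, 1], [-0.026, -0.0135, 0.005, 0, 0, 0, 1], [-0.026, -0.0135, 0.005, 0, 0, 0, 1], [-0.026, -0.0135, 0.005, 0, 0, 0, 1]]]'

```text
time: 61.05
tool_pos: [0.5566, -0.362, 0.135]
tcp_rot: [-2.224, -2.218, -0.0]
wrist_force: [0.1, 0.9, -0.9]
width: 0.171
```

```bash
python3 -c "
from bt import *
place(60,'w42',oy=-.0005,z=.0613)
im=cv2.imread('pics/w42.png');cv2.imwrite('pics/w42d.png',crop(im,60,90,400,330,2.3))"
```

```text
shift [-0.0016 -0.0006  0.0737] turn [-0.0002 -0.0002 -0.0009] F [ 0.1  0.9 -0.9] w 14.5 t 61.05 p [ 0.5566 -0.362   0.135 ]
(array([ 0.5364, -0.4017]), np.int64(6), np.float64(0.89))
```

View pics/w42o.png

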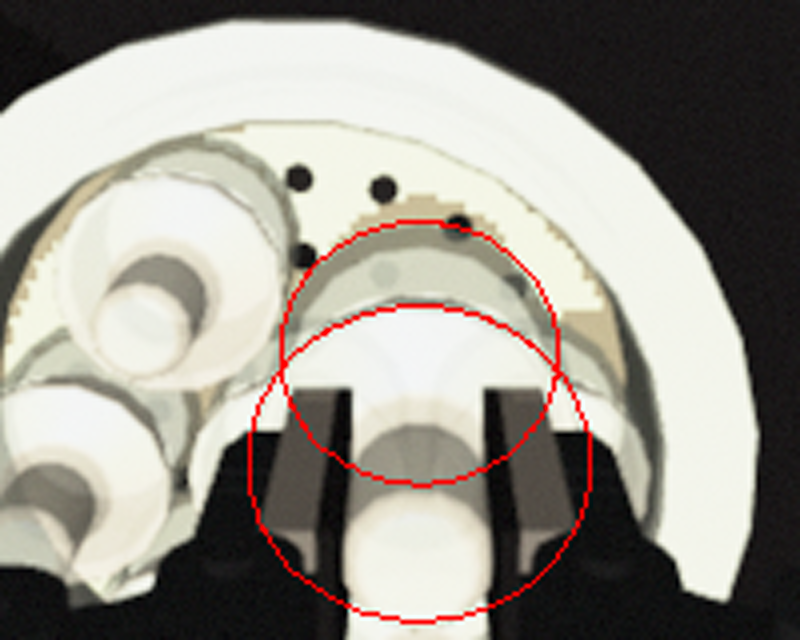

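View pics/w42d.png

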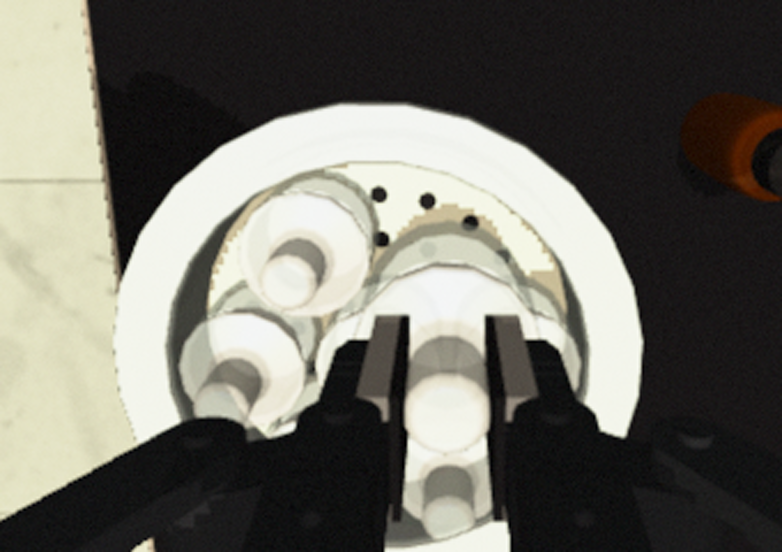

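Emit:
apply_moves --plan '[[[-0.001, -0.0005, 0.012, 0, 0, 0, 1], [-0.001, -0.0005, 0.024, 0, 0, 0, 1], [-0.001, -0.0005, 0.032, 0, 0, 0, 1], [-0.001, -0.0005, 0.037, 0, 0, 0, 1], [-0.001, -0.0005, 0.04, 0, 0, 0, 1], [-0.001, -0.0005, 0.04, 0, 0, 0, 1], [-0.001, -0.0005, 0.04, 0, 0, 0, 1], [-0.001, -0.0005, 0.04, 0, 0, 0, 1]]]'

```text
time: 61.77
tool_pos: [0.5559, -0.3646, 0.0959]
tcp_rot: [2.226, 2.215, 0.0]
wrist_force: [-0.6, 0.4, -1.2]
width: 0.175
```

```bash
python3 -c "
from bt import *
go(.556,-.363,.0613);place(60,'w43',oy=-.0005,z=.0613)"
```

```text
shift [0.0016 0.     0.0346] turn [ 0.0002  0.0002 -0.0015] F [-0.6  0.4 -1.2] w 14.9 t 61.77 p [ 0.5559 -0.3646  0.0959]
shift [ 0.0011 -0.      0.0346] turn [ 0.0002  0.0002 -0.0015] F [-0.6  0.4 -1.2] w 14.9 t 61.77 p [ 0.5559 -0.3646  0.0959]
(array([ 0.5348, -0.4015]), np.int64(4), np.float64(0.34))
```

View pics/w43o.png

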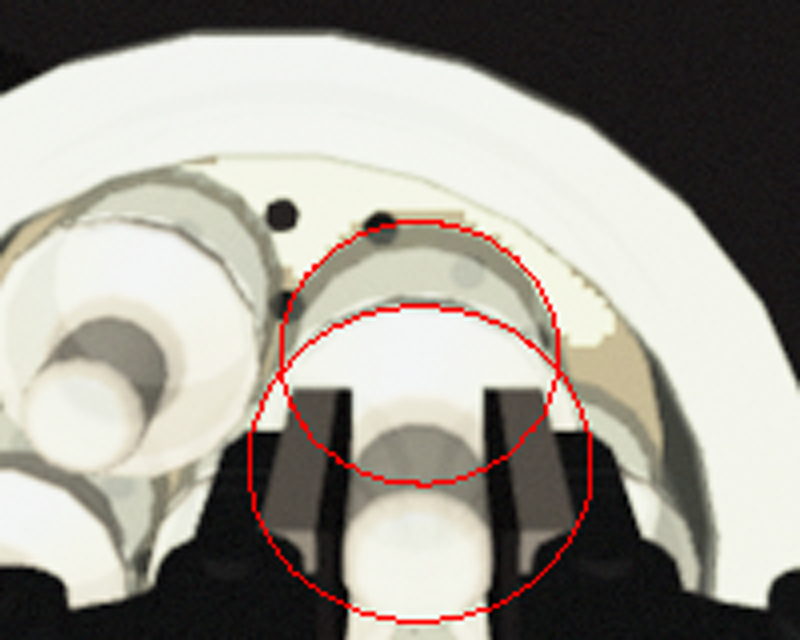

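Emit:
apply_moves --plan '[[[0.0015, 0, 0.006, 0, 0, 0, 1], [0.0015, 0, 0.012, 0, 0, 0, 1], [0.0015, 0, 0.018, 0, 0, 0, 1], [0.0015, 0, 0.023, 0, 0, 0, 1], [0.0015, 0, 0.027, 0, 0, 0, 1], [0.0015, 0, 0.03, 0, 0, 0, 1], [0.0015, 0, 0.032, 0, 0, 0, 1], [0.0015, 0, 0.032, 0, 0, 0, 1]]]'

```text
time: 62.48
tool_pos: [0.5552, -0.3625, 0.0627]
tcp_rot: [-2.226, -2.216, 0.0]
wrist_force: [0.2, -0.6, -0.0]
width: 0.177
```

```bash
python3 -c "
from bt import *
go(.556,-.363,.0613)"
```

```text
shift [-0.0004  0.0008  0.0014] turn [-0.0003 -0.0002 -0.0015] F [ 0.2 -0.6 -0. ] w 15.0 t 62.48 p [ 0.5552 -0.3625  0.0627]
```

Emit:
apply_moves --plan '[[[0, 0.0005, 0.0007, 0, 0, 0, 1], [0, 0.0005, 0.0014, 0, 0, 0, 1], [0, 0.0005, 0.002, 0, 0, 0, 1], [0, 0.0005, 0.0025, 0, 0, 0, 1], [0, 0.0005, 0.0025, 0, 0, 0, 1], [0, 0.0005, 0.0025, 0, 0, 0, 0.5], [0, 0.0005, 0.0025, 0, 0, 0, 0.35], [0, 0.0005, 0.0025, 0, 0, 0, 0.3]]]'

```text
time: 63.15
tool_pos: [0.5561, -0.3628, 0.061]
tcp_rot: [2.226, 2.216, 0.0]
wrist_force: [0.5, -0.1, -0.2]
width: 0.35
```

Emit:
apply_moves --plan '[[[0, 0, 0, 0, 0, 0, 0.3], [0, 0, 0, 0, 0, 0, 0.3], [0, 0, -0.003, 0, 0, 0, 0.3], [0, 0, -0.015, 0, 0, 0, 0.3], [0, 0, -0.035, 0, 0, 0, 0.3], [0, 0, -0.06, 0, 0, 0, 0.3], [0, 0, -0.09, 0, 0, 0, 0.2], [0, 0, -0.12, 0, 0, 0, 0.2]]]'

```text
time: 63.82
tool_pos: [0.5557, -0.3625, 0.1827]
tcp_rot: [-2.226, -2.216, 0.0]
wrist_force: [0.5, -0.1, -0.8]
width: 0.401
```

```bash
python3 -c "
from bt import *
im,P=snap('wrist','w44');cv2.imwrite('pics/w44d.png',crop(im,80,60,400,340,2.1))
go(.53,-.30,.38);go(.535,.009,.20)"
```

```text
shift [ 0.0637 -0.0279 -0.1893] turn [ 0.0031  0.0022 -0.0015] F [ 1.1 -1.4  5.2] w 33.7 t 63.87 p [ 0.5595 -0.3651  0.1914]
shift [ 0.3739 -0.0261 -0.0114] turn [ 0.0031  0.0022 -0.0015] F [ 1.1 -1.4  5.2] w 33.7 t 63.87 p [ 0.5595 -0.3651  0.1914]
```

View pics/w44d.png

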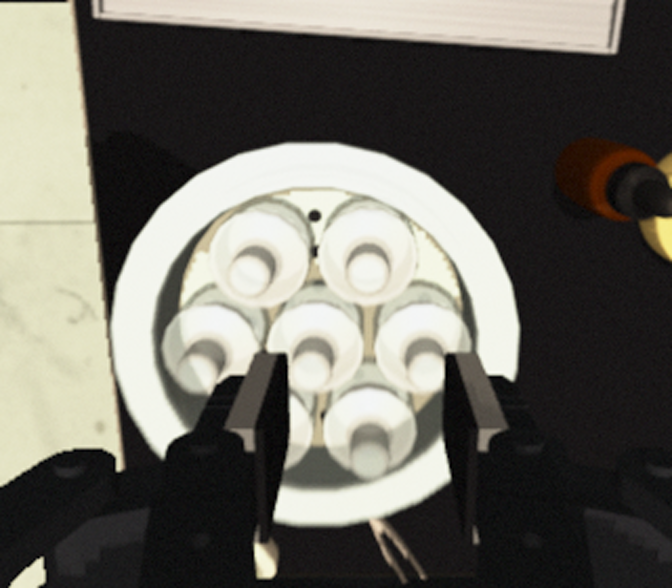

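Emit:
apply_moves --plan '[[[0.02, -0.001, -0.03, 0, 0, 0, 0.2], [0.06, -0.004, -0.06, 0, 0, 0, -0.3], [0.1, -0.007, -0.08, 0, 0, 0, -0.6], [0.14, -0.01, -0.08, 0, 0, 0, -0.6], [0.18, -0.013, -0.08, 0, 0, 0, -0.6], [0.22, -0.016, -0.08, 0, 0, 0, -0.6], [0.26, -0.019, -0.08, 0, 0, 0, -0.6], [0.3, -0.022, -0.08, 0, 0, 0, -0.6]]]'

```text
time: 64.53
tool_pos: [0.5354, -0.0635, 0.2624]
tcp_rot: [2.226, 2.214, 0.002]
wrist_force: [0.7, 0.7, 0.4]
width: 0.805
```

Emit:
apply_moves --plan '[[[0.03, -0.002, 0, 0, 0, 0, -0.6], [0.06, -0.003, 0.02, 0, 0, 0, -0.6], [0.072, -0.004, 0.05, 0, 0, 0, -0.6], [0.072, -0.004, 0.08, 0, 0, 0, -0.6], [0.072, -0.004, 0.1, 0, 0, 0, -0.6], [0.072, -0.004, 0.1, 0, 0, 0, -0.6], [0.072, -0.004, 0.1, 0, 0, 0, -0.6], [0.072, -0.004, 0.1, 0, 0, 0, -0.6]]]'

```text
time: 65.2
tool_pos: [0.5333, 0.0065, 0.163]
tcp_rot: [2.225, 2.214, 0.003]
wrist_force: [0.1, -0.4, 0.4]
width: 0.798
```

```bash
python3 -c "
from bt import *
im,P=snap('wrist','w45'); 
print(fitc(im,P,(.536,.009),.083,.032,rng=.01))
go(.5355,.009,.055)
im,P=snap('top');cv2.imwrite('pics/t45.png',crop(im,200,130,400,240,4)); cv2.imwrite('pics/t45r.png',im)"
```

```text
(array([0.5371, 0.0099]), np.float64(-190.0))
shift [0.0026 0.0013 0.1085] turn [ 0.0013  0.     -0.0016] F [ 0.5 -0.3  1.5] w 68.0 t 65.25 p [0.5338 0.0064 0.1635]
```

View pics/w45.png

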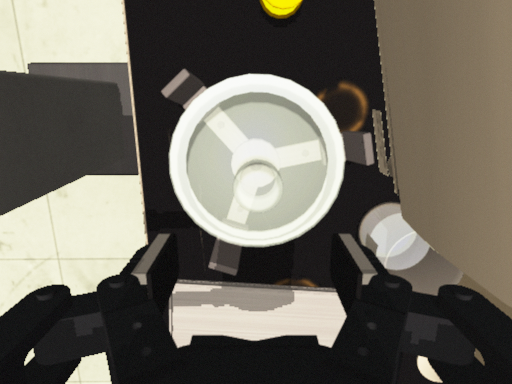

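View pics/t45.png

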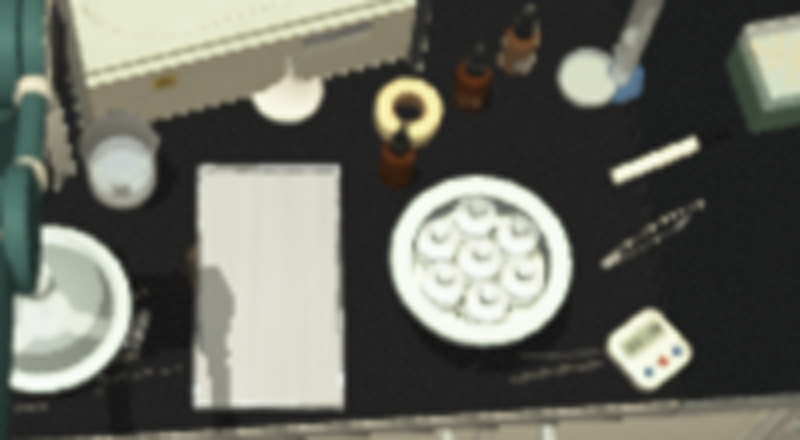

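Emit:
apply_moves --plan '[[[0.003, 0.0015, 0.02, 0, 0, 0, -0.6], [0.003, 0.0015, 0.045, 0, 0, 0, -0.6], [0.003, 0.0015, 0.065, 0, 0, 0, -0.6], [0.003, 0.0015, 0.08, 0, 0, 0, -0.6], [0.003, 0.0015, 0.093, 0, 0, 0, -0.6], [0.003, 0.0015, 0.103, 0, 0, 0, -0.6], [0.003, 0.0015, 0.109, 0, 0, 0, -0.6], [0.003, 0.0015, 0.109, 0, 0, 0, -0.6]]]'

```text
time: 65.97
tool_pos: [0.5333, 0.0096, 0.0515]
tcp_rot: [-2.227, -2.215, 0.001]
wrist_force: [-0.6, 0.0, -0.4]
width: 0.798
```

Emit:
apply_moves --plan '[[[0, 0, 0, 0, 0, 0, -0.3], [0, 0, 0, 0, 0, 0, 0.0], [0, 0, 0, 0, 0, 0, 0.15], [0, 0, 0, 0, 0, 0, 0.3], [0, 0, 0, 0, 0, 0, 1], [0, 0, 0, 0, 0, 0, 1], [0, 0, 0, 0, 0, 0, 1], [0, 0, 0, 0, 0, 0, 1]]]' --force 60

```text
time: 66.63
tool_pos: [0.5356, 0.0097, 0.0537]
tcp_rot: [2.225, 2.214, 0.004]
wrist_force: [3.2, -0.7, 5.6]
width: 0.406
```

```bash
python3 -c "
from bt import *
go(.5347,-.401,.25);im,P=snap('wrist','w46')"
```

```text
shift [-0.4107  0.0018 -0.1963] turn [ 0.0013  0.     -0.0015] F [ 3.2 -0.7  5.6] w 34.5 t 66.63 p [0.5356 0.0097 0.0537]
```

View pics/w46.png

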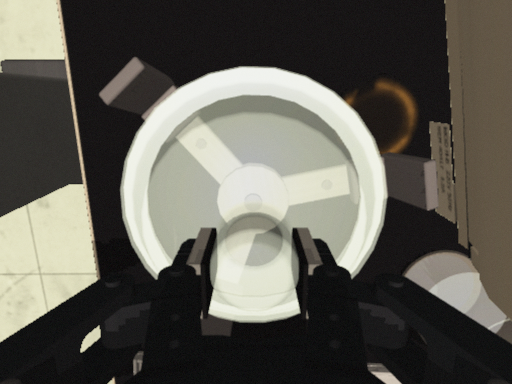

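Emit:
apply_moves --plan '[[[0, 0, -0.005, 0, 0, 0, 1], [0, 0, -0.015, 0, 0, 0, 1], [0, 0, -0.035, 0, 0, 0, 1], [0, 0, -0.06, 0, 0, 0, 1], [0, 0, -0.095, 0, 0, 0, 1], [0, 0, -0.135, 0, 0, 0, 1], [0, 0, -0.17, 0, 0, 0, 1], [0, 0, -0.19, 0, 0, 0, 1]]]'

```text
time: 67.35
tool_pos: [0.5341, 0.0098, 0.2463]
tcp_rot: [2.225, 2.215, 0.004]
wrist_force: [0.8, -0.3, -3.2]
width: 0.402
```

Emit:
apply_moves --plan '[[[-0.02, 0, -0.01, 0, 0, 0, 1], [-0.06, 0, -0.02, 0, 0, 0, 1], [-0.1, 0, -0.02, 0, 0, 0, 1], [-0.14, 0, -0.02, 0, 0, 0, 1], [-0.18, 0, -0.02, 0, 0, 0, 1], [-0.22, 0, -0.02, 0, 0, 0, 1], [-0.25, 0, -0.02, 0, 0, 0, 1], [-0.27, 0, -0.02, 0, 0, 0, 1]]]'

```text
time: 68.02
tool_pos: [0.5302, -0.2629, 0.2606]
tcp_rot: [-2.227, -2.212, 0.003]
wrist_force: [0.2, 1.2, -4.4]
width: 0.406
```

Emit:
apply_moves --plan '[[[-0.03, 0, 0, 0, 0, 0, 1], [-0.06, 0, 0, 0, 0, 0, 1], [-0.09, 0, 0, 0, 0, 0, 1], [-0.115, 0, 0, 0, 0, 0, 1], [-0.13, 0, 0, 0, 0, 0, 1], [-0.138, 0, 0, 0, 0, 0, 1], [-0.138, 0, 0, 0, 0, 0, 1], [-0.138, 0, 0, 0, 0, 0, 1]]]'

```text
time: 68.68
tool_pos: [0.5313, -0.3971, 0.2612]
tcp_rot: [-2.225, -2.214, -0.001]
wrist_force: [0.7, 1.0, -4.4]
width: 0.404
```

```bash
python3 -c "
from bt import *
p=readout.read_state()['tool_pos']
go(.5347,-.401,.1187);im,P=snap('wrist','w47')
c,v=fitc(im,P,p[:2],.083,p[2]-.0237,rng=.008);print('lid off',c-p[:2],v)"
```

```text
shift [-0.0042  0.0036  0.1425] turn [-0.0004 -0.0007 -0.0015] F [ 0.7  1.  -4.4] w 34.3 t 68.68 p [ 0.5313 -0.3971  0.2612]
lid off [ 0.00159752 -0.00043663] -100.3
```

View pics/w47.png

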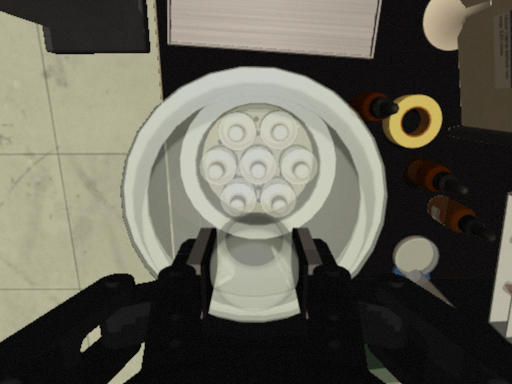

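Emit:
apply_moves --plan '[[[-0.0045, 0.003, 0.01, 0, 0, 0, 1], [-0.0045, 0.003, 0.03, 0, 0, 0, 1], [-0.0045, 0.003, 0.05, 0, 0, 0, 1], [-0.0045, 0.003, 0.07, 0, 0, 0, 1], [-0.0045, 0.003, 0.09, 0, 0, 0, 1], [-0.0045, 0.003, 0.105, 0, 0, 0, 1], [-0.0045, 0.003, 0.115, 0, 0, 0, 1], [-0.0045, 0.003, 0.12, 0, 0, 0, 1]]]'

```text
time: 69.4
tool_pos: [0.5338, -0.4009, 0.1393]
tcp_rot: [-2.223, -2.215, 0.0]
wrist_force: [-0.3, 0.0, -5.0]
width: 0.402
```

Emit:
apply_moves --plan '[[[0, 0, 0.002, 0, 0, 0, 1], [0, 0, 0.005, 0, 0, 0, 1], [0, 0, 0.008, 0, 0, 0, 1], [0, 0, 0.01, 0, 0, 0, 1], [0, 0, 0.01, 0, 0, 0, 1], [0, 0, 0.01, 0, 0, 0, 1], [0, 0, 0.01, 0, 0, 0, 1], [0, 0, 0.01, 0, 0, 0, 1]]]'

```text
time: 70.07
tool_pos: [0.5348, -0.403, 0.1324]
tcp_rot: [2.226, 2.216, 0.0]
wrist_force: [-0.5, 0.0, -4.4]
width: 0.407
```

```bash
python3 -c "
from bt import *
p=readout.read_state()['tool_pos']
go(.5343,-.4015,.1187);im,P=snap('wrist','w48')
c,v=fitc(im,P,p[:2],.083,p[2]-.0237,rng=.008);print('lid',c,c-p[:2],v)
print(fitc(im,P,C+B,.083,.095,rng=.005))
cv2.imwrite('pics/w48d.png',crop(im,100,50,410,310,2.5))"
```

```text
shift [ 0.0015 -0.0005  0.0137] turn [ 0.0002  0.0001 -0.0015] F [-0.5  0.  -4.4] w 34.6 t 70.07 p [ 0.5348 -0.403   0.1324]
lid [ 0.5361 -0.403 ] [ 1.34256808e-03 -1.75337511e-05] -114.5
(array([ 0.5344, -0.4007]), np.float64(-61.4))
```

View pics/w48d.png

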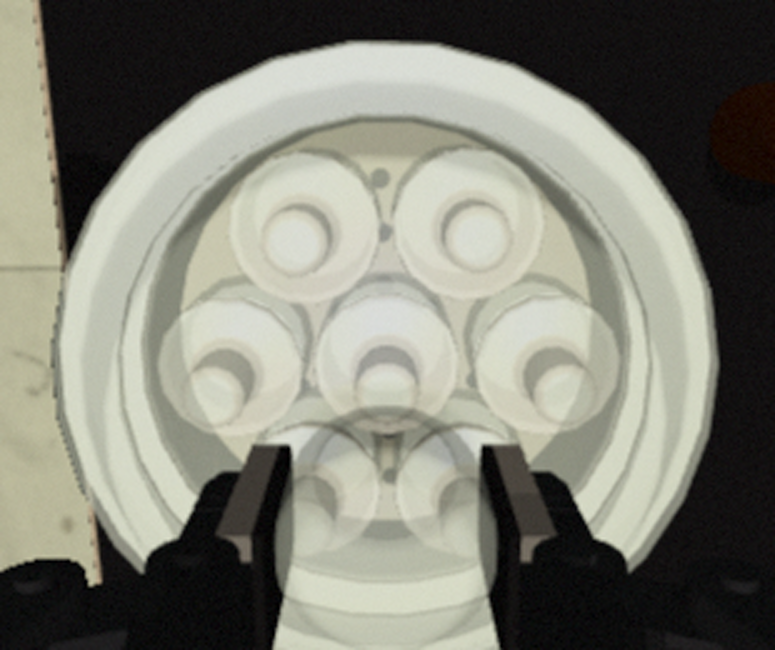

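Emit:
apply_moves --plan '[[[0.001, 0, 0.002, 0, 0, 0, 1], [0.001, 0, 0.004, 0, 0, 0, 1], [0.001, 0, 0.006, 0, 0, 0, 1], [0.001, 0, 0.008, 0, 0, 0, 1], [0.001, 0, 0.0095, 0, 0, 0, 1], [0.001, 0, 0.0105, 0, 0, 0, 1], [0.001, 0, 0.011, 0, 0, 0, 1], [0.001, 0, 0.011, 0, 0, 0, 1]]]'

```text
time: 70.78
tool_pos: [0.5345, -0.4017, 0.1206]
tcp_rot: [-2.226, -2.216, 0.0]
wrist_force: [0.5, 0.0, -5.1]
width: 0.404
```

```bash
python3 -c "
from bt import *
p=readout.read_state()['tool_pos']
go(.5345,-.4017,.1187);im,P=snap('wrist','w49')
c,v=fitc(im,P,p[:2],.083,p[2]-.0237,rng=.008);print('lid',c,c-p[:2],v)"
```

```text
shift [-0.     -0.      0.0019] turn [-0.0001 -0.0001 -0.0015] F [ 0.5  0.  -5.1] w 34.3 t 70.78 p [ 0.5345 -0.4017  0.1206]
lid [ 0.5356 -0.4019] [ 0.00108375 -0.00023457] -119.7
```

Centred within a few tenths of a mm by the camera. Lower onto contact.

Emit:
apply_moves --plan '[[[0, 0, 0.0005, 0, 0, 0, 1], [0, 0, 0.001, 0, 0, 0, 1], [0, 0, 0.0015, 0, 0, 0, 1], [0, 0, 0.002, 0, 0, 0, 1], [0, 0, 0.0025, 0, 0, 0, 1], [0, 0, 0.0025, 0, 0, 0, 1], [0, 0, 0.0025, 0, 0, 0, 1], [0, 0, 0.0025, 0, 0, 0, 1]]]'

```text
time: 71.5
tool_pos: [0.5346, -0.4018, 0.1188]
tcp_rot: [2.226, 2.216, -0.0]
wrist_force: [-2.2, 0.8, -0.9]
width: 0.403
```

Emit:
apply_moves --plan '[[[0, 0, 0.0005, 0, 0, 0, 1], [0, 0, 0.001, 0, 0, 0, 1], [0, 0, 0.001, 0, 0, 0, 1], [0, 0, 0.001, 0, 0, 0, 0.1], [0, 0, 0.001, 0, 0, 0, 0.0], [0, 0, 0.001, 0, 0, 0, -0.2], [0, 0, 0.001, 0, 0, 0, -0.4], [0, 0, 0.001, 0, 0, 0, -0.6]]]'

```text
time: 72.17
tool_pos: [0.5348, -0.4019, 0.1173]
tcp_rot: [2.226, 2.216, 0.0]
wrist_force: [-0.8, -0.6, -0.1]
width: 0.797
```

Emit:
apply_moves --plan '[[[0, 0, 0, 0, 0, 0, -0.6], [0, 0, 0, 0, 0, 0, -0.6], [0, 0, -0.005, 0, 0, 0, -0.6], [0, 0, -0.015, 0, 0, 0, -0.6], [0, 0, -0.035, 0, 0, 0, -0.6], [0, 0, -0.06, 0, 0, 0, -0.6], [0, 0, -0.09, 0, 0, 0, -0.6], [0, 0, -0.12, 0, 0, 0, -0.6]]]'

```text
time: 72.83
tool_pos: [0.5343, -0.4016, 0.2391]
tcp_rot: [-2.226, -2.216, 0.0]
wrist_force: [0.3, 0.1, -0.0]
width: 0.8
```

Emit:
apply_moves --plan '[[[0, 0, -0.02, 0, 0, 0, -0.6], [0, 0, -0.03, 0, 0, 0, -0.6], [0, 0, -0.03, 0, 0, 0, -0.6], [0, 0, -0.03, 0, 0, 0, -0.6], [0, 0, -0.03, 0, 0, 0, -0.6], [0, 0, -0.03, 0, 0, 0, -0.6], [0, 0, -0.03, 0, 0, 0, -0.6], [0, 0, -0.03, 0, 0, 0, -0.6]]]'

```text
time: 73.5
tool_pos: [0.534, -0.4013, 0.2656]
tcp_rot: [-2.225, -2.214, 0.0]
wrist_force: [0.7, -0.2, -0.9]
width: 0.801
```

```bash
python3 -c "
from bt import *
go(.5345,-.4017,.1187);im,P=snap('wrist','w50')
for z in (.095,.098,.1): print(z,fitc(im,P,C+B,.083,z,rng=.006))
cv2.imwrite('pics/w50d.png',crop(im,130,40,380,280,3))"
```

```text
shift [-0.0006  0.0008  0.1469] turn [-0.0007 -0.0006 -0.0015] F [ 0.7 -0.2 -0.9] w 68.1 t 73.5 p [ 0.534  -0.4013  0.2656]
0.095 (array([ 0.5356, -0.402 ]), np.float64(-194.3))
0.098 (array([ 0.5356, -0.4016]), np.float64(-197.4))
0.1 (array([ 0.5357, -0.4012]), np.float64(-186.3))
```

View pics/w50d.png

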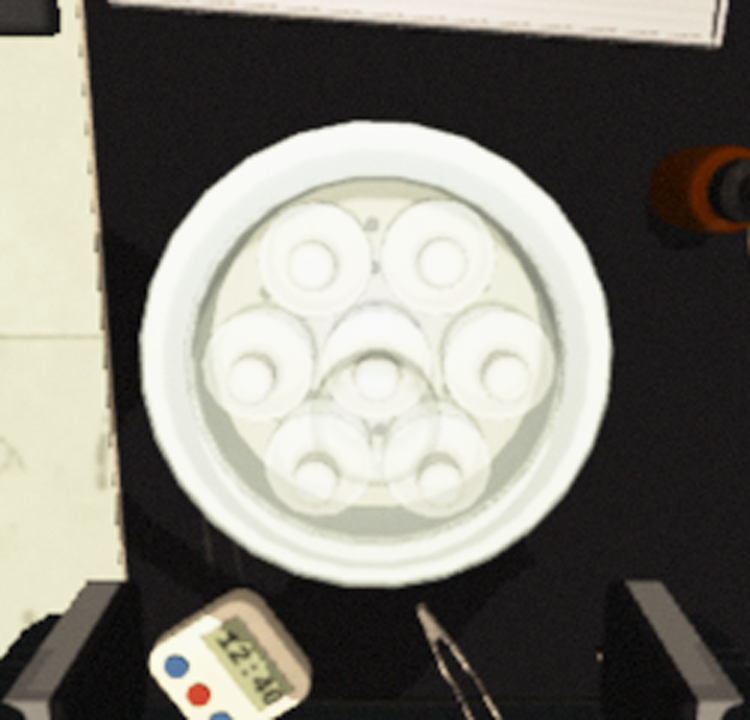

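Emit:
apply_moves --plan '[[[0.02, 0, -0.04, 0, 0, 0, -0.6], [0.06, 0, -0.07, 0, 0, 0, -0.6], [0.1, 0, -0.09, 0, 0, 0, -0.6], [0.14, 0, -0.1, 0, 0, 0, -0.6], [0.18, 0, -0.1, 0, 0, 0, -0.6], [0.22, 0, -0.1, 0, 0, 0, -0.6], [0.26, 0, -0.1, 0, 0, 0, -0.6], [0.28, 0, -0.1, 0, 0, 0, -0.6]]]'

```text
time: 74.22
tool_pos: [0.5355, -0.1184, 0.3678]
tcp_rot: [-2.225, -2.218, -0.002]
wrist_force: [0.4, 0.1, 0.0]
width: 0.796
```

```bash
python3 -c "
from bt import *
im,P=snap('scene');cv2.imwrite('pics/s51.png',crop(im,230,110,390,230,4.6))
im,P=snap('top');cv2.imwrite('pics/t51.png',crop(im,180,130,380,240,4))
print(fitc(im,P,(.5350,-.4034),.083,.098,rng=.005))"
```

```text
(array([ 0.5346, -0.403 ]), np.float64(-71.8))
```

View pics/s51.png

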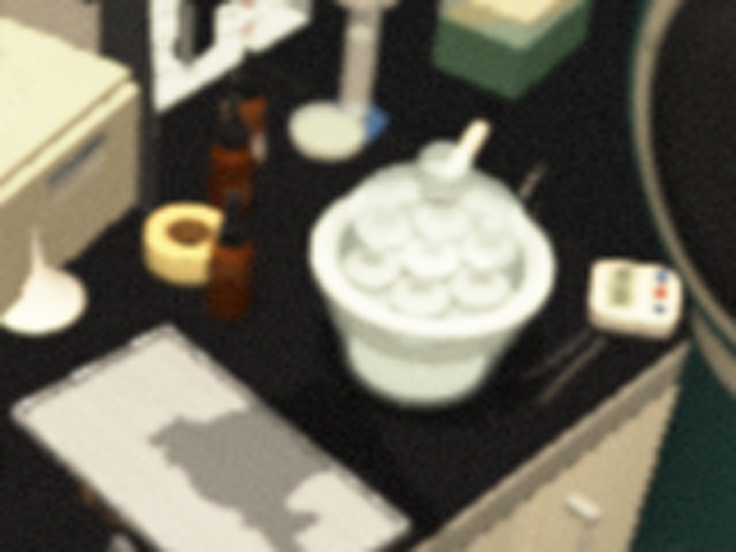

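View pics/t51.png

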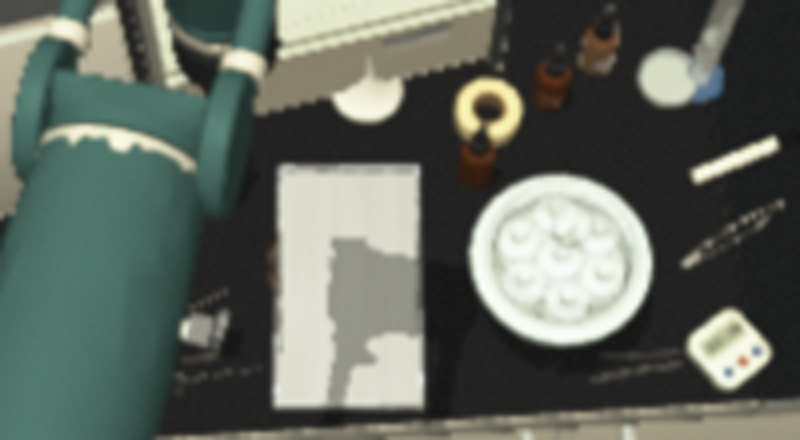

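The pictures show the lid flat and centred, all seven bottles upright inside, the tray empty and the other things where they were. I am handing in.

```bash
python3 -c "
from workcell import bot
print(bot.finish_job())"
```

```text
the job is handed in; nothing more can be done
None
```

The job is done and was handed in at about 74 s of the 210 s allowed. I laid the lid in the cradle, stood all seven bottles upright on the plate (one in the middle, six round it), and lowered the lid back onto the flange.

**Last checks**
- **Lid:** the wrist camera puts its centre at (0.5356, −0.4020), against (0.5359, −0.4019) for the plate centre fitted from its holes. The top camera agrees to within about 0.5 mm of its own earlier fit of the rim. The lid looks flat in all views.
- **Bottles and bench:** all seven are upright inside and the tray is empty. The timer and dropper look unmoved in the last views. The beaker and the yellow look-alikes were not in them; I did not touch them, and the nearby moves cleared them.

**What went wrong or disagreed**
- **First grip on the knob missed:** the fingers shut on air just above it, touching its top with about 5 N. The real fingertips sit about 37 mm behind the reported TCP, so I used that offset for every later grip.
- **One bottle had moved:** it was about 1 cm from where I first measured it, so I measured it again before gripping it.
- **Small drops at release:** three or four of the bottles came down 1–2 mm when the fingers opened; all stayed upright.
- **Camera offset:** the wrist camera reads about 1 mm off in x from where the tool really is, and I corrected for this.

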